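Free the gummed lid of the parts cleaner, load the nuts and start it

ROBOT

A 7-joint arm with a two-finger parallel gripper is mounted at the origin on the work surface; the furniture and walls round the work are solid. World frame = base frame: x ahead of the robot, y to its left, z up, the work surface at z = 0. Lengths are in m, angles in rad, forces in N, time in s.
With the tool pointing down it reaches from about 0.425 to 0.875 m from the base axis. Payload 4.7 kg.
Tool frame: the origin (TCP) lies on the front face of the gripper's body, between the roots of the fingers; the fingertips stand 70 mm ahead of it and the grasp point (between the pads) lies 51 mm ahead of it; z points along the fingers, y is the line along which they close (so a half turn about z gives the same grasp; the last joint's range is limited). The gripper opens to 87 mm and grips with 3 to 60 N. Pads are 19 mm wide; open, the fingers measure 117 mm over their backs; the gripper's body (75 mm by 190 mm) begins 51 mm behind the grasp point.
Start: joints at [1.268, 0.321, -0.07, 1.45, 0.023, 1.371, -0.057], TCP at [0.202, -0.618, 0.292] pointing down, gripper open.
Joint ranges: [-2.86, 2.86], [-0.3, 2.09], [-1.38, 1.24], [0.06, 2.45], [-1.56, 4.7], [0.09, 2.05], [-2.69, 2.69]. Speed limits (rad/s): [2.57, 2.57, 3.14, 3.14, 3.14, 3.14, 3.14].

INTERFACE

Orientations are given as [roll, pitch, yaw] about the fixed x, y, z axes, in that order (R = Rz(yaw) Ry(pitch) Rx(roll)).
In Python, from station import * gives the robot as it stands. The module is installed in compiled form; this text tells all that it offers.
- The arm moves only by the tool servo_tool, never from a script. Its argument "steps" is a list of rows, each an object with "dp": the shift along the tool's x, y, z in m, a list of three; "twist": the turn about the tool's z in rad; "jaw": the closure, from -1 (fully open) to 1 (shut). A call has exactly 10 rows; each row shifts and turns the commanded pose from where the row before left it, along the tool's axes as they then stand; what a row does not reach is not made up. A row lasts 1/10 s, in which the tool goes at most 50 mm and 8.59 degrees, less where a joint would pass 70% of its speed; a pose out of reach is approached as far as the arm can. A call with a gripper value outside its range is refused whole. The fingers move at their own pace and stop on an object; the grip force is fixed at half the most. Time passes only in rows, so rows that do not move let the fingers close, or fill a call up. It gives the time, the measured TCP pose, the force, the opening and the grip force at its end, in the units of the state.
- state(): the state, without advancing time (a new reading comes with each control period).
- camera(name): name is "scene" or "top" or "wrist"; returns the picture (420x560x3 uint8, red, green, blue); there is no depth.
- get_calibration(name): a dict with "fx", "fy", "cx", "cy" (pixels), "k1" (the pictures are not rectified: a ray, as slopes to the right and down, at radius r is drawn at 1 + k1 r^2 times it, then the intrinsics apply), "origin" and "rotation" of the camera in the world; the wrist camera has in their place "tool_from_camera" (4x4, takes a point from camera to tool coordinates, whose origin is the TCP and whose axes are the flange's). Camera axes: x right, y up, looking along -z (the intrinsics and any distortion apply to the point x, -y, -z); pixel columns grow to the right and rows downward; lengths in m; the calibration is good to about 2 mm. A picture is of the moment at which its call begins: read the wrist's pose just before it. get_calibration takes no time and is no camera call.
- job_done(): hands the job in; it is judged then, once.
The state is a dict: "time": time; "joint_pos": joint angles; "joint_velocities": joint speeds; "joint_torque": joint torques, N m; "ee_pos": TCP position; "tool_rot": TCP orientation; "ft_force": force on the tool from outside, world axes, zero at the start; "ft_torque": the same for the moment, N m; "finger_gap": finger opening in m; "gripper_force": force on a finger pad.
Only numpy, scipy, OpenCV 4.12 (cv2) and the standard library are available. Lean on these libraries where they do the work, as an engineer would, in place of code of your own. Each camera call takes 0.05 s, during which the arm holds its last target. There are 200 camera calls.

TASK

The lid of the small bench parts cleaner has gummed fast. Pick up the mallet and tap the lid's left and right edges lightly and in turn, a little on each side at a time, until it is loose both ways; do not pull or push it by hand before then. Lay the mallet down on the bench beside the cleaner, take the lid off, put all the hex nuts from the parts tray into the bowl (leave the rubber bush and the spark plug in the tray), put the lid back fully home, then half-press the start key to its first click and keep it there for a second before pressing it right down, and let it go.

Things in the scene. Friction and masses are not known exactly. Their poses are not given: they have to be found in the camera images.
- cleaner: Fixed parts cleaner: steel bowl on a grey base, console with round start key on its -x side, toward the robot. Origin: underside, below the bowl's middle; y to its left, z up. Rim 155 mm up; bowl 150 (x) x 120 (y) mm outside, mouth 110 x 72 mm, floor 70 mm up. Console: x -176 to -72 mm, y within 66 mm, top 75 mm up.
- lid: Loose lid, 0.5 to 0.75 kg. Origin: middle of the plug's underside, 118 mm above the bench when home; axes then as the cleaner's. Plug 102 (x) x 68 (y) mm, 37 mm deep, 4 to 5 mm play; over it a flange 160 (x) x 148 (y) mm, from 37 to 57 mm above the origin, resting on the rim and overhanging it. Strike the flange's left (+y) and right (-y) edges at x = 0.
- lid_handle (a point): Middle of the lid's handle bar, 84 mm above the lid's origin: bar 100 (x) x 20 (y) x 14 (z) mm, 20 mm free below it; grasp from above across its 20 mm.
- lip_left (a joint): Rubber lip inside the bowl's left (+y) rim, hooked over the plug: 0 rad gummed, 0.35 folded right back; stays where left. Tapping the lid's RIGHT edge drives the lid left and folds this lip: 1.5 mm free, then 10 mm per rad, about 7 N plus lid friction (2 to 5 N), +2.5 N per 10 mm/s. The lid lifts off with both past about 0.27. Never one past 0.28 while the other is under 0.05.
- lip_right (a joint): The same lip inside the right (-y) rim, folded back by taps on the lid's LEFT edge. Each tap from the other side first moves the lid back through the play already won.
- mallet: Loose mallet, 0.32 kg, on its side. Origin: on the bench below the head's middle. Head 40 (x) x 76 (y) x 40 (z) mm, faces to +y and -y. Wooden handle to -x, its end 245 mm from the head's middle; 22 mm wide, 24 mm high up to 143 mm out (thicker beyond), its axis 18 mm up at 90 mm out. Balances about 45 mm out.
- parts_tray: Fixed shallow metal tray 230 (x) x 120 (y) mm with a low lip, 11 mm high in all; floor and lip 3 mm thick; origin in the middle of its underside.
- nut_0: Loose steel hex nut, 24 mm across flats (27.7 mm across corners), 18 mm high, lying flat in the tray; may be absent. Origin: middle of its underside; its flats face its own x and the directions 60 and 120 degrees from it.
- nut_1: Loose steel hex nut, 24 mm across flats (27.7 mm across corners), 18 mm high, lying flat in the tray; may be absent. Origin: middle of its underside; its flats face its own x and the directions 60 and 120 degrees from it.
- nut_2: Loose steel hex nut, 24 mm across flats (27.7 mm across corners), 18 mm high, lying flat in the tray; may be absent. Origin: middle of its underside; its flats face its own x and the directions 60 and 120 degrees from it.
- nut_3: Loose steel hex nut, 24 mm across flats (27.7 mm across corners), 18 mm high, lying flat in the tray; may be absent. Origin: middle of its underside; its flats face its own x and the directions 60 and 120 degrees from it.
- bush: Black rubber bush, a ring 34 mm across and 14 mm high, lying in the tray; stays there. Origin: middle of its underside.
- plug: Used spark plug, 77 mm long, lying in the tray along its own y; stays there. Origin: middle of its underside.
- key_top (a point): Middle of the top of the start key, a round cap 24 mm across on the console, 92 mm above the bench; pressed straight down, 6 mm in all.
- key_first (a joint): First stage of the start key, m: 0 up, 0.003 at the first click (0.8 N at first, 2 N at the click). Springs back.
- key_second (a joint): Second stage of the start key, m: after the first click it moves only above 8 N; 0.003 right down, at 11 N. Springs back.

How it is judged:
By the outcome, as a careful person would: the job done as asked, in the order asked, and still so for the second after the job is handed in, with the robot touching nothing.
Of nut_0, nut_1, nut_2, nut_3 only 2 to 4 are there at a start; the rules pass over those that are not, and their reading is None.
At some moment in a run one of mallet, nut_0, nut_1, nut_2, nut_3 may be knocked a few centimetres aside while the robot is not near it.
It also fails if it takes over 210 s, if anything falls off the work surface, if the arm or the gripper's body presses on something with over 40 N, if the wrist force passes 120 N, or if a joint passes its speed limit or range.

## Working session

There is one attempt and no reset: what is moved stays moved. The work goes in short steps, Python scripts to look and compute and a tool call to move; the robot and the scene stay as the last step left them, time stands still between calls to the robot, and variables do not carry over. Pictures are saved under pics/ and viewed, at most 14 in all, crops included, and the job is handed in when it is done.

Besides the shell and the picture viewer there is one more tool, called after ">>>" as name(argument=value, ...), one argument or row to a line, values as JSON. servo_tool: Moves the arm, as the interface text tells. Its arguments: {"type":"object","properties":{"steps":{"type":"array","items":{"type":"object","properties":{"dp":{"type":"array","items":{"type":"number"}},"twist":{"type":"number"},"jaw":{"type":"number"}}}}},"required":["steps"]}

```bash
mkdir -p pics
cat > h.py <<'E'
from station import *
import numpy as np, cv2
from scipy.spatial.transform import Rotation as R
def snap(name,fn):
    s=state(); im=camera(name); cv2.imwrite('pics/'+fn,im[:,:,::-1]); np.save('pics/'+fn+'.npy',im)
    return s,im
def campose(name,s=None):
    c=get_calibration(name)
    if name=='wrist':
        T=np.array(c['tool_from_camera']); Rt=R.from_euler('xyz',s['tool_rot']).as_matrix()
        return c,np.array(s['ee_pos'])+Rt@T[:3,3],Rt@T[:3,:3]
    return c,np.array(c['origin']),np.array(c['rotation'])
def pix2w(name,uv,z,s=None):
    c,o,Rm=campose(name,s)
    K=np.array([[c['fx'],0,c['cx']],[0,c['fy'],c['cy']],[0,0,1]],float)
    p=cv2.undistortPoints(np.array([[uv]],float),K,np.array([c['k1'],0,0,0],float))[0,0]
    d=Rm@np.array([p[0],-p[1],-1.]); t=(z-o[2])/d[2]
    return o+t*d
def w2pix(name,P,s=None):
    c,o,Rm=campose(name,s); q=Rm.T@(np.array(P)-o); x,y=q[0]/-q[2],-q[1]/-q[2]
    f=1+c['k1']*(x*x+y*y); return np.array([c['cx']+c['fx']*x*f,c['cy']+c['fy']*y*f])
E
python3 - <<'E'
from h import *
for n in('top','scene'):
    snap(n,n+'0.png'); c=get_calibration(n); print({k:np.round(v,3).tolist() for k,v in c.items()})
s=state(); print(s)
print(np.round(get_calibration('wrist')['tool_from_camera'],3))
E
```

```text
{'fx': 384.713, 'fy': 384.713, 'cx': 286.221, 'cy': 209.648, 'k1': -0.1, 'origin': [0.384, 0.04, 0.966], 'rotation': [0.156, -0.031, -1.544]}
{'fx': 393.999, 'fy': 393.999, 'cx': 276.523, 'cy': 213.201, 'k1': -0.026, 'origin': [0.262, -0.46, 0.794], 'rotation': [0.668, -0.011, -0.441]}
{'time': 0.1, 'joint_pos': array([ 1.26811888,  0.32176495, -0.07009689,  1.451555  ,  0.02264713,
        1.3707912 , -0.0569333 ]), 'joint_velocities': array([-0.00042886, -0.00289685, -0.0004272 , -0.00528127,  0.00142565,
        0.00025236, -0.0004888 ]), 'joint_torque': array([ 2.90415810e-04, -4.92573416e+01, -4.05346965e-01, -3.13398957e+01,
       -6.40832889e-02,  3.94909282e-02,  6.88768500e-05]), 'ee_pos': array([ 0.20231656, -0.61731898,  0.29125944]), 'tool_rot': array([-3.13986618e+00,  1.35031936e-04,  3.16793111e-01]), 'ft_force': array([0.86528939, 0.00409828, 0.46128563]), 'ft_torque': array([-0.00166371, -0.00448722, -0.06748441]), 'gripper_force': 0.0, 'finger_gap': 0.0866291880249059}
[[ 0.001  0.955  0.298  0.082]
 [ 1.    -0.001  0.    -0.   ]
 [ 0.     0.298 -0.955 -0.091]
 [ 0.     0.     0.     1.   ]]
```

View pics/top0.png

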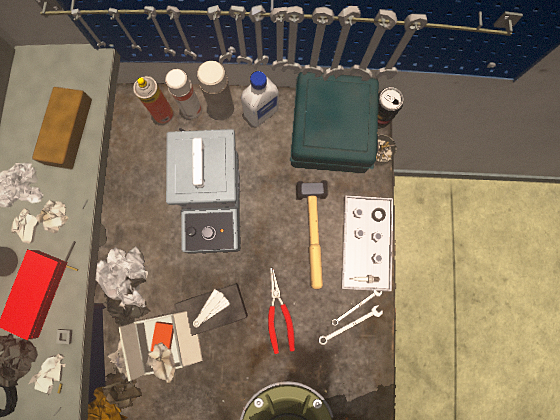

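View pics/scene0.png

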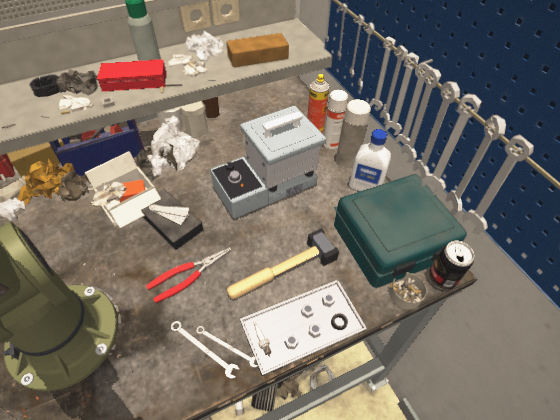

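```bash
sed -i "s/return c,np.array(c\['origin'\]),np.array(c\['rotation'\])/return c,np.array(c['origin']),R.from_euler('xyz',c['rotation']).as_matrix()/" h.py
python3 - <<'E'
from h import *
im=cv2.imread('pics/top0.png')[120:300,155:400]
cv2.imwrite('pics/top0z.png',cv2.resize(im,None,fx=3.2,fy=3.2,interpolation=cv2.INTER_CUBIC))
P=lambda uv,z:print(uv,z,np.round(pix2w('top',uv,z),3))
P((312,190),.04);P((317,288),.03);P((203,166),.175);P((197,162),.209);P((208,233),.092)
for a in((345,196),(393,199),(392,290),(342,288)):P(a,.011)
for a in((359,212),(359,233),(376,236),(377,258)):P(a,.021)
E
```

```text
(312, 190) 0.04 [ 0.582 -0.047  0.04 ]
(317, 288) 0.03 [ 0.344 -0.064  0.03 ]
(203, 166) 0.175 [0.597 0.197 0.175]
(197, 162) 0.209 [0.596 0.203 0.209]
(208, 233) 0.092 [0.463 0.193 0.092]
(345, 196) 0.011 [ 0.575 -0.134  0.011]
(393, 199) 0.011 [ 0.572 -0.259  0.011]
(392, 290) 0.011 [ 0.342 -0.254  0.011]
(342, 288) 0.011 [ 0.344 -0.128  0.011]
(359, 212) 0.021 [ 0.533 -0.168  0.021]
(359, 233) 0.021 [ 0.481 -0.168  0.021]
(376, 236) 0.021 [ 0.474 -0.211  0.021]
(377, 258) 0.021 [ 0.42  -0.213  0.021]
```

View pics/top0z.png

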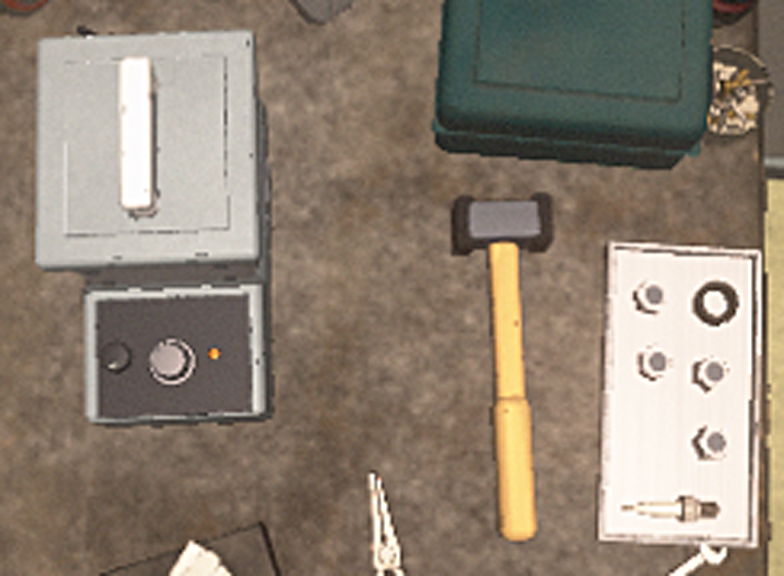

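Run:
```python
from h import *
def P(n,l,z):
    for a in l: print(n,a,np.round(pix2w('top',(155+(a[0]+.5)/3.2-.5,120+(a[1]+.5)/3.2-.5),z),4)[:2])
P('lidtop',[(38,38),(256,31),(262,262),(38,268)],.175)
P('handle',[(137,58),(140,212),(138,135)],.209)
P('key',[(171,361)],.092)
P('console',[(88,292),(262,288),(265,414),(87,420)],.075)
P('head',[(470,200),(540,200),(540,240),(470,240),(505,220)],.04)
P('headblack',[(453,196),(552,196),(551,252),(453,253)],.04)
P('handle',[(505,250),(516,535),(512,400)],.03)
P('tray',[(608,243),(762,250),(755,546),(599,541)],.011)
P('nuts',[(652,296),(654,362),(710,372),(710,441)],.021)
P('bush',[(715,303)],.017)
P('plug',[(625,507),(718,509)],.015)
print(state()['time'])
```

```text
lidtop (38, 38) [0.6717 0.2819]
lidtop (256, 31) [0.6809 0.1347]
lidtop (262, 262) [0.523  0.1227]
lidtop (38, 268) [0.5144 0.2689]
handle (137, 58) [0.6475 0.2061]
handle (140, 212) [0.5464 0.1973]
handle (138, 135) [0.5963 0.2019]
key (171, 361) [0.4641 0.1928]
console (88, 292) [0.5143 0.2596]
console (262, 288) [0.5213 0.1323]
console (265, 414) [0.4296 0.1259]
console (87, 420) [0.4211 0.2541]
head (470, 200) [ 0.6005 -0.0208]
head (540, 200) [ 0.6024 -0.0751]
head (540, 240) [ 0.5708 -0.0754]
head (470, 240) [ 0.569  -0.0215]
head (505, 220) [ 0.5856 -0.0482]
headblack (453, 196) [ 0.6032 -0.0076]
headblack (552, 196) [ 0.6059 -0.0844]
headblack (551, 252) [ 0.5617 -0.084 ]
headblack (453, 253) [ 0.5585 -0.0086]
handle (505, 250) [ 0.564  -0.0495]
handle (516, 535) [ 0.3466 -0.0616]
handle (512, 400) [ 0.448  -0.0568]
tray (608, 243) [ 0.5761 -0.1335]
tray (762, 250) [ 0.5747 -0.2585]
tray (755, 546) [ 0.3409 -0.2502]
tray (599, 541) [ 0.3427 -0.1278]
nuts (652, 296) [ 0.533  -0.1666]
nuts (654, 362) [ 0.4811 -0.1681]
nuts (710, 372) [ 0.4745 -0.2124]
nuts (710, 441) [ 0.421  -0.2121]
bush (715, 303) [ 0.5296 -0.2179]
plug (625, 507) [ 0.3691 -0.1471]
plug (718, 509) [ 0.3689 -0.2199]
0.1
```

>>> servo_tool(
  steps=[
    {"dp": [0,0,0],"twist": 0.13,"jaw": -1},
    {"dp": [0,0,0],"twist": 0.13,"jaw": -1},
    {"dp": [0.02,-0.034,0],"twist": 0,"jaw": -1},
    {"dp": [0.02,-0.034,0],"twist": 0,"jaw": -1},
    {"dp": [0.02,-0.034,0],"twist": 0,"jaw": -1},
    {"dp": [0.02,-0.034,0],"twist": 0,"jaw": -1},
    {"dp": [0.02,-0.034,0],"twist": 0,"jaw": -1},
    {"dp": [0.02,-0.034,0],"twist": 0,"jaw": -1},
    {"dp": [0.02,-0.034,0],"twist": 0,"jaw": -1},
    {"dp": [0.02,-0.034,0],"twist": 0,"jaw": -1},
  ],
)

```text
time: 1.1
ee_pos: [0.3471, -0.3353, 0.2919]
tool_rot: [-3.141, 0.0, 0.057]
ft_force: [-0.1, -0.3, -0.1]
finger_gap: 0.0868
gripper_force: 0.0
```

>>> servo_tool(
  steps=[
    {"dp": [0.02,-0.034,0],"twist": 0,"jaw": -1},
    {"dp": [0.02,-0.034,0],"twist": 0,"jaw": -1},
    {"dp": [0.02,-0.034,0],"twist": 0,"jaw": -1},
    {"dp": [0.02,-0.034,0],"twist": 0,"jaw": -1},
    {"dp": [0.02,-0.034,0],"twist": 0,"jaw": -1},
    {"dp": [0.02,-0.034,0],"twist": 0,"jaw": -1},
    {"dp": [0.02,-0.034,0],"twist": 0,"jaw": -1},
    {"dp": [0.02,-0.034,0],"twist": 0,"jaw": -1},
    {"dp": [0,0,0],"twist": 0,"jaw": -1},
    {"dp": [0,0,0],"twist": 0,"jaw": -1},
  ],
)

```text
time: 2.1
ee_pos: [0.491, -0.0556, 0.2918]
tool_rot: [3.141, 0.001, 0.059]
ft_force: [-0.0, -0.5, -0.1]
finger_gap: 0.0867
gripper_force: 0.0
```

Run:
```python
from h import *
s,im=snap('wrist','w1.png'); print(s['time'],s['ee_pos'],s['tool_rot'],s['ft_force'])
# shelf triangulation
from scipy.optimize import least_squares
for a,b in(((118,45),(330,62)),((145,80),(320,77)),((160,178),(272,36))):
    f=lambda P:np.r_[w2pix('top',P)-a,w2pix('scene',P)-b]
    r=least_squares(f,[.5,.4,.2]);print(a,r.x.round(3),r.cost)
```

```text
2.1 [ 0.49096817 -0.05563095  0.29182097] [3.14148186e+00 9.93884739e-04 5.93074961e-02] [-0.01315423 -0.50056867 -0.11385379]
(118, 45) [0.869 0.416 0.178] 17.74842533872516
(145, 80) [0.777 0.334 0.198] 2.126678491409846
(160, 178) [0.534 0.207 0.413] 282.1098988015406
```

View pics/w1.png

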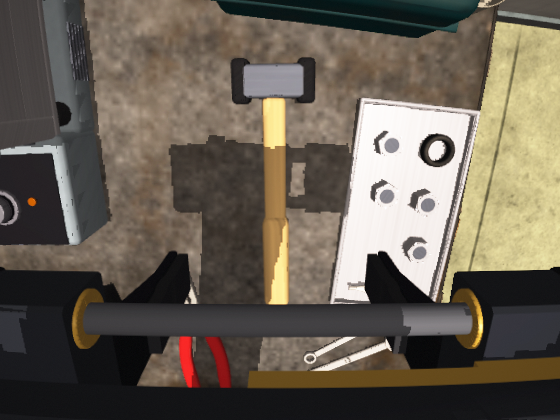

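Run:
```python
from h import *
s=dict(ee_pos=[ 0.49096817,-0.05563095,0.29182097],tool_rot=[3.14148186e+00,9.93884739e-04,5.93074961e-02])
for uv,z in[((232,59),.04),((315,59),.04),((315,102),.04),((232,102),.04),((264,101),.03),((286,101),.03),((265,210),.03),((286,210),.03),((391,145),.021),((386,196),.021),((427,205),.021),((419,252),.021)]: print(uv,pix2w('wrist',uv,z,s).round(4))
for uv in((100,215),(112,110),(85,360),(22,225)):print(uv,pix2w('top',uv,.18).round(3),pix2w('top',uv,.25).round(3))
```

```text
(232, 59) [ 0.6023 -0.0087  0.04  ]
(315, 59) [ 0.6067 -0.0817  0.04  ]
(315, 102) [ 0.5699 -0.0848  0.04  ]
(232, 102) [ 0.5654 -0.0098  0.04  ]
(264, 101) [ 0.5678 -0.0384  0.03  ]
(286, 101) [ 0.569  -0.0588  0.03  ]
(265, 210) [ 0.4617 -0.0447  0.03  ]
(286, 210) [ 0.463  -0.0659  0.03  ]
(391, 145) [ 0.5338 -0.1657  0.021 ]
(386, 196) [ 0.4815 -0.1682  0.021 ]
(427, 205) [ 0.4745 -0.2132  0.021 ]
(419, 252) [ 0.4211 -0.2142  0.021 ]
(100, 215) [0.485 0.407 0.18 ] [0.476 0.374 0.25 ]
(112, 110) [0.717 0.406 0.18 ] [0.687 0.374 0.25 ]
(85, 360) [0.19  0.414 0.18 ] [0.208 0.381 0.25 ]
(22, 225) [0.458 0.578 0.18 ] [0.451 0.53  0.25 ]
```

>>> servo_tool(
  steps=[
    {"dp": [0.005,-0.003,0.03],"twist": 0,"jaw": -1},
    {"dp": [0,0,0.04],"twist": 0,"jaw": -1},
    {"dp": [0,0,0.04],"twist": 0,"jaw": -1},
    {"dp": [0,0,0.04],"twist": 0,"jaw": -1},
    {"dp": [0,0,0.03],"twist": 0,"jaw": -1},
    {"dp": [0,0,0.02],"twist": 0,"jaw": -1},
    {"dp": [0,0,0.018],"twist": 0,"jaw": -1},
    {"dp": [0,0,0],"twist": 0,"jaw": -1},
    {"dp": [0,0,0],"twist": 0,"jaw": 1},
    {"dp": [0,0,0],"twist": 0,"jaw": 1},
  ],
)

```text
time: 3.15
ee_pos: [0.4963, -0.0539, 0.0752]
tool_rot: [3.141, -0.001, 0.056]
ft_force: [-0.2, -0.5, 0.4]
finger_gap: 0.0778
gripper_force: 0.0
```

Run:
```python
from h import *
for z in(.15,.18,.21,.25,.3):
    print(z,[(pix2w('top',uv,z).round(3)[:2].tolist(),w2pix('scene',pix2w('top',uv,z)).round(0).tolist()) for uv in((117,46),(112,110),(106,150),(100,215))])
im=cv2.imread('pics/scene0.png')[0:200,100:400]
cv2.imwrite('pics/sz.png',cv2.resize(im,None,fx=2.6,fy=2.6,interpolation=cv2.INTER_CUBIC))
```

```text
0.15 [([0.893, 0.43], [338.0, 65.0]), ([0.73, 0.42], [290.0, 80.0]), ([0.635, 0.423], [260.0, 87.0]), ([0.489, 0.421], [210.0, 101.0])]
0.18 [([0.874, 0.415], [336.0, 60.0]), ([0.717, 0.406], [289.0, 74.0]), ([0.625, 0.409], [258.0, 81.0]), ([0.485, 0.407], [209.0, 94.0])]
0.21 [([0.855, 0.401], [334.0, 54.0]), ([0.704, 0.392], [288.0, 68.0]), ([0.616, 0.395], [257.0, 75.0]), ([0.481, 0.393], [208.0, 88.0])]
0.25 [([0.83, 0.382], [332.0, 45.0]), ([0.687, 0.374], [285.0, 59.0]), ([0.604, 0.376], [255.0, 66.0]), ([0.476, 0.374], [207.0, 78.0])]
0.3 [([0.799, 0.358], [328.0, 34.0]), ([0.666, 0.35], [282.0, 46.0]), ([0.589, 0.352], [252.0, 53.0]), ([0.469, 0.351], [205.0, 65.0])]
```

View pics/sz.png

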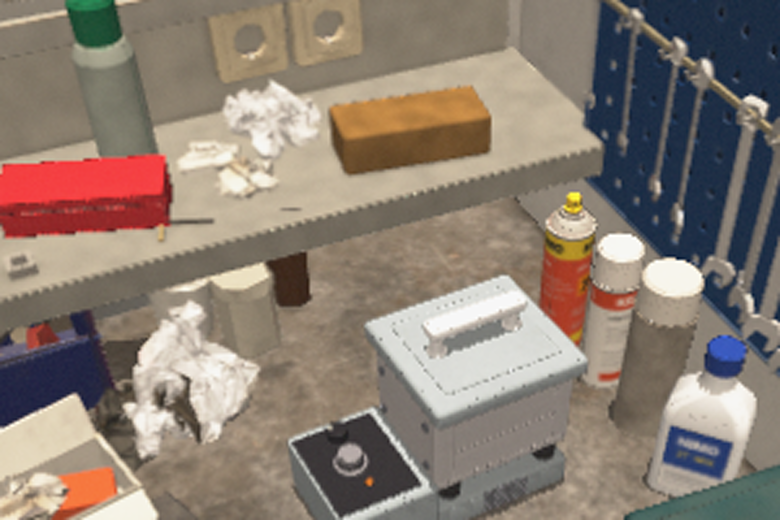

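>>> servo_tool(
  steps=[
    {"dp": [0,0,0],"twist": 0,"jaw": 1},
    {"dp": [0,0,0],"twist": 0,"jaw": 1},
    {"dp": [0,0,0],"twist": 0,"jaw": 1},
    {"dp": [0,0,0],"twist": 0,"jaw": 1},
    {"dp": [0,0,0],"twist": 0,"jaw": 1},
    {"dp": [0,0,0],"twist": 0,"jaw": 1},
    {"dp": [0,0,0],"twist": 0,"jaw": 1},
    {"dp": [0,0,0],"twist": 0,"jaw": 1},
    {"dp": [0,0,0],"twist": 0,"jaw": 1},
    {"dp": [0,0,0],"twist": 0,"jaw": 1},
  ],
)

```text
time: 4.15
ee_pos: [0.4958, -0.0529, 0.0742]
tool_rot: [-3.141, 0.0, 0.057]
ft_force: [0.1, 0.9, 0.4]
finger_gap: 0.0217
gripper_force: 29.9
```

>>> servo_tool(
  steps=[
    {"dp": [0,0,-0.02],"twist": -0.018,"jaw": 1},
    {"dp": [0,0,-0.03],"twist": 0,"jaw": 1},
    {"dp": [0,0,-0.035],"twist": 0,"jaw": 1},
    {"dp": [0,0,-0.037],"twist": 0,"jaw": 1},
    {"dp": [0,0,-0.035],"twist": 0,"jaw": 1},
    {"dp": [0.006,-0.023,0],"twist": 0,"jaw": 1},
    {"dp": [0.006,-0.023,0],"twist": 0,"jaw": 1},
    {"dp": [0.006,-0.023,0],"twist": 0,"jaw": 1},
    {"dp": [0.007,-0.025,0],"twist": 0,"jaw": 1},
    {"dp": [0.006,-0.02,0],"twist": 0,"jaw": 1},
  ],
)

```text
time: 5.15
ee_pos: [0.5175, 0.0642, 0.2304]
tool_rot: [-3.141, 0.002, 0.075]
ft_force: [0.2, 0.4, -2.9]
finger_gap: 0.0214
gripper_force: 30.0
```

>>> servo_tool(
  steps=[
    {"dp": [0,0,0],"twist": 0,"jaw": 1},
    {"dp": [0,0,0],"twist": 0,"jaw": 1},
    {"dp": [0,0,0],"twist": 0,"jaw": 1},
    {"dp": [0,0,0],"twist": 0,"jaw": 1},
    {"dp": [0,0,0],"twist": 0,"jaw": 1},
    {"dp": [0,0,0],"twist": 0,"jaw": 1},
    {"dp": [0,0,0],"twist": 0,"jaw": 1},
    {"dp": [0,0,0],"twist": 0,"jaw": 1},
    {"dp": [0,0,0],"twist": 0,"jaw": 1},
    {"dp": [0,0,0],"twist": 0,"jaw": 1},
  ],
)

```text
time: 6.15
ee_pos: [0.5183, 0.0629, 0.2312]
tool_rot: [3.142, 0.0, 0.075]
ft_force: [0.3, 0.0, -3.0]
finger_gap: 0.0217
gripper_force: 30.0
```

Run:
```python
from h import *
s,im=snap('top','t2.png'); print(s)
a=im[120:300,155:400,::-1]; b=snap('wrist','w2.png')[1][:,:,::-1]
a=cv2.resize(a,None,fx=1.63,fy=1.63)[:,:400]
b=cv2.resize(b,(390,293))
o=np.zeros((294,800,3),np.uint8);o[:a.shape[0],:a.shape[1]]=a;o[:293,405:795]=b
cv2.imwrite('pics/c2.png',o)
```

```text
{'time': 6.15, 'joint_pos': array([ 0.50690396,  0.14397648, -0.72813305,  1.82573976,  0.10231923,
        1.20982196, -1.74818487]), 'joint_velocities': array([ 0.00014181, -0.00047027,  0.00060941,  0.00039475,  0.00029444,
       -0.00030029,  0.00056596]), 'joint_torque': array([ 1.85252301e-02, -3.20276320e+01, -3.00485976e+00, -3.15241063e+01,
        2.92675226e-02, -2.86783185e-01, -4.71731710e-05]), 'ee_pos': array([0.51827525, 0.06293423, 0.23122394]), 'tool_rot': array([3.14151327e+00, 1.78070784e-05, 7.49287028e-02]), 'ft_force': array([ 0.27961952,  0.00587038, -2.96946409]), 'ft_torque': array([0.01655047, 0.27105079, 0.00615846]), 'gripper_force': 29.998708963394165, 'finger_gap': 0.021689378055144877}
```

View pics/c2.png

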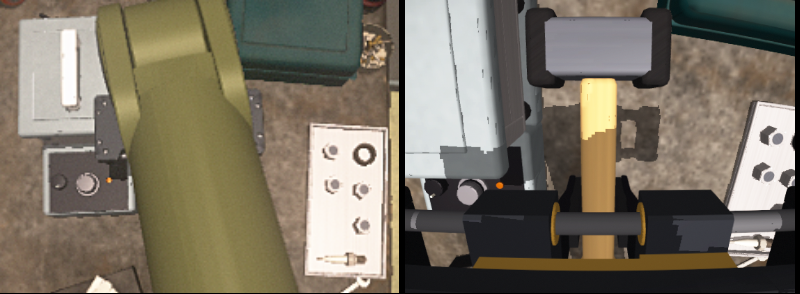

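>>> servo_tool(
  steps=[
    {"dp": [0,-0.003,0],"twist": 0,"jaw": 1},
    {"dp": [0,-0.003,0],"twist": 0,"jaw": 1},
    {"dp": [0,-0.003,0],"twist": 0,"jaw": 1},
    {"dp": [0,-0.003,0],"twist": 0,"jaw": 1},
    {"dp": [0,-0.002,0],"twist": 0,"jaw": 1},
    {"dp": [0,-0.001,0],"twist": 0,"jaw": 1},
    {"dp": [0,0,0],"twist": 0,"jaw": 1},
    {"dp": [0,0,0],"twist": 0,"jaw": 1},
    {"dp": [0,0,0],"twist": 0,"jaw": 1},
    {"dp": [0,0,0],"twist": 0,"jaw": 1},
  ],
)

```text
time: 7.25
ee_pos: [0.5172, 0.0777, 0.2312]
tool_rot: [3.141, 0.0, 0.075]
ft_force: [-0.1, -0.3, -3.2]
finger_gap: 0.0215
gripper_force: 30.0
```

>>> servo_tool(
  steps=[
    {"dp": [0,-0.0005,0],"twist": 0,"jaw": 1},
    {"dp": [0,-0.0005,0],"twist": 0,"jaw": 1},
    {"dp": [0,-0.0005,0],"twist": 0,"jaw": 1},
    {"dp": [0,-0.0005,0],"twist": 0,"jaw": 1},
    {"dp": [0,0,0],"twist": 0,"jaw": 1},
    {"dp": [0,0,0],"twist": 0,"jaw": 1},
    {"dp": [0,0,0],"twist": 0,"jaw": 1},
    {"dp": [0,0,0],"twist": 0,"jaw": 1},
    {"dp": [0,0,0],"twist": 0,"jaw": 1},
    {"dp": [0,0,0],"twist": 0,"jaw": 1},
  ],
)

```text
time: 8.25
ee_pos: [0.517, 0.0798, 0.2312]
tool_rot: [3.142, 0.0, 0.075]
ft_force: [0.3, 0.1, -2.9]
finger_gap: 0.0214
gripper_force: 30.0
```

>>> servo_tool(
  steps=[
    {"dp": [0,-0.0005,0],"twist": 0,"jaw": 1},
    {"dp": [0,-0.0005,0],"twist": 0,"jaw": 1},
    {"dp": [0,-0.0005,0],"twist": 0,"jaw": 1},
    {"dp": [0,0,0],"twist": 0,"jaw": 1},
    {"dp": [0,0,0],"twist": 0,"jaw": 1},
    {"dp": [0,0,0],"twist": 0,"jaw": 1},
    {"dp": [0,0,0],"twist": 0,"jaw": 1},
    {"dp": [0,0,0],"twist": 0,"jaw": 1},
    {"dp": [0,0,0],"twist": 0,"jaw": 1},
    {"dp": [0,0,0],"twist": 0,"jaw": 1},
  ],
)

```text
time: 9.25
ee_pos: [0.5169, 0.0813, 0.2312]
tool_rot: [3.141, -0.0, 0.075]
ft_force: [-0.3, 0.1, -3.2]
finger_gap: 0.0214
gripper_force: 30.0
```

>>> servo_tool(
  steps=[
    {"dp": [0,-0.0005,0],"twist": 0,"jaw": 1},
    {"dp": [0,-0.0005,0],"twist": 0,"jaw": 1},
    {"dp": [0,0,0],"twist": 0,"jaw": 1},
    {"dp": [0,0,0],"twist": 0,"jaw": 1},
    {"dp": [0,0,0],"twist": 0,"jaw": 1},
    {"dp": [0,0,0],"twist": 0,"jaw": 1},
    {"dp": [0,0,0],"twist": 0,"jaw": 1},
    {"dp": [0,0,0],"twist": 0,"jaw": 1},
    {"dp": [0,0,0],"twist": 0,"jaw": 1},
    {"dp": [0,0,0],"twist": 0,"jaw": 1},
  ],
)

```text
time: 10.25
ee_pos: [0.5168, 0.0823, 0.2312]
tool_rot: [3.141, 0.0, 0.075]
ft_force: [0.0, -0.5, -3.9]
finger_gap: 0.0216
gripper_force: 30.0
```

>>> servo_tool(
  steps=[
    {"dp": [0,-0.0005,0],"twist": 0,"jaw": 1},
    {"dp": [0,-0.0005,0],"twist": 0,"jaw": 1},
    {"dp": [0,0,0],"twist": 0,"jaw": 1},
    {"dp": [0,0,0],"twist": 0,"jaw": 1},
    {"dp": [0,0,0],"twist": 0,"jaw": 1},
    {"dp": [0,0,0],"twist": 0,"jaw": 1},
    {"dp": [0,0,0],"twist": 0,"jaw": 1},
    {"dp": [0,0,0],"twist": 0,"jaw": 1},
    {"dp": [0,0,0],"twist": 0,"jaw": 1},
    {"dp": [0,0,0],"twist": 0,"jaw": 1},
  ],
)

```text
time: 11.25
ee_pos: [0.5167, 0.0833, 0.2312]
tool_rot: [3.142, 0.0, 0.075]
ft_force: [0.3, 1.0, -2.8]
finger_gap: 0.0215
gripper_force: 30.0
```

>>> servo_tool(
  steps=[
    {"dp": [0,-0.0005,0],"twist": 0,"jaw": 1},
    {"dp": [0,-0.0005,0],"twist": 0,"jaw": 1},
    {"dp": [0,0,0],"twist": 0,"jaw": 1},
    {"dp": [0,0,0],"twist": 0,"jaw": 1},
    {"dp": [0,0,0],"twist": 0,"jaw": 1},
    {"dp": [0,0,0],"twist": 0,"jaw": 1},
    {"dp": [0,0,0],"twist": 0,"jaw": 1},
    {"dp": [0,0,0],"twist": 0,"jaw": 1},
    {"dp": [0,0,0],"twist": 0,"jaw": 1},
    {"dp": [0,0,0],"twist": 0,"jaw": 1},
  ],
)

```text
time: 12.25
ee_pos: [0.5167, 0.0843, 0.2312]
tool_rot: [3.141, 0.0, 0.075]
ft_force: [-0.3, -0.3, -2.3]
finger_gap: 0.0214
gripper_force: 30.0
```

>>> servo_tool(
  steps=[
    {"dp": [0,-0.0005,0],"twist": 0,"jaw": 1},
    {"dp": [0,-0.0005,0],"twist": 0,"jaw": 1},
    {"dp": [0,0,0],"twist": 0,"jaw": 1},
    {"dp": [0,0,0],"twist": 0,"jaw": 1},
    {"dp": [0,0,0],"twist": 0,"jaw": 1},
    {"dp": [0,0,0],"twist": 0,"jaw": 1},
    {"dp": [0,0,0],"twist": 0,"jaw": 1},
    {"dp": [0,0,0],"twist": 0,"jaw": 1},
    {"dp": [0,0,0],"twist": 0,"jaw": 1},
    {"dp": [0,0,0],"twist": 0,"jaw": 1},
  ],
)

```text
time: 13.25
ee_pos: [0.5166, 0.0853, 0.2312]
tool_rot: [3.142, 0.0, 0.075]
ft_force: [-0.2, 0.1, -3.3]
finger_gap: 0.0212
gripper_force: 30.0
```

>>> servo_tool(
  steps=[
    {"dp": [0,-0.0005,0],"twist": 0,"jaw": 1},
    {"dp": [0,-0.0005,0],"twist": 0,"jaw": 1},
    {"dp": [0,0,0],"twist": 0,"jaw": 1},
    {"dp": [0,0,0],"twist": 0,"jaw": 1},
    {"dp": [0,0,0],"twist": 0,"jaw": 1},
    {"dp": [0,0,0],"twist": 0,"jaw": 1},
    {"dp": [0,0,0],"twist": 0,"jaw": 1},
    {"dp": [0,0,0],"twist": 0,"jaw": 1},
    {"dp": [0,0,0],"twist": 0,"jaw": 1},
    {"dp": [0,0,0],"twist": 0,"jaw": 1},
  ],
)

```text
time: 14.25
ee_pos: [0.5165, 0.0863, 0.2312]
tool_rot: [3.141, 0.0, 0.075]
ft_force: [0.4, 0.8, -2.5]
finger_gap: 0.0216
gripper_force: 30.0
```

>>> servo_tool(
  steps=[
    {"dp": [0,-0.0005,0],"twist": 0,"jaw": 1},
    {"dp": [0,-0.0005,0],"twist": 0,"jaw": 1},
    {"dp": [0,0,0],"twist": 0,"jaw": 1},
    {"dp": [0,0,0],"twist": 0,"jaw": 1},
    {"dp": [0,0,0],"twist": 0,"jaw": 1},
    {"dp": [0,0,0],"twist": 0,"jaw": 1},
    {"dp": [0,0,0],"twist": 0,"jaw": 1},
    {"dp": [0,0,0],"twist": 0,"jaw": 1},
    {"dp": [0,0,0],"twist": 0,"jaw": 1},
    {"dp": [0,0,0],"twist": 0,"jaw": 1},
  ],
)

```text
time: 15.25
ee_pos: [0.5164, 0.0872, 0.2312]
tool_rot: [3.141, 0.0, 0.075]
ft_force: [-1.7, -1.3, -3.4]
finger_gap: 0.022
gripper_force: 30.0
```

>>> servo_tool(
  steps=[
    {"dp": [0,-0.0005,0],"twist": 0,"jaw": 1},
    {"dp": [0,-0.0005,0],"twist": 0,"jaw": 1},
    {"dp": [0,0,0],"twist": 0,"jaw": 1},
    {"dp": [0,0,0],"twist": 0,"jaw": 1},
    {"dp": [0,0,0],"twist": 0,"jaw": 1},
    {"dp": [0,0,0],"twist": 0,"jaw": 1},
    {"dp": [0,0,0],"twist": 0,"jaw": 1},
    {"dp": [0,0,0],"twist": 0,"jaw": 1},
    {"dp": [0,0,0],"twist": 0,"jaw": 1},
    {"dp": [0,0,0],"twist": 0,"jaw": 1},
  ],
)

```text
time: 16.25
ee_pos: [0.5165, 0.0883, 0.2312]
tool_rot: [3.142, -0.0, 0.075]
ft_force: [-0.1, -3.4, -3.2]
finger_gap: 0.0218
gripper_force: 30.0
```

Run:
```python
from h import *
s=state();print(s['ee_pos'],s['ft_force'],s['ft_torque'],s['joint_torque'])
```

```text
[0.51645802 0.08834744 0.23123218] [-0.10800177 -3.43487644 -3.23311214] [-0.71294559  0.26017052 -0.22421304] [ -1.92918755 -31.92255378  -5.20551905 -31.90799117  -0.93831673
  -0.70565885   0.22709417]
```

>>> servo_tool(
  steps=[
    {"dp": [0,-0.0005,0],"twist": 0,"jaw": 1},
    {"dp": [0,-0.0005,0],"twist": 0,"jaw": 1},
    {"dp": [0,-0.0005,0],"twist": 0,"jaw": 1},
    {"dp": [0,0,0],"twist": 0,"jaw": 1},
    {"dp": [0,0,0],"twist": 0,"jaw": 1},
    {"dp": [0,0,0],"twist": 0,"jaw": 1},
    {"dp": [0,0,0],"twist": 0,"jaw": 1},
    {"dp": [0,0,0],"twist": 0,"jaw": 1},
    {"dp": [0,0,0],"twist": 0,"jaw": 1},
    {"dp": [0,0,0],"twist": 0,"jaw": 1},
  ],
)

```text
time: 17.25
ee_pos: [0.5163, 0.0893, 0.2312]
tool_rot: [3.141, 0.0, 0.074]
ft_force: [-1.3, -5.3, -2.6]
finger_gap: 0.0217
gripper_force: 30.1
```

Run:
```python
from h import *
s=state();print(s['ee_pos'],s['ft_force'],s['ft_torque'])
```

```text
[0.51627162 0.08933733 0.23121964] [-1.3061438  -5.31837032 -2.58782438] [-1.11080379  0.36400517 -0.37458111]
```

>>> servo_tool(
  steps=[
    {"dp": [0,-0.0005,0],"twist": 0,"jaw": 1},
    {"dp": [0,-0.0005,0],"twist": 0,"jaw": 1},
    {"dp": [0,0,0],"twist": 0,"jaw": 1},
    {"dp": [0,0,0],"twist": 0,"jaw": 1},
    {"dp": [0,0,0],"twist": 0,"jaw": 1},
    {"dp": [0,0,0],"twist": 0,"jaw": 1},
    {"dp": [0,0,0],"twist": 0,"jaw": 1},
    {"dp": [0,0,0],"twist": 0,"jaw": 1},
    {"dp": [0,0,0],"twist": 0,"jaw": 1},
    {"dp": [0,0,0],"twist": 0,"jaw": 1},
  ],
)

```text
time: 18.25
ee_pos: [0.5162, 0.0896, 0.2312]
tool_rot: [3.14, 0.001, 0.074]
ft_force: [-0.9, -6.1, -1.7]
finger_gap: 0.0218
gripper_force: 30.1
```

Run:
```python
from h import *
s=state();print(s['ee_pos'],s['ft_force'],s['ft_torque'])
```

```text
[0.51616752 0.08962216 0.23118095] [-0.85607075 -6.07586079 -1.70886459] [-1.34831513  0.42124187 -0.46062536]
```

Run:
```python
from h import *
snap('scene','s1.png')
a=cv2.imread('pics/s1.png')
cv2.imwrite('pics/s1z.png',cv2.resize(a[60:260,180:400],None,fx=2.2,fy=2.2))
P=np.array([.5975,.202,.175])
for d in(0,.005): print(w2pix('scene',P+[-d*.075,d,0]))
```

```text
[282.25721434 130.70244234]
[281.21448354 129.5110045 ]
```

View pics/s1z.png

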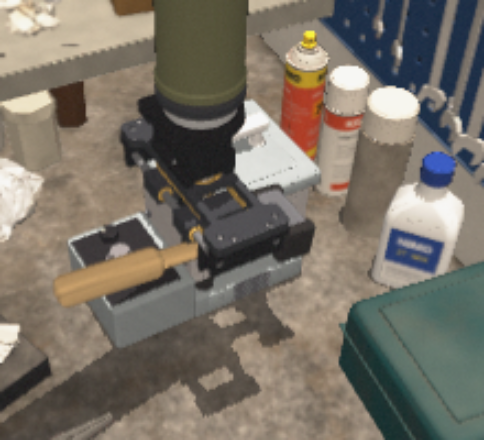

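>>> servo_tool(
  steps=[
    {"dp": [0,-0.0005,0],"twist": 0,"jaw": 1},
    {"dp": [0,-0.0005,0],"twist": 0,"jaw": 1},
    {"dp": [0,0,0],"twist": 0,"jaw": 1},
    {"dp": [0,0,0],"twist": 0,"jaw": 1},
    {"dp": [0,0,0],"twist": 0,"jaw": 1},
    {"dp": [0,0,0],"twist": 0,"jaw": 1},
    {"dp": [0,0,0],"twist": 0,"jaw": 1},
    {"dp": [0,0,0],"twist": 0,"jaw": 1},
    {"dp": [0,0,0],"twist": 0,"jaw": 1},
    {"dp": [0,0,0],"twist": 0,"jaw": 1},
  ],
)

```text
time: 19.3
ee_pos: [0.516, 0.0899, 0.2311]
tool_rot: [3.139, 0.001, 0.073]
ft_force: [-1.3, -8.0, -2.1]
finger_gap: 0.0223
gripper_force: 30.2
```

```bash
cat > q.py <<'E'
from h import *
s=state();print(s['ee_pos'].round(5),s['tool_rot'].round(4),s['ft_force'].round(2),s['ft_torque'].round(3),s['joint_torque'].round(3))
E
python3 q.py
```

```text
[0.51604 0.08992 0.23113] [3.139e+00 1.000e-03 7.270e-02] [-1.35 -8.02 -2.1 ] [-1.71   0.455 -0.522] [ -4.337 -31.314  -7.602 -32.219  -2.097  -1.485   0.489]
```

>>> servo_tool(
  steps=[
    {"dp": [0,-0.0005,0],"twist": 0,"jaw": 1},
    {"dp": [0,-0.0005,0],"twist": 0,"jaw": 1},
    {"dp": [0,0,0],"twist": 0,"jaw": 1},
    {"dp": [0,0,0],"twist": 0,"jaw": 1},
    {"dp": [0,0,0],"twist": 0,"jaw": 1},
    {"dp": [0,0,0],"twist": 0,"jaw": 1},
    {"dp": [0,0,0],"twist": 0,"jaw": 1},
    {"dp": [0,0,0],"twist": 0,"jaw": 1},
    {"dp": [0,0,0],"twist": 0,"jaw": 1},
    {"dp": [0,0,0],"twist": 0,"jaw": 1},
  ],
)

```text
time: 20.3
ee_pos: [0.5159, 0.0902, 0.2311]
tool_rot: [3.138, 0.001, 0.072]
ft_force: [-1.6, -9.3, -1.5]
finger_gap: 0.0219
gripper_force: 30.3
```

```bash
python3 q.py
```

```text
[0.51593 0.09024 0.23112] [3.1381e+00 1.4000e-03 7.1900e-02] [-1.63 -9.29 -1.49] [-1.976  0.528 -0.559] [ -5.028 -31.095  -8.282 -32.292  -2.424  -1.73    0.563]
```

>>> servo_tool(
  steps=[
    {"dp": [0,-0.0005,0],"twist": 0,"jaw": 1},
    {"dp": [0,-0.0005,0],"twist": 0,"jaw": 1},
    {"dp": [0,0,0],"twist": 0,"jaw": 1},
    {"dp": [0,0,0],"twist": 0,"jaw": 1},
    {"dp": [0,0,0],"twist": 0,"jaw": 1},
    {"dp": [0,0,0],"twist": 0,"jaw": 1},
    {"dp": [0,0,0],"twist": 0,"jaw": 1},
    {"dp": [0,0,0],"twist": 0,"jaw": 1},
    {"dp": [0,0,0],"twist": 0,"jaw": 1},
    {"dp": [0,0,0],"twist": 0,"jaw": 1},
  ],
)

```text
time: 21.3
ee_pos: [0.5161, 0.0921, 0.2313]
tool_rot: [3.139, 0.0, 0.073]
ft_force: [0.2, -8.0, -1.8]
finger_gap: 0.0217
gripper_force: 30.2
```

```bash
python3 q.py
```

```text
[0.51608 0.09207 0.2313 ] [3.1392e+00 4.0000e-04 7.2800e-02] [ 0.17 -7.96 -1.82] [-1.575  0.368 -0.498] [ -4.126 -31.168  -7.39  -31.893  -1.998  -1.355   0.468]
```

>>> servo_tool(
  steps=[
    {"dp": [0,0.004,0],"twist": 0,"jaw": 1},
    {"dp": [0,0.008,0],"twist": 0,"jaw": 1},
    {"dp": [0,0.008,0],"twist": 0,"jaw": 1},
    {"dp": [0,0,-0.03],"twist": 0,"jaw": 1},
    {"dp": [0,0,-0.04],"twist": 0,"jaw": 1},
    {"dp": [0,0,-0.03],"twist": 0,"jaw": 1},
    {"dp": [0,-0.02,0],"twist": 0,"jaw": 1},
    {"dp": [0,-0.04,0],"twist": 0,"jaw": 1},
    {"dp": [0,-0.04,0],"twist": 0,"jaw": 1},
    {"dp": [0,-0.04,0],"twist": 0,"jaw": 1},
  ],
)

```text
time: 22.3
ee_pos: [0.5068, 0.215, 0.3315]
tool_rot: [-3.141, -0.001, 0.075]
ft_force: [0.7, -0.4, -3.4]
finger_gap: 0.0217
gripper_force: 30.0
```

>>> servo_tool(
  steps=[
    {"dp": [0,-0.04,0],"twist": 0,"jaw": 1},
    {"dp": [0,-0.04,0],"twist": 0,"jaw": 1},
    {"dp": [0,-0.037,0],"twist": 0,"jaw": 1},
    {"dp": [0,0,0],"twist": 0,"jaw": 1},
    {"dp": [0,0,0.03],"twist": 0,"jaw": 1},
    {"dp": [0,0,0.04],"twist": 0,"jaw": 1},
    {"dp": [0,0,0.03],"twist": 0,"jaw": 1},
    {"dp": [0,0,0],"twist": 0,"jaw": 1},
    {"dp": [0,0,0],"twist": 0,"jaw": 1},
    {"dp": [0,0,0],"twist": 0,"jaw": 1},
  ],
)

```text
time: 23.3
ee_pos: [0.4992, 0.331, 0.2335]
tool_rot: [-3.14, -0.003, 0.075]
ft_force: [1.0, -0.2, -2.5]
finger_gap: 0.0215
gripper_force: 30.0
```

```bash
python3 q.py;python3 - <<'E'
from h import *
snap('wrist','w3.png')
E
```

```text
[0.49923 0.33098 0.23353] [-3.1396e+00 -3.1000e-03  7.4700e-02] [ 1.02 -0.18 -2.55] [0.034 0.17  0.01 ] [ 1.6500e-01 -4.0073e+01 -8.6320e+00 -3.0101e+01  1.7800e-01 -1.6900e-01
  4.0000e-03]
```

View pics/w3.png

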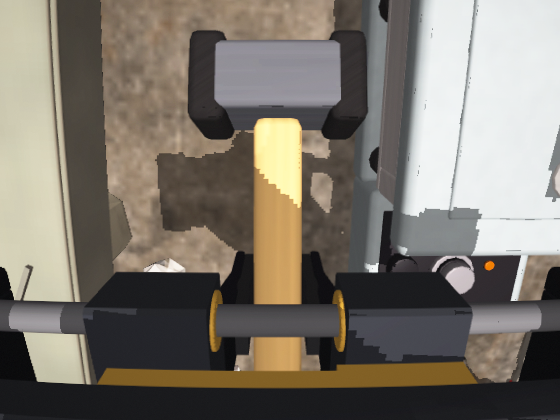

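Run:
```python
from h import *
s=state()
for uv,z in(((389,50),.175),((400,150),.175),((366,100),.197),((190,100),.197),((365,70),.197)): print(uv,pix2w('wrist',uv,z,s).round(4))
s2=dict(ee_pos=[0.51828,.06293,.23122],tool_rot=[3.1415,0,.0749])
# w2 right edge
for uv,z in((((520-405)*560/390,60*560/390),.175),((527-405)*1.436,40*1.436,)and(((527-405)*1.436,40*1.436),.197)): print(uv,pix2w('wrist',uv,z,s2).round(4))
```

```text
(389, 50) [0.6021 0.296  0.175 ]
(400, 150) [0.5641 0.2856 0.175 ]
(366, 100) [0.5823 0.3076 0.197 ]
(190, 100) [0.5778 0.3671 0.197 ]
(365, 70) [0.5919 0.3092 0.197 ]
(165.12820512820514, 86.15384615384616) [0.6009 0.1131 0.175 ]
(175.192, 57.44) [0.6099 0.1033 0.197 ]
```

Run:
```python
from h import *
import itertools
def box(s,th,out=.09):
    Rt=R.from_euler('xyz',s['tool_rot']).as_matrix(); o=np.array(s['ee_pos'])
    pts=[]
    for a,b,c in itertools.product((-.02,.02),(-.038,.038),(-.02,.02)):
        v=np.array([out+a,b,c+.003]) # tool axes; z down
        v=R.from_euler('y',-th).apply(v)
        pts.append(w2pix('wrist',o+Rt@(v+[0,0,.051]),s))
    pts=np.array(pts); return pts.min(0).round(0),pts.max(0).round(0), (o+Rt@(R.from_euler('y',-th).apply([out,0,.003])+[0,0,.051])).round(4)
s=state(); s2=dict(ee_pos=[0.51828,.06293,.23122],tool_rot=[3.1415,0,.0749])
for th in(0,.1,.15,.2,.25,.3): print(th,*box(s2,th),'|',*box(s,th))
print(s['ft_torque'])
```

```text
0 [158.   6.] [399. 134.] [0.608  0.0697 0.1772] | [158.   6.] [399. 134.] [0.5891 0.3379 0.18  ]
0.1 [167.  10.] [389. 130.] [0.6073 0.0696 0.1682] | [167.  10.] [389. 130.] [0.5884 0.3378 0.171 ]
0.15 [172.  13.] [385. 132.] [0.6066 0.0695 0.1638] | [172.  13.] [385. 132.] [0.5877 0.3378 0.1665]
0.2 [176.  16.] [381. 135.] [0.6056 0.0695 0.1594] | [176.  16.] [381. 135.] [0.5868 0.3377 0.1621]
0.25 [180.  20.] [377. 139.] [0.6045 0.0694 0.155 ] | [180.  20.] [377. 139.] [0.5857 0.3377 0.1578]
0.3 [182.  25.] [374. 142.] [0.6031 0.0693 0.1508] | [182.  25.] [374. 142.] [0.5843 0.3376 0.1535]
[-0.02970235  0.20447047  0.01285521]
```

>>> servo_tool(
  steps=[
    {"dp": [0,0,-0.004],"twist": 0,"jaw": 1},
    {"dp": [0,0.002,-0.004],"twist": 0,"jaw": 1},
    {"dp": [0,0.003,-0.004],"twist": 0,"jaw": 1},
    {"dp": [0,0.003,0],"twist": 0,"jaw": 1},
    {"dp": [0,0.003,0],"twist": 0,"jaw": 1},
    {"dp": [0,0.001,0],"twist": 0,"jaw": 1},
    {"dp": [0,0,0],"twist": 0,"jaw": 1},
    {"dp": [0,0,0],"twist": 0,"jaw": 1},
    {"dp": [0,0,0],"twist": 0,"jaw": 1},
    {"dp": [0,0,0],"twist": 0,"jaw": 1},
  ],
)

```text
time: 24.35
ee_pos: [0.499, 0.3184, 0.2431]
tool_rot: [-3.142, 0.0, 0.075]
ft_force: [0.0, -0.2, -3.5]
finger_gap: 0.0218
gripper_force: 30.0
```

```bash
python3 q.py;python3 - <<'E'
from h import *
s,im=snap('wrist','w4.png')
print(s['ee_pos'])
g=cv2.cvtColor(im,cv2.COLOR_RGB2GRAY)
print(im[85,180:200].sum(1).tolist(), im[85,340:410].sum(1).tolist())
E
```

```text
[0.49904 0.31837 0.24314] [-3.1415e+00  2.0000e-04  7.5200e-02] [ 0.05 -0.17 -3.52] [-0.016  0.223  0.059] [ 3.3000e-02 -3.9916e+01 -8.4920e+00 -3.1211e+01  1.6700e-01 -2.2300e-01
 -0.0000e+00]
[0.49903552 0.31836895 0.24314223]
[346, 347, 353, 356, 361, 363, 371, 366, 199, 107, 118, 120, 141, 147, 152, 146, 141, 145, 145, 152] [423, 352, 340, 190, 149, 153, 154, 154, 153, 150, 147, 148, 153, 150, 148, 152, 153, 150, 149, 145, 144, 142, 139, 137, 137, 133, 120, 225, 269, 264, 233, 221, 225, 233, 252, 262, 321, 390, 409, 512, 568, 613, 625, 646, 662, 678, 689, 699, 708, 716, 723, 723, 723, 723, 720, 721, 720, 720, 720, 720, 721, 721, 721, 721, 723, 723, 723, 724, 726, 726]
```

>>> servo_tool(
  steps=[
    {"dp": [0,0.0005,0],"twist": 0,"jaw": 1},
    {"dp": [0,0.0005,0],"twist": 0,"jaw": 1},
    {"dp": [0,0.0005,0],"twist": 0,"jaw": 1},
    {"dp": [0,0.0005,0],"twist": 0,"jaw": 1},
    {"dp": [0,0,0],"twist": 0,"jaw": 1},
    {"dp": [0,0,0],"twist": 0,"jaw": 1},
    {"dp": [0,0,0],"twist": 0,"jaw": 1},
    {"dp": [0,0,0],"twist": 0,"jaw": 1},
    {"dp": [0,0,0],"twist": 0,"jaw": 1},
    {"dp": [0,0,0],"twist": 0,"jaw": 1},
  ],
)

```text
time: 25.4
ee_pos: [0.4993, 0.3162, 0.2432]
tool_rot: [3.141, 0.0, 0.075]
ft_force: [0.6, -0.5, -1.4]
finger_gap: 0.0217
gripper_force: 30.0
```

```bash
python3 q.py
```

```text
[0.4993  0.31618 0.24318] [3.1415 0.     0.0748] [ 0.56 -0.49 -1.4 ] [0.052 0.188 0.056] [ -0.    -39.778  -8.448 -31.232   0.165  -0.226  -0.   ]
```

>>> servo_tool(
  steps=[
    {"dp": [0,0.0005,0],"twist": 0,"jaw": 1},
    {"dp": [0,0.0005,0],"twist": 0,"jaw": 1},
    {"dp": [0,0,0],"twist": 0,"jaw": 1},
    {"dp": [0,0,0],"twist": 0,"jaw": 1},
    {"dp": [0,0,0],"twist": 0,"jaw": 1},
    {"dp": [0,0,0],"twist": 0,"jaw": 1},
    {"dp": [0,0,0],"twist": 0,"jaw": 1},
    {"dp": [0,0,0],"twist": 0,"jaw": 1},
    {"dp": [0,0,0],"twist": 0,"jaw": 1},
    {"dp": [0,0,0],"twist": 0,"jaw": 1},
  ],
)

```text
time: 26.4
ee_pos: [0.4993, 0.3152, 0.2432]
tool_rot: [3.141, 0.0, 0.075]
ft_force: [-0.1, -0.1, -3.5]
finger_gap: 0.0218
gripper_force: 30.0
```

```bash
python3 q.py
```

```text
[0.49934 0.3152  0.24318] [3.1415e+00 1.0000e-04 7.4900e-02] [-0.13 -0.13 -3.47] [0.053 0.215 0.029] [-1.0000e-03 -3.9708e+01 -8.4180e+00 -3.1237e+01  1.6500e-01 -2.2600e-01
 -0.0000e+00]
```

>>> servo_tool(
  steps=[
    {"dp": [0,0.0005,0],"twist": 0,"jaw": 1},
    {"dp": [0,0.0005,0],"twist": 0,"jaw": 1},
    {"dp": [0,0,0],"twist": 0,"jaw": 1},
    {"dp": [0,0,0],"twist": 0,"jaw": 1},
    {"dp": [0,0,0],"twist": 0,"jaw": 1},
    {"dp": [0,0,0],"twist": 0,"jaw": 1},
    {"dp": [0,0,0],"twist": 0,"jaw": 1},
    {"dp": [0,0,0],"twist": 0,"jaw": 1},
    {"dp": [0,0,0],"twist": 0,"jaw": 1},
    {"dp": [0,0,0],"twist": 0,"jaw": 1},
  ],
)

```text
time: 27.4
ee_pos: [0.4995, 0.3142, 0.2432]
tool_rot: [3.141, 0.0, 0.075]
ft_force: [-0.5, -0.8, -2.4]
finger_gap: 0.0213
gripper_force: 30.0
```

```bash
python3 q.py
```

```text
[0.49946 0.31416 0.24319] [3.1415 0.     0.0748] [-0.55 -0.83 -2.38] [0.057 0.243 0.088] [-1.0000e-03 -3.9638e+01 -8.3890e+00 -3.1242e+01  1.6500e-01 -2.2600e-01
 -0.0000e+00]
```

>>> servo_tool(
  steps=[
    {"dp": [0,0.0005,0],"twist": 0,"jaw": 1},
    {"dp": [0,0.0005,0],"twist": 0,"jaw": 1},
    {"dp": [0,0,0],"twist": 0,"jaw": 1},
    {"dp": [0,0,0],"twist": 0,"jaw": 1},
    {"dp": [0,0,0],"twist": 0,"jaw": 1},
    {"dp": [0,0,0],"twist": 0,"jaw": 1},
    {"dp": [0,0,0],"twist": 0,"jaw": 1},
    {"dp": [0,0,0],"twist": 0,"jaw": 1},
    {"dp": [0,0,0],"twist": 0,"jaw": 1},
    {"dp": [0,0,0],"twist": 0,"jaw": 1},
  ],
)

```text
time: 28.4
ee_pos: [0.4994, 0.3135, 0.2432]
tool_rot: [-3.141, 0.0, 0.075]
ft_force: [-1.5, 2.6, -2.7]
finger_gap: 0.0216
gripper_force: 30.0
```

```bash
python3 q.py
```

```text
[0.49937 0.31348 0.24325] [-3.1412e+00  1.0000e-04  7.5100e-02] [-1.53  2.58 -2.7 ] [0.684 0.489 0.171] [  1.78  -39.529  -6.556 -30.949   1.027   0.245  -0.154]
```

>>> servo_tool(
  steps=[
    {"dp": [0,0.0005,0],"twist": 0,"jaw": 1},
    {"dp": [0,0.0005,0],"twist": 0,"jaw": 1},
    {"dp": [0,0,0],"twist": 0,"jaw": 1},
    {"dp": [0,0,0],"twist": 0,"jaw": 1},
    {"dp": [0,0,0],"twist": 0,"jaw": 1},
    {"dp": [0,0,0],"twist": 0,"jaw": 1},
    {"dp": [0,0,0],"twist": 0,"jaw": 1},
    {"dp": [0,0,0],"twist": 0,"jaw": 1},
    {"dp": [0,0,0],"twist": 0,"jaw": 1},
    {"dp": [0,0,0],"twist": 0,"jaw": 1},
  ],
)

```text
time: 29.4
ee_pos: [0.4996, 0.3121, 0.2432]
tool_rot: [3.141, -0.0, 0.075]
ft_force: [-1.7, 3.5, -2.0]
finger_gap: 0.0216
gripper_force: 30.0
```

```bash
python3 q.py
```

```text
[0.49964 0.31212 0.24321] [ 3.1414 -0.      0.0747] [-1.67  3.46 -2.  ] [0.848 0.546 0.177] [  2.332 -39.388  -5.937 -30.829   1.321   0.355  -0.199]
```

>>> servo_tool(
  steps=[
    {"dp": [0,0.0005,0],"twist": 0,"jaw": 1},
    {"dp": [0,0.0005,0],"twist": 0,"jaw": 1},
    {"dp": [0,0,0],"twist": 0,"jaw": 1},
    {"dp": [0,0,0],"twist": 0,"jaw": 1},
    {"dp": [0,0,0],"twist": 0,"jaw": 1},
    {"dp": [0,0,0],"twist": 0,"jaw": 1},
    {"dp": [0,0,0],"twist": 0,"jaw": 1},
    {"dp": [0,0,0],"twist": 0,"jaw": 1},
    {"dp": [0,0,0],"twist": 0,"jaw": 1},
    {"dp": [0,0,0],"twist": 0,"jaw": 1},
  ],
)

```text
time: 30.4
ee_pos: [0.4999, 0.311, 0.2432]
tool_rot: [3.141, -0.0, 0.075]
ft_force: [-0.3, 2.9, -3.2]
finger_gap: 0.0214
gripper_force: 30.0
```

```bash
python3 q.py
```

```text
[0.49985 0.31099 0.24317] [ 3.1413e+00 -2.0000e-04  7.4600e-02] [-0.29  2.9  -3.21] [0.546 0.221 0.152] [  1.386 -39.447  -6.912 -30.65    0.727   0.454  -0.175]
```

>>> servo_tool(
  steps=[
    {"dp": [0,0.0005,0],"twist": 0,"jaw": 1},
    {"dp": [0,0.0005,0],"twist": 0,"jaw": 1},
    {"dp": [0,0.0005,0],"twist": 0,"jaw": 1},
    {"dp": [0,0.0005,0],"twist": 0,"jaw": 1},
    {"dp": [0,0,0],"twist": 0,"jaw": 1},
    {"dp": [0,0,0],"twist": 0,"jaw": 1},
    {"dp": [0,0,0],"twist": 0,"jaw": 1},
    {"dp": [0,0,0],"twist": 0,"jaw": 1},
    {"dp": [0,0,0],"twist": 0,"jaw": 1},
    {"dp": [0,0,0],"twist": 0,"jaw": 1},
  ],
)

```text
time: 31.4
ee_pos: [0.4997, 0.3093, 0.2432]
tool_rot: [-3.142, 0.0, 0.075]
ft_force: [-1.0, 3.2, -2.2]
finger_gap: 0.0216
gripper_force: 30.0
```

```bash
python3 q.py
```

```text
[0.49966 0.30933 0.24319] [-3.1415e+00  3.0000e-04  7.4900e-02] [-1.04  3.17 -2.23] [0.873 0.614 0.219] [  2.492 -39.089  -5.675 -30.845   1.381   0.313  -0.22 ]
```

>>> servo_tool(
  steps=[
    {"dp": [0,0.0005,0],"twist": 0,"jaw": 1},
    {"dp": [0,0.0005,0],"twist": 0,"jaw": 1},
    {"dp": [0,0,0],"twist": 0,"jaw": 1},
    {"dp": [0,0,0],"twist": 0,"jaw": 1},
    {"dp": [0,0,0],"twist": 0,"jaw": 1},
    {"dp": [0,0,0],"twist": 0,"jaw": 1},
    {"dp": [0,0,0],"twist": 0,"jaw": 1},
    {"dp": [0,0,0],"twist": 0,"jaw": 1},
    {"dp": [0,0,0],"twist": 0,"jaw": 1},
    {"dp": [0,0,0],"twist": 0,"jaw": 1},
  ],
)

```text
time: 32.4
ee_pos: [0.4999, 0.3083, 0.2432]
tool_rot: [-3.142, 0.0, 0.075]
ft_force: [-1.3, 5.4, -2.8]
finger_gap: 0.0218
gripper_force: 30.1
```

```bash
python3 q.py
```

```text
[0.49985 0.30831 0.24322] [-3.1415  0.      0.0749] [-1.32  5.36 -2.84] [1.167 0.514 0.321] [  3.074 -39.155  -5.098 -30.608   1.603   0.677  -0.298]
```

>>> servo_tool(
  steps=[
    {"dp": [0,0.0005,0],"twist": 0,"jaw": 1},
    {"dp": [0,0.0005,0],"twist": 0,"jaw": 1},
    {"dp": [0,0.0005,0],"twist": 0,"jaw": 1},
    {"dp": [0,0,0],"twist": 0,"jaw": 1},
    {"dp": [0,0,0],"twist": 0,"jaw": 1},
    {"dp": [0,0,0],"twist": 0,"jaw": 1},
    {"dp": [0,0,0],"twist": 0,"jaw": 1},
    {"dp": [0,0,0],"twist": 0,"jaw": 1},
    {"dp": [0,0,0],"twist": 0,"jaw": 1},
    {"dp": [0,0,0],"twist": 0,"jaw": 1},
  ],
)

```text
time: 33.4
ee_pos: [0.4998, 0.3077, 0.2434]
tool_rot: [-3.14, -0.0, 0.076]
ft_force: [-2.6, 6.8, -2.7]
finger_gap: 0.0215
gripper_force: 30.1
```

```bash
python3 q.py
```

```text
[0.49975 0.30771 0.24338] [-3.14e+00 -3.00e-04  7.59e-02] [-2.62  6.77 -2.68] [1.484 0.521 0.43 ] [  3.987 -39.189  -4.186 -30.369   1.975   1.103  -0.413]
```

>>> servo_tool(
  steps=[
    {"dp": [0,0.0005,0],"twist": 0,"jaw": 1},
    {"dp": [0,0.0005,0],"twist": 0,"jaw": 1},
    {"dp": [0,0,0],"twist": 0,"jaw": 1},
    {"dp": [0,0,0],"twist": 0,"jaw": 1},
    {"dp": [0,0,0],"twist": 0,"jaw": 1},
    {"dp": [0,0,0],"twist": 0,"jaw": 1},
    {"dp": [0,0,0],"twist": 0,"jaw": 1},
    {"dp": [0,0,0],"twist": 0,"jaw": 1},
    {"dp": [0,0,0],"twist": 0,"jaw": 1},
    {"dp": [0,0,0],"twist": 0,"jaw": 1},
  ],
)

```text
time: 34.4
ee_pos: [0.4998, 0.3073, 0.2435]
tool_rot: [-3.139, -0.001, 0.077]
ft_force: [-0.7, 7.3, -3.7]
finger_gap: 0.0217
gripper_force: 30.2
```

```bash
python3 q.py
```

```text
[0.49982 0.30728 0.24354] [-3.139e+00 -8.000e-04  7.650e-02] [-0.74  7.29 -3.65] [1.746 0.464 0.499] [  4.471 -39.199  -3.702 -30.096   2.129   1.445  -0.495]
```

>>> servo_tool(
  steps=[
    {"dp": [0,0.0005,0],"twist": 0,"jaw": 1},
    {"dp": [0,0.0005,0],"twist": 0,"jaw": 1},
    {"dp": [0,0,0],"twist": 0,"jaw": 1},
    {"dp": [0,0,0],"twist": 0,"jaw": 1},
    {"dp": [0,0,0],"twist": 0,"jaw": 1},
    {"dp": [0,0,0],"twist": 0,"jaw": 1},
    {"dp": [0,0,0],"twist": 0,"jaw": 1},
    {"dp": [0,0,0],"twist": 0,"jaw": 1},
    {"dp": [0,0,0],"twist": 0,"jaw": 1},
    {"dp": [0,0,0],"twist": 0,"jaw": 1},
  ],
)

```text
time: 35.4
ee_pos: [0.4999, 0.3068, 0.2437]
tool_rot: [-3.138, -0.001, 0.077]
ft_force: [-1.1, 7.5, -2.8]
finger_gap: 0.0219
gripper_force: 30.3
```

```bash
python3 q.py
```

```text
[0.49987 0.30684 0.24371] [-3.1381e+00 -1.4000e-03  7.7100e-02] [-1.11  7.46 -2.82] [2.025 0.482 0.547] [  5.004 -39.095  -3.139 -29.796   2.318   1.738  -0.571]
```

>>> servo_tool(
  steps=[
    {"dp": [0,0.0005,0],"twist": 0,"jaw": 1},
    {"dp": [0,0,0],"twist": 0,"jaw": 1},
    {"dp": [0,0,0],"twist": 0,"jaw": 1},
    {"dp": [0,0,0],"twist": 0,"jaw": 1},
    {"dp": [0,0,0],"twist": 0,"jaw": 1},
    {"dp": [0,0,0],"twist": 0,"jaw": 1},
    {"dp": [0,0,0],"twist": 0,"jaw": 1},
    {"dp": [0,0,0],"twist": 0,"jaw": 1},
    {"dp": [0,0,0],"twist": 0,"jaw": 1},
    {"dp": [0,0,0],"twist": 0,"jaw": 1},
  ],
)

```text
time: 36.4
ee_pos: [0.4998, 0.3067, 0.2438]
tool_rot: [-3.138, -0.002, 0.077]
ft_force: [-0.6, 8.8, -2.9]
finger_gap: 0.0214
gripper_force: 30.3
```

```bash
python3 q.py
```

```text
[0.49985 0.30665 0.24381] [-3.1376e+00 -1.5000e-03  7.7500e-02] [-0.55  8.77 -2.86] [2.126 0.419 0.66 ] [  5.272 -39.012  -2.848 -29.646   2.42    1.863  -0.605]
```

Continue by small amounts.

>>> servo_tool(
  steps=[
    {"dp": [0,0.0005,0],"twist": 0,"jaw": 1},
    {"dp": [0,0.0005,0],"twist": 0,"jaw": 1},
    {"dp": [0,0,0],"twist": 0,"jaw": 1},
    {"dp": [0,0,0],"twist": 0,"jaw": 1},
    {"dp": [0,0,0],"twist": 0,"jaw": 1},
    {"dp": [0,0,0],"twist": 0,"jaw": 1},
    {"dp": [0,0,0],"twist": 0,"jaw": 1},
    {"dp": [0,0,0],"twist": 0,"jaw": 1},
    {"dp": [0,0,0],"twist": 0,"jaw": 1},
    {"dp": [0,0,0],"twist": 0,"jaw": 1},
  ],
)

```text
time: 37.4
ee_pos: [0.4999, 0.3061, 0.244]
tool_rot: [-3.137, -0.002, 0.078]
ft_force: [-1.3, 9.4, -2.3]
finger_gap: 0.0217
gripper_force: 30.4
```

```bash
python3 q.py
```

```text
[0.49989 0.30611 0.24401] [-3.1368e+00 -1.8000e-03  7.7900e-02] [-1.26  9.41 -2.26] [2.226 0.39  0.691] [  5.7   -38.762  -2.347 -29.353   2.593   2.028  -0.652]
```

>>> servo_tool(
  steps=[
    {"dp": [0,0.0005,0],"twist": 0,"jaw": 1},
    {"dp": [0,0.0005,0],"twist": 0,"jaw": 1},
    {"dp": [0,0,0],"twist": 0,"jaw": 1},
    {"dp": [0,0,0],"twist": 0,"jaw": 1},
    {"dp": [0,0,0],"twist": 0,"jaw": 1},
    {"dp": [0,0,0],"twist": 0,"jaw": 1},
    {"dp": [0,0,0],"twist": 0,"jaw": 1},
    {"dp": [0,0,0],"twist": 0,"jaw": 1},
    {"dp": [0,0,0],"twist": 0,"jaw": 1},
    {"dp": [0,0,0],"twist": 0,"jaw": 1},
  ],
)

```text
time: 38.4
ee_pos: [0.5004, 0.3035, 0.2438]
tool_rot: [-3.139, -0.001, 0.076]
ft_force: [-0.9, 7.1, -1.7]
finger_gap: 0.0219
gripper_force: 30.2
```

```bash
python3 q.py
```

```text
[0.50035 0.30353 0.24376] [-3.1395e+00 -1.3000e-03  7.6100e-02] [-0.93  7.13 -1.75] [1.588 0.44  0.469] [  4.092 -38.439  -3.837 -29.73    1.947   1.299  -0.444]
```

>>> servo_tool(
  steps=[
    {"dp": [0,-0.004,0],"twist": 0,"jaw": 1},
    {"dp": [0,-0.008,0],"twist": 0,"jaw": 1},
    {"dp": [0,-0.008,-0.01],"twist": 0,"jaw": 1},
    {"dp": [0,0,-0.02],"twist": 0,"jaw": 1},
    {"dp": [0,0,-0.025],"twist": 0,"jaw": 1},
    {"dp": [0,0,-0.025],"twist": 0,"jaw": 1},
    {"dp": [0,0,-0.02],"twist": 0,"jaw": 1},
    {"dp": [0,0.02,0],"twist": 0,"jaw": 1},
    {"dp": [0,0.035,0],"twist": 0,"jaw": 1},
    {"dp": [0,0.04,0],"twist": 0,"jaw": 1},
  ],
)

```text
time: 39.4
ee_pos: [0.5056, 0.2275, 0.344]
tool_rot: [3.141, -0.0, 0.078]
ft_force: [0.7, -0.3, -3.4]
finger_gap: 0.0216
gripper_force: 30.0
```

>>> servo_tool(
  steps=[
    {"dp": [0,0.045,0],"twist": 0,"jaw": 1},
    {"dp": [0,0.045,0],"twist": 0,"jaw": 1},
    {"dp": [0,0.045,0],"twist": 0,"jaw": 1},
    {"dp": [0,0.02,0.005],"twist": 0,"jaw": 1},
    {"dp": [0,0,0.015],"twist": 0,"jaw": 1},
    {"dp": [0,0,0.025],"twist": 0,"jaw": 1},
    {"dp": [0,0,0.025],"twist": 0,"jaw": 1},
    {"dp": [0,0,0.02],"twist": 0,"jaw": 1},
    {"dp": [0,0,0.01],"twist": 0,"jaw": 1},
    {"dp": [0,0,0],"twist": 0,"jaw": 1},
  ],
)

```text
time: 40.4
ee_pos: [0.5166, 0.0736, 0.242]
tool_rot: [-3.141, 0.003, 0.076]
ft_force: [0.5, 0.5, -3.3]
finger_gap: 0.0218
gripper_force: 30.0
```

```bash
python3 q.py
python3 - <<'E'
from h import *
s,im=snap('wrist','w5.png')
r=im[85].sum(1); print(r[120:420:2].tolist())
E
```

```text
[0.51657 0.0736  0.24197] [-3.1414e+00  3.1000e-03  7.6300e-02] [ 0.53  0.45 -3.34] [-0.049  0.199 -0.033] [ -0.118 -30.662  -3.131 -31.265   0.057  -0.424  -0.049]
[590, 679, 676, 678, 679, 679, 677, 677, 679, 679, 684, 683, 684, 682, 682, 681, 678, 676, 669, 649, 620, 587, 561, 408, 382, 279, 246, 206, 201, 240, 243, 242, 272, 371, 124, 104, 124, 138, 127, 132, 137, 140, 134, 134, 132, 137, 132, 326, 402, 403, 401, 402, 398, 397, 396, 397, 395, 397, 398, 397, 398, 396, 399, 399, 398, 398, 396, 397, 397, 399, 397, 397, 402, 402, 397, 399, 398, 400, 397, 401, 399, 401, 400, 401, 402, 404, 404, 403, 405, 402, 403, 404, 404, 409, 404, 404, 404, 406, 406, 402, 407, 405, 407, 402, 405, 407, 404, 404, 407, 411, 403, 351, 132, 137, 135, 132, 133, 135, 135, 131, 125, 124, 122, 153, 322, 317, 309, 323, 331, 334, 322, 323, 338, 342, 328, 318, 307, 297, 320, 350, 362, 359, 354, 315, 290, 273, 261, 305, 353, 377]
```

>>> servo_tool(
  steps=[
    {"dp": [0,-0.003,0],"twist": 0,"jaw": 1},
    {"dp": [0,-0.003,0],"twist": 0,"jaw": 1},
    {"dp": [0,-0.002,0],"twist": 0,"jaw": 1},
    {"dp": [0,-0.001,0],"twist": 0,"jaw": 1},
    {"dp": [0,-0.001,0],"twist": 0,"jaw": 1},
    {"dp": [0,-0.001,0],"twist": 0,"jaw": 1},
    {"dp": [0,-0.001,0],"twist": 0,"jaw": 1},
    {"dp": [0,-0.001,0],"twist": 0,"jaw": 1},
    {"dp": [0,0,0],"twist": 0,"jaw": 1},
    {"dp": [0,0,0],"twist": 0,"jaw": 1},
  ],
)

```text
time: 41.45
ee_pos: [0.5168, 0.0844, 0.2434]
tool_rot: [3.14, -0.0, 0.073]
ft_force: [0.1, -5.1, 0.7]
finger_gap: 0.0218
gripper_force: 30.1
```

```bash
python3 q.py
```

```text
[0.51683 0.08441 0.24338] [ 3.1398e+00 -1.0000e-04  7.3000e-02] [ 0.07 -5.1   0.68] [-1.115  0.178 -0.285] [ -2.943 -29.821  -6.005 -31.056  -1.485  -0.85    0.32 ]
```

>>> servo_tool(
  steps=[
    {"dp": [0,-0.001,0],"twist": 0,"jaw": 1},
    {"dp": [0,-0.001,0],"twist": 0,"jaw": 1},
    {"dp": [0,-0.001,0],"twist": 0,"jaw": 1},
    {"dp": [0,0,0],"twist": 0,"jaw": 1},
    {"dp": [0,0,0],"twist": 0,"jaw": 1},
    {"dp": [0,0,0],"twist": 0,"jaw": 1},
    {"dp": [0,0,0],"twist": 0,"jaw": 1},
    {"dp": [0,0,0],"twist": 0,"jaw": 1},
    {"dp": [0,0,0],"twist": 0,"jaw": 1},
    {"dp": [0,0,0],"twist": 0,"jaw": 1},
  ],
)

```text
time: 42.45
ee_pos: [0.5166, 0.088, 0.2433]
tool_rot: [3.141, -0.0, 0.074]
ft_force: [-0.2, -4.8, -0.7]
finger_gap: 0.0219
gripper_force: 30.1
```

```bash
python3 q.py
```

```text
[0.51658 0.08804 0.24331] [ 3.1407e+00 -3.0000e-04  7.3700e-02] [-0.16 -4.78 -0.67] [-1.121  0.105 -0.352] [ -2.93  -29.919  -6.046 -30.962  -1.462  -0.712   0.354]
```

>>> servo_tool(
  steps=[
    {"dp": [0,-0.001,0],"twist": 0,"jaw": 1},
    {"dp": [0,-0.001,0],"twist": 0,"jaw": 1},
    {"dp": [0,-0.001,0],"twist": 0,"jaw": 1},
    {"dp": [0,0,0],"twist": 0,"jaw": 1},
    {"dp": [0,0,0],"twist": 0,"jaw": 1},
    {"dp": [0,0,0],"twist": 0,"jaw": 1},
    {"dp": [0,0,0],"twist": 0,"jaw": 1},
    {"dp": [0,0,0],"twist": 0,"jaw": 1},
    {"dp": [0,0,0],"twist": 0,"jaw": 1},
    {"dp": [0,0,0],"twist": 0,"jaw": 1},
  ],
)

```text
time: 43.45
ee_pos: [0.5163, 0.0913, 0.2433]
tool_rot: [3.141, -0.0, 0.074]
ft_force: [1.0, -5.9, -1.0]
finger_gap: 0.0215
gripper_force: 30.1
```

```bash
python3 q.py
```

```text
[0.51633 0.09126 0.24328] [ 3.1409e+00 -3.0000e-04  7.4000e-02] [ 1.04 -5.92 -0.98] [-1.145  0.076 -0.423] [ -3.152 -29.976  -6.314 -30.889  -1.545  -0.628   0.428]
```

>>> servo_tool(
  steps=[
    {"dp": [0,-0.001,0],"twist": 0,"jaw": 1},
    {"dp": [0,-0.001,0],"twist": 0,"jaw": 1},
    {"dp": [0,0,0],"twist": 0,"jaw": 1},
    {"dp": [0,0,0],"twist": 0,"jaw": 1},
    {"dp": [0,0,0],"twist": 0,"jaw": 1},
    {"dp": [0,0,0],"twist": 0,"jaw": 1},
    {"dp": [0,0,0],"twist": 0,"jaw": 1},
    {"dp": [0,0,0],"twist": 0,"jaw": 1},
    {"dp": [0,0,0],"twist": 0,"jaw": 1},
    {"dp": [0,0,0],"twist": 0,"jaw": 1},
  ],
)

```text
time: 44.45
ee_pos: [0.5162, 0.0919, 0.2433]
tool_rot: [3.139, 0.0, 0.073]
ft_force: [-0.8, -7.8, -0.8]
finger_gap: 0.0213
gripper_force: 30.2
```

```bash
python3 q.py
```

```text
[0.51618 0.09185 0.24325] [3.1389e+00 3.0000e-04 7.2700e-02] [-0.77 -7.77 -0.76] [-1.716  0.155 -0.587] [ -4.552 -29.543  -7.701 -30.999  -2.307  -1.112   0.531]
```

>>> servo_tool(
  steps=[
    {"dp": [0,-0.0005,0],"twist": 0,"jaw": 1},
    {"dp": [0,-0.0005,0],"twist": 0,"jaw": 1},
    {"dp": [0,0,0],"twist": 0,"jaw": 1},
    {"dp": [0,0,0],"twist": 0,"jaw": 1},
    {"dp": [0,0,0],"twist": 0,"jaw": 1},
    {"dp": [0,0,0],"twist": 0,"jaw": 1},
    {"dp": [0,0,0],"twist": 0,"jaw": 1},
    {"dp": [0,0,0],"twist": 0,"jaw": 1},
    {"dp": [0,0,0],"twist": 0,"jaw": 1},
    {"dp": [0,0,0],"twist": 0,"jaw": 1},
  ],
)

```text
time: 45.45
ee_pos: [0.516, 0.0922, 0.2432]
tool_rot: [3.138, 0.001, 0.072]
ft_force: [-1.0, -9.3, 0.3]
finger_gap: 0.0217
gripper_force: 30.3
```

```bash
python3 q.py
```

```text
[0.51604 0.09217 0.24324] [3.138e+00 7.000e-04 7.190e-02] [-0.96 -9.27  0.27] [-2.065  0.18  -0.653] [ -5.238 -29.338  -8.38  -31.091  -2.662  -1.374   0.597]
```

>>> servo_tool(
  steps=[
    {"dp": [0,-0.0005,0],"twist": 0,"jaw": 1},
    {"dp": [0,-0.0005,0],"twist": 0,"jaw": 1},
    {"dp": [0,0,0],"twist": 0,"jaw": 1},
    {"dp": [0,0,0],"twist": 0,"jaw": 1},
    {"dp": [0,0,0],"twist": 0,"jaw": 1},
    {"dp": [0,0,0],"twist": 0,"jaw": 1},
    {"dp": [0,0,0],"twist": 0,"jaw": 1},
    {"dp": [0,0,0],"twist": 0,"jaw": 1},
    {"dp": [0,0,0],"twist": 0,"jaw": 1},
    {"dp": [0,0,0],"twist": 0,"jaw": 1},
  ],
)

```text
time: 46.45
ee_pos: [0.5159, 0.0925, 0.2432]
tool_rot: [3.137, 0.001, 0.071]
ft_force: [-1.5, -10.4, 0.5]
finger_gap: 0.0214
gripper_force: 30.3
```

```bash
python3 q.py
```

```text
[0.51594 0.09252 0.24318] [3.1371e+00 1.1000e-03 7.1400e-02] [ -1.54 -10.44   0.5 ] [-2.242  0.235 -0.632] [ -5.875 -29.192  -9.019 -31.201  -2.995  -1.604   0.661]
```

>>> servo_tool(
  steps=[
    {"dp": [0,-0.0005,0],"twist": 0,"jaw": 1},
    {"dp": [0,-0.0005,0],"twist": 0,"jaw": 1},
    {"dp": [0,0,0],"twist": 0,"jaw": 1},
    {"dp": [0,0,0],"twist": 0,"jaw": 1},
    {"dp": [0,0,0],"twist": 0,"jaw": 1},
    {"dp": [0,0,0],"twist": 0,"jaw": 1},
    {"dp": [0,0,0],"twist": 0,"jaw": 1},
    {"dp": [0,0,0],"twist": 0,"jaw": 1},
    {"dp": [0,0,0],"twist": 0,"jaw": 1},
    {"dp": [0,0,0],"twist": 0,"jaw": 1},
  ],
)

```text
time: 47.45
ee_pos: [0.5158, 0.0929, 0.2431]
tool_rot: [3.136, 0.002, 0.071]
ft_force: [-1.5, -11.5, 1.0]
finger_gap: 0.0215
gripper_force: 30.5
```

```bash
python3 q.py
```

```text
[0.51581 0.09288 0.24312] [3.1362e+00 1.5000e-03 7.0600e-02] [ -1.47 -11.45   0.96] [-2.547  0.319 -0.731] [ -6.498 -29.073  -9.646 -31.339  -3.32   -1.835   0.725]
```

>>> servo_tool(
  steps=[
    {"dp": [0,-0.0005,0],"twist": 0,"jaw": 1},
    {"dp": [0,-0.0005,0],"twist": 0,"jaw": 1},
    {"dp": [0,0,0],"twist": 0,"jaw": 1},
    {"dp": [0,0,0],"twist": 0,"jaw": 1},
    {"dp": [0,0,0],"twist": 0,"jaw": 1},
    {"dp": [0,0,0],"twist": 0,"jaw": 1},
    {"dp": [0,0,0],"twist": 0,"jaw": 1},
    {"dp": [0,0,0],"twist": 0,"jaw": 1},
    {"dp": [0,0,0],"twist": 0,"jaw": 1},
    {"dp": [0,0,0],"twist": 0,"jaw": 1},
  ],
)

```text
time: 48.45
ee_pos: [0.5155, 0.0934, 0.243]
tool_rot: [3.136, 0.002, 0.07]
ft_force: [-1.1, -12.0, 1.6]
finger_gap: 0.0219
gripper_force: 30.6
```

```bash
python3 q.py
```

```text
[0.51553 0.09343 0.24299] [3.1355e+00 2.3000e-03 7.0300e-02] [ -1.15 -12.03   1.58] [-2.798  0.411 -0.785] [ -6.892 -29.004 -10.045 -31.653  -3.531  -2.15    0.751]
```

>>> servo_tool(
  steps=[
    {"dp": [0,-0.0005,0],"twist": 0,"jaw": 1},
    {"dp": [0,-0.0005,0],"twist": 0,"jaw": 1},
    {"dp": [0,0,0],"twist": 0,"jaw": 1},
    {"dp": [0,0,0],"twist": 0,"jaw": 1},
    {"dp": [0,0,0],"twist": 0,"jaw": 1},
    {"dp": [0,0,0],"twist": 0,"jaw": 1},
    {"dp": [0,0,0],"twist": 0,"jaw": 1},
    {"dp": [0,0,0],"twist": 0,"jaw": 1},
    {"dp": [0,0,0],"twist": 0,"jaw": 1},
    {"dp": [0,0,0],"twist": 0,"jaw": 1},
  ],
)

```text
time: 49.45
ee_pos: [0.5154, 0.0942, 0.2429]
tool_rot: [3.135, 0.003, 0.07]
ft_force: [-2.4, -12.1, 0.9]
finger_gap: 0.0219
gripper_force: 30.7
```

```bash
python3 q.py
```

```text
[0.51539 0.09417 0.24291] [3.1352e+00 2.6000e-03 7.0000e-02] [ -2.44 -12.07   0.89] [-2.896  0.456 -0.778] [ -7.115 -29.039 -10.291 -31.81   -3.662  -2.254   0.773]
```

>>> servo_tool(
  steps=[
    {"dp": [0,-0.0005,0],"twist": 0,"jaw": 1},
    {"dp": [0,-0.0005,0],"twist": 0,"jaw": 1},
    {"dp": [0,0,0],"twist": 0,"jaw": 1},
    {"dp": [0,0,0],"twist": 0,"jaw": 1},
    {"dp": [0,0,0],"twist": 0,"jaw": 1},
    {"dp": [0,0,0],"twist": 0,"jaw": 1},
    {"dp": [0,0,0],"twist": 0,"jaw": 1},
    {"dp": [0,0,0],"twist": 0,"jaw": 1},
    {"dp": [0,0,0],"twist": 0,"jaw": 1},
    {"dp": [0,0,0],"twist": 0,"jaw": 1},
  ],
)

```text
time: 50.45
ee_pos: [0.5154, 0.0948, 0.2429]
tool_rot: [3.135, 0.002, 0.07]
ft_force: [-1.6, -12.7, 1.4]
finger_gap: 0.0216
gripper_force: 30.8
```

```bash
python3 q.py
```

```text
[0.51545 0.09482 0.24292] [3.1348e+00 2.4000e-03 6.9600e-02] [ -1.61 -12.67   1.39] [-3.091  0.341 -0.838] [ -7.49  -29.063 -10.692 -31.784  -3.872  -2.238   0.824]
```

>>> servo_tool(
  steps=[
    {"dp": [0,0.006,0],"twist": 0,"jaw": 1},
    {"dp": [0,0.01,0],"twist": 0,"jaw": 1},
    {"dp": [0,0.008,-0.01],"twist": 0,"jaw": 1},
    {"dp": [0,0,-0.02],"twist": 0,"jaw": 1},
    {"dp": [0,0,-0.025],"twist": 0,"jaw": 1},
    {"dp": [0,0,-0.025],"twist": 0,"jaw": 1},
    {"dp": [0,0,-0.02],"twist": 0,"jaw": 1},
    {"dp": [0,-0.02,0],"twist": 0,"jaw": 1},
    {"dp": [0,-0.035,0],"twist": 0,"jaw": 1},
    {"dp": [0,-0.045,0],"twist": 0,"jaw": 1},
  ],
)

```text
time: 51.45
ee_pos: [0.5101, 0.1754, 0.3439]
tool_rot: [3.142, -0.001, 0.072]
ft_force: [-0.0, -0.2, -4.5]
finger_gap: 0.0218
gripper_force: 30.0
```

>>> servo_tool(
  steps=[
    {"dp": [0,-0.045,0],"twist": 0,"jaw": 1},
    {"dp": [0,-0.045,0],"twist": 0,"jaw": 1},
    {"dp": [0,-0.045,0],"twist": 0,"jaw": 1},
    {"dp": [0,-0.02,0.005],"twist": 0,"jaw": 1},
    {"dp": [0,0,0.015],"twist": 0,"jaw": 1},
    {"dp": [0,0,0.025],"twist": 0,"jaw": 1},
    {"dp": [0,0,0.025],"twist": 0,"jaw": 1},
    {"dp": [0,0,0.02],"twist": 0,"jaw": 1},
    {"dp": [0,0,0.01],"twist": 0,"jaw": 1},
    {"dp": [0,0,0],"twist": 0,"jaw": 1},
  ],
)

```text
time: 52.45
ee_pos: [0.4978, 0.3289, 0.2417]
tool_rot: [3.14, 0.003, 0.074]
ft_force: [-0.7, 0.3, -2.7]
finger_gap: 0.0218
gripper_force: 30.0
```

```bash
python3 q.py
python3 - <<'E'
from h import *
s,im=snap('wrist','w6.png')
r=im[85].sum(1); print(r[180:200].tolist(),r[360:410].tolist())
E
```

```text
[0.49785 0.32887 0.24169] [3.1403e+00 3.0000e-03 7.4100e-02] [-0.68  0.3  -2.67] [-0.012  0.191  0.006] [-2.5900e-01 -4.0052e+01 -9.2720e+00 -3.0549e+01  1.5100e-01 -3.7700e-01
 -2.2000e-02]
[390, 385, 382, 370, 360, 354, 343, 343, 329, 180, 109, 117, 128, 141, 141, 142, 146, 144, 146, 148] [146, 144, 143, 143, 137, 134, 132, 139, 334, 408, 409, 406, 407, 406, 404, 405, 377, 293, 316, 294, 273, 269, 268, 273, 274, 268, 273, 269, 271, 276, 268, 258, 245, 222, 224, 224, 231, 243, 256, 285, 340, 404, 461, 516, 564, 606, 625, 640, 659, 673]
```

>>> servo_tool(
  steps=[
    {"dp": [0,0.003,0],"twist": 0,"jaw": 1},
    {"dp": [0,0.004,0],"twist": 0,"jaw": 1},
    {"dp": [0,0.003,0],"twist": 0,"jaw": 1},
    {"dp": [0,0.002,0],"twist": 0,"jaw": 1},
    {"dp": [0,0.001,0],"twist": 0,"jaw": 1},
    {"dp": [0,0.001,0],"twist": 0,"jaw": 1},
    {"dp": [0,0.001,0],"twist": 0,"jaw": 1},
    {"dp": [0,0.001,0],"twist": 0,"jaw": 1},
    {"dp": [0,0.001,0],"twist": 0,"jaw": 1},
    {"dp": [0,0.001,0],"twist": 0,"jaw": 1},
  ],
)

```text
time: 53.5
ee_pos: [0.4991, 0.3134, 0.2434]
tool_rot: [-3.14, -0.0, 0.076]
ft_force: [0.0, 2.5, -3.1]
finger_gap: 0.0218
gripper_force: 30.0
```

```bash
python3 q.py
```

```text
[0.49912 0.31342 0.24337] [-3.1396e+00 -1.0000e-04  7.6300e-02] [ 0.02  2.52 -3.08] [0.774 0.348 0.208] [  2.031 -39.32   -6.648 -30.874   1.076   0.487  -0.23 ]
```

>>> servo_tool(
  steps=[
    {"dp": [0,0.001,0],"twist": 0,"jaw": 1},
    {"dp": [0,0.001,0],"twist": 0,"jaw": 1},
    {"dp": [0,0.001,0],"twist": 0,"jaw": 1},
    {"dp": [0,0.001,0],"twist": 0,"jaw": 1},
    {"dp": [0,0.001,0],"twist": 0,"jaw": 1},
    {"dp": [0,0,0],"twist": 0,"jaw": 1},
    {"dp": [0,0,0],"twist": 0,"jaw": 1},
    {"dp": [0,0,0],"twist": 0,"jaw": 1},
    {"dp": [0,0,0],"twist": 0,"jaw": 1},
    {"dp": [0,0,0],"twist": 0,"jaw": 1},
  ],
)

```text
time: 54.5
ee_pos: [0.5001, 0.307, 0.2432]
tool_rot: [3.141, -0.0, 0.075]
ft_force: [-0.0, 2.5, -1.8]
finger_gap: 0.0215
gripper_force: 30.0
```

```bash
python3 q.py
```

```text
[0.50011 0.30704 0.24321] [ 3.1413e+00 -1.0000e-04  7.4600e-02] [-0.04  2.49 -1.84] [0.563 0.245 0.282] [  1.428 -38.975  -7.152 -30.769   0.709   0.365  -0.242]
```

>>> servo_tool(
  steps=[
    {"dp": [0,0.001,0],"twist": 0,"jaw": 1},
    {"dp": [0,0.001,0],"twist": 0,"jaw": 1},
    {"dp": [0,0.001,0],"twist": 0,"jaw": 1},
    {"dp": [0,0.001,0],"twist": 0,"jaw": 1},
    {"dp": [0,0,0],"twist": 0,"jaw": 1},
    {"dp": [0,0,0],"twist": 0,"jaw": 1},
    {"dp": [0,0,0],"twist": 0,"jaw": 1},
    {"dp": [0,0,0],"twist": 0,"jaw": 1},
    {"dp": [0,0,0],"twist": 0,"jaw": 1},
    {"dp": [0,0,0],"twist": 0,"jaw": 1},
  ],
)

```text
time: 55.5
ee_pos: [0.4999, 0.3044, 0.2434]
tool_rot: [-3.14, -0.0, 0.076]
ft_force: [-0.3, 4.6, -4.4]
finger_gap: 0.0216
gripper_force: 30.1
```

```bash
python3 q.py
```

```text
[0.49994 0.30435 0.24343] [-3.1397e+00 -3.0000e-04  7.6000e-02] [-0.29  4.6  -4.36] [1.256 0.295 0.374] [  3.181 -38.901  -5.345 -30.403   1.503   1.086  -0.388]
```

>>> servo_tool(
  steps=[
    {"dp": [0,0.001,0],"twist": 0,"jaw": 1},
    {"dp": [0,0.001,0],"twist": 0,"jaw": 1},
    {"dp": [0,0,0],"twist": 0,"jaw": 1},
    {"dp": [0,0,0],"twist": 0,"jaw": 1},
    {"dp": [0,0,0],"twist": 0,"jaw": 1},
    {"dp": [0,0,0],"twist": 0,"jaw": 1},
    {"dp": [0,0,0],"twist": 0,"jaw": 1},
    {"dp": [0,0,0],"twist": 0,"jaw": 1},
    {"dp": [0,0,0],"twist": 0,"jaw": 1},
    {"dp": [0,0,0],"twist": 0,"jaw": 1},
  ],
)

```text
time: 56.5
ee_pos: [0.4997, 0.3036, 0.2437]
tool_rot: [-3.138, -0.001, 0.077]
ft_force: [-1.4, 7.3, -2.7]
finger_gap: 0.0219
gripper_force: 30.2
```

```bash
python3 q.py
```

```text
[0.49968 0.30356 0.24368] [-3.1379e+00 -5.0000e-04  7.7300e-02] [-1.36  7.25 -2.69] [1.692 0.381 0.538] [  4.388 -38.721  -4.073 -30.105   2.044   1.488  -0.51 ]
```

>>> servo_tool(
  steps=[
    {"dp": [0,0.0005,0],"twist": 0,"jaw": 1},
    {"dp": [0,0.0005,0],"twist": 0,"jaw": 1},
    {"dp": [0,0.0005,0],"twist": 0,"jaw": 1},
    {"dp": [0,0.0005,0],"twist": 0,"jaw": 1},
    {"dp": [0,0,0],"twist": 0,"jaw": 1},
    {"dp": [0,0,0],"twist": 0,"jaw": 1},
    {"dp": [0,0,0],"twist": 0,"jaw": 1},
    {"dp": [0,0,0],"twist": 0,"jaw": 1},
    {"dp": [0,0,0],"twist": 0,"jaw": 1},
    {"dp": [0,0,0],"twist": 0,"jaw": 1},
  ],
)

```text
time: 57.5
ee_pos: [0.4995, 0.3028, 0.244]
tool_rot: [-3.136, -0.001, 0.079]
ft_force: [-1.5, 10.2, -3.5]
finger_gap: 0.0218
gripper_force: 30.3
```

```bash
python3 q.py
```

```text
[0.49951 0.30281 0.24401] [-3.1359e+00 -1.0000e-03  7.8700e-02] [-1.5  10.23 -3.47] [2.202 0.483 0.64 ] [  5.622 -38.41   -2.744 -29.638   2.567   1.927  -0.645]
```

>>> servo_tool(
  steps=[
    {"dp": [0,0.0005,0],"twist": 0,"jaw": 1},
    {"dp": [0,0.0005,0],"twist": 0,"jaw": 1},
    {"dp": [0,0,0],"twist": 0,"jaw": 1},
    {"dp": [0,0,0],"twist": 0,"jaw": 1},
    {"dp": [0,0,0],"twist": 0,"jaw": 1},
    {"dp": [0,0,0],"twist": 0,"jaw": 1},
    {"dp": [0,0,0],"twist": 0,"jaw": 1},
    {"dp": [0,0,0],"twist": 0,"jaw": 1},
    {"dp": [0,0,0],"twist": 0,"jaw": 1},
    {"dp": [0,0,0],"twist": 0,"jaw": 1},
  ],
)

```text
time: 58.5
ee_pos: [0.4994, 0.3023, 0.2442]
tool_rot: [-3.135, -0.001, 0.079]
ft_force: [-1.5, 9.8, -2.7]
finger_gap: 0.0216
gripper_force: 30.4
```

```bash
python3 q.py
```

```text
[0.49936 0.3023  0.24421] [-3.1353e+00 -1.0000e-03  7.9200e-02] [-1.48  9.83 -2.66] [2.343 0.579 0.718] [  6.126 -38.136  -2.158 -29.506   2.816   1.972  -0.677]
```

>>> servo_tool(
  steps=[
    {"dp": [0,-0.006,0],"twist": 0,"jaw": 1},
    {"dp": [0,-0.01,0],"twist": 0,"jaw": 1},
    {"dp": [0,-0.008,-0.01],"twist": 0,"jaw": 1},
    {"dp": [0,0,-0.02],"twist": 0,"jaw": 1},
    {"dp": [0,0,-0.025],"twist": 0,"jaw": 1},
    {"dp": [0,0,-0.025],"twist": 0,"jaw": 1},
    {"dp": [0,0,-0.02],"twist": 0,"jaw": 1},
    {"dp": [0,0.02,0],"twist": 0,"jaw": 1},
    {"dp": [0,0.035,0],"twist": 0,"jaw": 1},
    {"dp": [0,0.045,0],"twist": 0,"jaw": 1},
  ],
)

```text
time: 59.5
ee_pos: [0.5057, 0.2233, 0.344]
tool_rot: [-3.141, -0.0, 0.079]
ft_force: [0.9, 0.3, -2.9]
finger_gap: 0.022
gripper_force: 30.0
```

>>> servo_tool(
  steps=[
    {"dp": [-0.002,0.045,0],"twist": 0,"jaw": 1},
    {"dp": [-0.003,0.045,0],"twist": 0,"jaw": 1},
    {"dp": [-0.003,0.045,0],"twist": 0,"jaw": 1},
    {"dp": [-0.003,0.045,0],"twist": 0,"jaw": 1},
    {"dp": [-0.003,0.045,0],"twist": 0,"jaw": 1},
    {"dp": [-0.003,0.045,0],"twist": 0,"jaw": 1},
    {"dp": [-0.002,0.03,0],"twist": 0.015,"jaw": 1},
    {"dp": [0,0,0],"twist": 0,"jaw": 1},
    {"dp": [0,0,0],"twist": 0,"jaw": 1},
    {"dp": [0,0,0],"twist": 0,"jaw": 1},
  ],
)

```text
time: 60.5
ee_pos: [0.5099, -0.0766, 0.3437]
tool_rot: [-3.141, -0.0, 0.062]
ft_force: [0.7, 0.2, -2.9]
finger_gap: 0.0217
gripper_force: 30.0
```

```bash
python3 q.py
python3 - <<'E'
from h import *
snap('wrist','w7.png')
E
```

```text
[ 0.50993 -0.07657  0.34368] [-3.1415e+00 -1.0000e-04  6.2100e-02] [ 0.71  0.19 -2.9 ] [ 0.002  0.156 -0.007] [ 8.8700e-01 -2.9130e+01 -4.7000e-02 -3.3452e+01  7.2000e-02 -2.5400e-01
 -1.0000e-02]
```

View pics/w7.png

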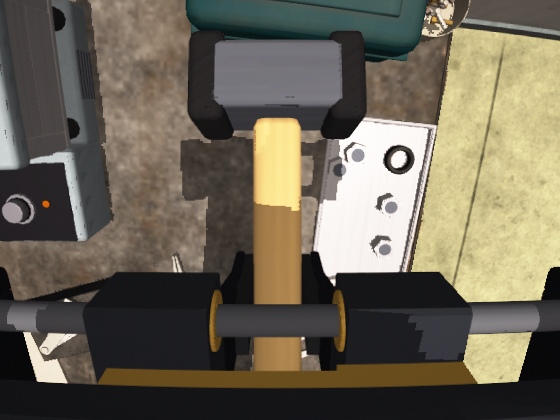

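>>> servo_tool(
  steps=[
    {"dp": [-0.008,0.006,0.01],"twist": 0,"jaw": 1},
    {"dp": [0,0.005,0.02],"twist": 0,"jaw": 1},
    {"dp": [0,0,0.03],"twist": 0,"jaw": 1},
    {"dp": [0,0,0.035],"twist": 0,"jaw": 1},
    {"dp": [0,0,0.035],"twist": 0,"jaw": 1},
    {"dp": [0,0,0.035],"twist": 0,"jaw": 1},
    {"dp": [0,0,0.03],"twist": 0,"jaw": 1},
    {"dp": [0,0,0.02],"twist": 0,"jaw": 1},
    {"dp": [0,0,0.01],"twist": 0,"jaw": 1},
    {"dp": [0,0,0],"twist": 0,"jaw": 1},
  ],
)

```text
time: 61.55
ee_pos: [0.5019, -0.0886, 0.1174]
tool_rot: [-3.141, 0.002, 0.062]
ft_force: [-0.1, 0.2, -2.6]
finger_gap: 0.022
gripper_force: 30.0
```

>>> servo_tool(
  steps=[
    {"dp": [0,0,0.004],"twist": 0,"jaw": 1},
    {"dp": [0,0,0.004],"twist": 0,"jaw": 1},
    {"dp": [0,0,0.004],"twist": 0,"jaw": 1},
    {"dp": [0,0,0.004],"twist": 0,"jaw": 1},
    {"dp": [0,0,0.004],"twist": 0,"jaw": 1},
    {"dp": [0,0,0.004],"twist": 0,"jaw": 1},
    {"dp": [0,0,0.004],"twist": 0,"jaw": 1},
    {"dp": [0,0,0.004],"twist": 0,"jaw": 1},
    {"dp": [0,0,0.003],"twist": 0,"jaw": 1},
    {"dp": [0,0,0],"twist": 0,"jaw": 1},
  ],
)

```text
time: 62.55
ee_pos: [0.5024, -0.0897, 0.0827]
tool_rot: [-3.141, 0.0, 0.06]
ft_force: [-3.2, -1.2, 1.8]
finger_gap: 0.0214
gripper_force: 30.0
```

```bash
python3 q.py
```

```text
[ 0.50244 -0.08968  0.08274] [-3.1414e+00  2.0000e-04  5.9700e-02] [-3.19 -1.18  1.77] [-0.057  0.445 -0.067] [-6.0800e-01 -3.5471e+01 -5.3010e+00 -2.5698e+01 -1.0600e-01 -9.6300e-01
  5.0000e-03]
```

>>> servo_tool(
  steps=[
    {"dp": [0,0,0.003],"twist": 0,"jaw": 1},
    {"dp": [0,0,0.003],"twist": 0,"jaw": 1},
    {"dp": [0,0,0.003],"twist": 0,"jaw": 1},
    {"dp": [0,0,0],"twist": 0,"jaw": 1},
    {"dp": [0,0,0],"twist": 0,"jaw": 0.1},
    {"dp": [0,0,0],"twist": 0,"jaw": 0.1},
    {"dp": [0,0,0],"twist": 0,"jaw": 0.1},
    {"dp": [0,0,0],"twist": 0,"jaw": 0.1},
    {"dp": [0,0,0],"twist": 0,"jaw": 0.1},
    {"dp": [0,0,0],"twist": 0,"jaw": 0.1},
  ],
)

```text
time: 63.55
ee_pos: [0.5026, -0.0896, 0.0742]
tool_rot: [3.142, -0.0, 0.06]
ft_force: [0.1, -0.3, -0.6]
finger_gap: 0.039
gripper_force: 0.0
```

>>> servo_tool(
  steps=[
    {"dp": [0,0,-0.005],"twist": 0,"jaw": 0.1},
    {"dp": [0,0,-0.01],"twist": 0,"jaw": 0.1},
    {"dp": [0,0,-0.03],"twist": 0,"jaw": 0.1},
    {"dp": [0,0,-0.05],"twist": 0,"jaw": 0.1},
    {"dp": [0,0,-0.05],"twist": 0,"jaw": -1},
    {"dp": [0,0,-0.05],"twist": 0,"jaw": -1},
    {"dp": [0,0,-0.05],"twist": 0,"jaw": -1},
    {"dp": [0,0,-0.025],"twist": 0,"jaw": -1},
    {"dp": [0,0,0],"twist": 0,"jaw": -1},
    {"dp": [0,0,0],"twist": 0,"jaw": -1},
  ],
)

```text
time: 64.55
ee_pos: [0.5024, -0.0894, 0.345]
tool_rot: [3.141, -0.001, 0.06]
ft_force: [-0.1, -0.3, -1.3]
finger_gap: 0.0795
gripper_force: 0.0
```

```bash
python3 q.py
python3 - <<'E'
from h import *
snap('wrist','w8.png')
E
```

```text
[ 0.50242 -0.08937  0.34496] [ 3.1406e+00 -1.2000e-03  6.0100e-02] [-0.06 -0.3  -1.26] [ 0.02  -0.003 -0.008] [-8.8000e-02 -2.8665e+01 -6.9000e-01 -3.3187e+01 -6.0000e-02 -9.4000e-02
  6.0000e-03]
```

View pics/w8.png

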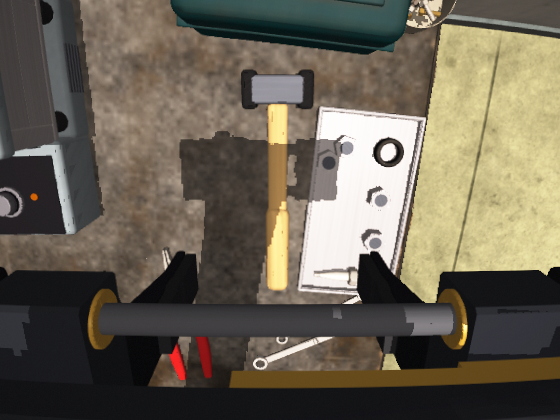

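>>> servo_tool(
  steps=[
    {"dp": [0.016,-0.04,0],"twist": 0,"jaw": -1},
    {"dp": [0.016,-0.041,0],"twist": 0,"jaw": -1},
    {"dp": [0.016,-0.041,0],"twist": 0,"jaw": -1},
    {"dp": [0.016,-0.041,0],"twist": 0,"jaw": -1},
    {"dp": [0.016,-0.041,0],"twist": 0,"jaw": -1},
    {"dp": [0.016,-0.04,0],"twist": 0,"jaw": -1},
    {"dp": [0.016,-0.04,0],"twist": -0.015,"jaw": -1},
    {"dp": [0,0,0],"twist": 0,"jaw": -1},
    {"dp": [0,0,0],"twist": 0,"jaw": -1},
    {"dp": [0,0,0],"twist": 0,"jaw": -1},
  ],
)

```text
time: 65.6
ee_pos: [0.5971, 0.1991, 0.3429]
tool_rot: [3.14, 0.002, 0.073]
ft_force: [0.8, -0.2, -0.5]
finger_gap: 0.0872
gripper_force: 0.0
```

```bash
python3 q.py
python3 - <<'E'
from h import *
snap('wrist','w9.png')
E
```

```text
[0.59714 0.19907 0.34294] [3.1401e+00 2.1000e-03 7.3500e-02] [ 0.75 -0.17 -0.53] [-0.062 -0.008 -0.007] [-1.2710e+00 -4.2250e+01 -9.0590e+00 -3.0595e+01 -9.9000e-02 -1.0900e-01
  5.0000e-03]
```

View pics/w9.png

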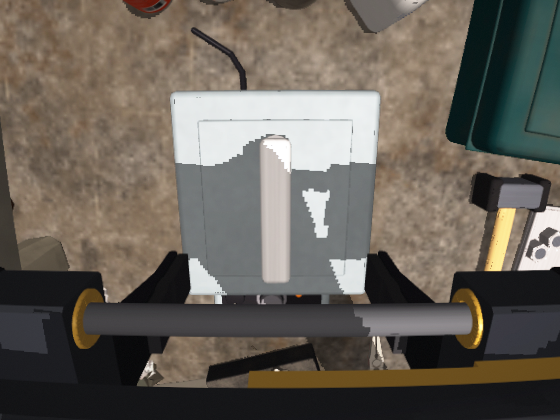

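Run:
```python
from h import *
s=dict(ee_pos=[0.59714,.19907,.34294],tool_rot=[3.1401,.0021,.0735])
for uv,z in(((276,137),.209),((276,281),.209),((173,94),.175),((379,92),.175),((188,294),.175),((368,294),.175)): print(uv,pix2w('wrist',uv,z,s).round(4))
```

```text
(276, 137) [0.6548 0.2042 0.209 ]
(276, 281) [0.5573 0.1971 0.209 ]
(173, 94) [0.6754 0.2764 0.175 ]
(379, 92) [0.6871 0.1362 0.175 ]
(188, 294) [0.5217 0.2657 0.175 ]
(368, 294) [0.5323 0.1208 0.175 ]
```

>>> servo_tool(
  steps=[
    {"dp": [0.005,-0.001,0.015],"twist": 0,"jaw": -1},
    {"dp": [0,0,0.025],"twist": 0,"jaw": -1},
    {"dp": [0,0,0.025],"twist": 0,"jaw": -1},
    {"dp": [0,0,0.015],"twist": 0,"jaw": -1},
    {"dp": [0,0,0.008],"twist": 0,"jaw": -1},
    {"dp": [0,0,0],"twist": 0,"jaw": 0},
    {"dp": [0,0,0],"twist": 0,"jaw": 0.2},
    {"dp": [0,0,0],"twist": 0,"jaw": 0.4},
    {"dp": [0,0,0],"twist": 0,"jaw": 0.5},
    {"dp": [0,0,0],"twist": 0,"jaw": 0.6},
  ],
)

```text
time: 66.65
ee_pos: [0.6024, 0.2021, 0.2569]
tool_rot: [-3.142, -0.001, 0.075]
ft_force: [-0.1, -0.4, -0.2]
finger_gap: 0.0554
gripper_force: 0.0
```

>>> servo_tool(
  steps=[
    {"dp": [0,0,0],"twist": 0,"jaw": 1},
    {"dp": [0,0,0],"twist": 0,"jaw": 1},
    {"dp": [0,0,0],"twist": 0,"jaw": 1},
    {"dp": [0,0,0],"twist": 0,"jaw": 1},
    {"dp": [0,0,0],"twist": 0,"jaw": 1},
    {"dp": [0,0,0],"twist": 0,"jaw": 1},
    {"dp": [0,0,0],"twist": 0,"jaw": 1},
    {"dp": [0,0,0],"twist": 0,"jaw": 1},
    {"dp": [0,0,0],"twist": 0,"jaw": 1},
    {"dp": [0,0,0],"twist": 0,"jaw": 1},
  ],
)

```text
time: 67.65
ee_pos: [0.6023, 0.2014, 0.2561]
tool_rot: [3.141, 0.0, 0.074]
ft_force: [-0.3, -2.6, 2.4]
finger_gap: 0.0197
gripper_force: 30.0
```

```bash
python3 q.py
```

```text
[0.60225 0.20141 0.25615] [3.1406e+00 3.0000e-04 7.4400e-02] [-0.35 -2.64  2.36] [-0.721  0.202 -0.024] [ -1.817 -43.771 -11.003 -29.722  -0.827  -0.919  -0.044]
```

>>> servo_tool(
  steps=[
    {"dp": [0,0,-0.001],"twist": 0,"jaw": 1},
    {"dp": [0,0,-0.002],"twist": 0,"jaw": 1},
    {"dp": [0,0,-0.003],"twist": 0,"jaw": 1},
    {"dp": [0,0,-0.003],"twist": 0,"jaw": 1},
    {"dp": [0,0,-0.003],"twist": 0,"jaw": 1},
    {"dp": [0,0,0],"twist": 0,"jaw": 1},
    {"dp": [0,0,0],"twist": 0,"jaw": 1},
    {"dp": [0,0,0],"twist": 0,"jaw": 1},
    {"dp": [0,0,0],"twist": 0,"jaw": 1},
    {"dp": [0,0,0],"twist": 0,"jaw": 1},
  ],
)

```text
time: 68.65
ee_pos: [0.6022, 0.2019, 0.2681]
tool_rot: [3.141, 0.0, 0.075]
ft_force: [-1.0, -0.2, -5.4]
finger_gap: 0.0197
gripper_force: 30.0
```

```bash
python3 q.py
```

```text
[0.60218 0.20191 0.26807] [3.1415e+00 2.0000e-04 7.4800e-02] [-1.05 -0.18 -5.36] [0.043 0.056 0.026] [-3.0000e-03 -4.6825e+01 -1.0071e+01 -3.2237e+01  2.3000e-02 -8.8000e-02
  0.0000e+00]
```

>>> servo_tool(
  steps=[
    {"dp": [0,0,-0.015],"twist": 0,"jaw": 1},
    {"dp": [0,0,-0.025],"twist": 0,"jaw": 1},
    {"dp": [0,0,-0.022],"twist": 0,"jaw": 1},
    {"dp": [-0.01,0.013,0],"twist": 0,"jaw": 1},
    {"dp": [-0.02,0.026,0],"twist": 0,"jaw": 1},
    {"dp": [-0.025,0.033,0],"twist": 0,"jaw": 1},
    {"dp": [-0.025,0.033,0],"twist": 0,"jaw": 1},
    {"dp": [-0.025,0.033,0],"twist": 0,"jaw": 1},
    {"dp": [-0.02,0.025,0],"twist": 0,"jaw": 1},
    {"dp": [0,0,0.01],"twist": 0,"jaw": 1},
  ],
)

```text
time: 69.65
ee_pos: [0.4889, 0.0255, 0.3224]
tool_rot: [3.135, -0.002, 0.068]
ft_force: [0.5, -0.5, -5.3]
finger_gap: 0.0199
gripper_force: 30.0
```

>>> servo_tool(
  steps=[
    {"dp": [0,0,0.025],"twist": 0,"jaw": 1},
    {"dp": [0,0,0.035],"twist": 0,"jaw": 1},
    {"dp": [0,0,0.035],"twist": 0,"jaw": 1},
    {"dp": [0,0,0.03],"twist": 0,"jaw": 1},
    {"dp": [0,0,0.025],"twist": 0,"jaw": 1},
    {"dp": [0,0,0.015],"twist": 0,"jaw": 1},
    {"dp": [0,0,0.008],"twist": 0,"jaw": 1},
    {"dp": [0,0,0.003],"twist": 0,"jaw": 1},
    {"dp": [0,0,0],"twist": 0,"jaw": 1},
    {"dp": [0,0,0],"twist": 0,"jaw": 1},
  ],
)

```text
time: 70.65
ee_pos: [0.4906, 0.0302, 0.1453]
tool_rot: [3.141, -0.002, 0.075]
ft_force: [-0.2, -0.3, -5.3]
finger_gap: 0.0194
gripper_force: 30.0
```

```bash
python3 q.py
```

```text
[0.49063 0.03015 0.14535] [ 3.1411e+00 -2.0000e-03  7.4700e-02] [-0.18 -0.3  -5.3 ] [ 0.023  0.002 -0.026] [-3.1000e-02 -3.0385e+01 -4.0510e+00 -2.9091e+01 -3.0000e-03 -6.7000e-02
 -2.0000e-03]
```

Lower to the bench, release, and rise toward the tray.

>>> servo_tool(
  steps=[
    {"dp": [0,0,0.002],"twist": 0,"jaw": 1},
    {"dp": [0,0,0.002],"twist": 0,"jaw": 1},
    {"dp": [0,0,0.002],"twist": 0,"jaw": 1},
    {"dp": [0,0,0.0015],"twist": 0,"jaw": 1},
    {"dp": [0,0,0],"twist": 0,"jaw": 1},
    {"dp": [0,0,0],"twist": 0,"jaw": 0},
    {"dp": [0,0,0],"twist": 0,"jaw": 0},
    {"dp": [0,0,0],"twist": 0,"jaw": 0},
    {"dp": [0,0,0],"twist": 0,"jaw": 0},
    {"dp": [0,0,0],"twist": 0,"jaw": 0},
  ],
)

```text
time: 71.65
ee_pos: [0.4899, 0.0301, 0.1367]
tool_rot: [-3.142, -0.0, 0.075]
ft_force: [-0.8, -0.8, 1.0]
finger_gap: 0.0422
gripper_force: 0.0
```

```bash
python3 q.py
```

```text
[0.48985 0.03012 0.13674] [-3.1416e+00 -2.0000e-04  7.4900e-02] [-0.79 -0.82  1.02] [-0.006 -0.015  0.018] [-3.0000e-03 -2.9314e+01 -4.0220e+00 -2.6880e+01 -8.0000e-03 -8.7000e-02
 -0.0000e+00]
```

>>> servo_tool(
  steps=[
    {"dp": [0,0,-0.01],"twist": 0,"jaw": 0},
    {"dp": [0,0,-0.03],"twist": 0,"jaw": 0},
    {"dp": [0,0,-0.04],"twist": 0,"jaw": 0},
    {"dp": [0,0,-0.03],"twist": 0,"jaw": 0},
    {"dp": [-0.01,0.04,0],"twist": 0,"jaw": 0},
    {"dp": [-0.01,0.04,0],"twist": 0,"jaw": 0},
    {"dp": [-0.01,0.045,0],"twist": 0,"jaw": 0},
    {"dp": [-0.01,0.045,0],"twist": 0,"jaw": 0},
    {"dp": [0,0.045,0],"twist": 0,"jaw": 0},
    {"dp": [0,0,0],"twist": 0,"jaw": 0},
  ],
)

```text
time: 72.65
ee_pos: [0.4648, -0.1946, 0.2473]
tool_rot: [3.139, -0.0, 0.065]
ft_force: [1.1, 0.3, -0.4]
finger_gap: 0.0434
gripper_force: 0.0
```

Run:
```python
from h import *
s,a=snap('wrist','w10.png'); print(s['ee_pos'],s['tool_rot'])
s=state();s,a=snap('wrist','w10b.png'); print(s['ee_pos'],s['tool_rot'])
snap('top','t10.png')
```

```text
[ 0.46476417 -0.19461876  0.24725474] [ 3.13903091e+00 -4.56547748e-04  6.45949024e-02]
[ 0.46537415 -0.19068258  0.24717435] [ 3.14154605e+00 -4.74656342e-04  6.85449040e-02]
```

View pics/w10b.png

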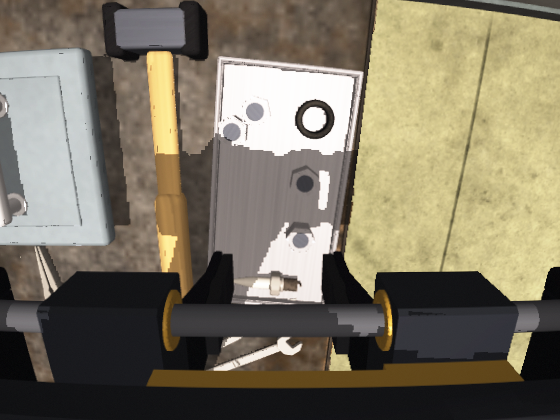

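Run:
```python
from h import *
im=cv2.imread('pics/w10b.png').astype(float)
def z(x,y,w,h,k=6):
    c=im[y:y+h,x:x+w]; c=255*((c/255)**.6)
    return cv2.resize(c.clip(0,255).astype(np.uint8),None,fx=k,fy=k,interpolation=cv2.INTER_CUBIC)
o=np.zeros((600,800,3),np.uint8)
a=z(213,90,70,60); o[:360,:420]=a
b=z(277,159,55,50); o[:300,430:760]=b
c=z(273,215,55,50); o[300:600,430:760]=c
cv2.imwrite('pics/nz.png',o)
```

```text
(no output)
```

View pics/nz.png

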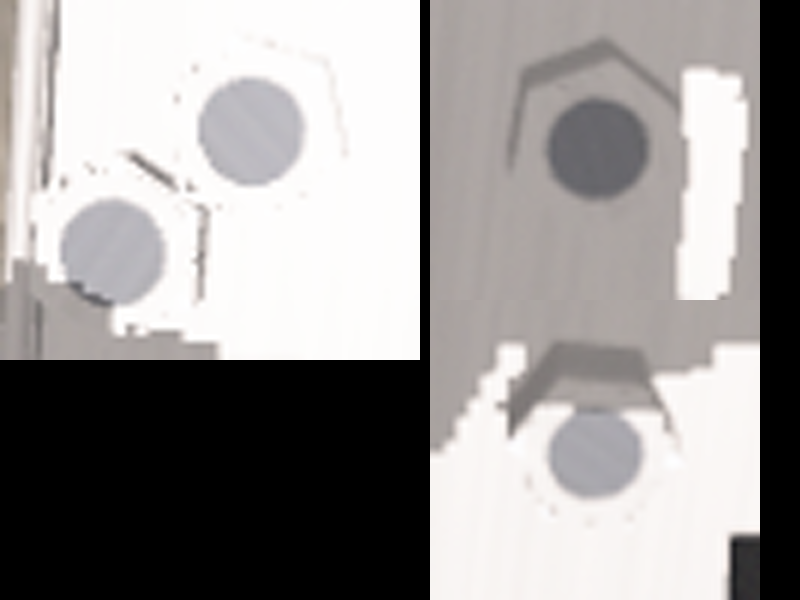

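Run:
```python
from h import *
s=dict(ee_pos=[0.46537415,-0.19068258,0.24717435],tool_rot=[3.14154605,-0.00047,0.0685449])
m={'A':(213,90,0,0),'B':(277,159,430,0),'C':(273,215,430,300)}
def px(k,p): a=m[k]; return (a[0]+(p[0]-a[2]+.5)/6-.5,a[1]+(p[1]-a[3]+.5)/6-.5)
W=lambda k,p,z:pix2w('wrist',px(k,p),z,s)[:2]
for n,k,h in(('A1','A',(250,131)),('A2','A',(112,252)),('B','B',(598,148)),('C','C',(595,455))): print(n,W(k,h,.021).round(4),W(k,h,.003).round(4))
def e(n,k,p,q,z):
    a,b=W(k,p,z),W(k,q,z); d=b-a; print(n,'len',np.linalg.norm(d).round(4),'flat normal mod60',(np.degrees(np.arctan2(d[1],d[0]))+90)%60, a.round(4),b.round(4))
e('A1','A',(245,38),(325,62),.003);e('A1','A',(325,62),(346,155),.003)
e('A2','A',(130,152),(200,198),.003);e('A2','A',(205,210),(200,300),.003)
e('B','B',(525,75),(605,38),.003);e('B','B',(605,38),(680,102),.003);e('B','B',(510,165),(525,75),.003)
e('C','C',(560,342),(640,350),.003);e('C','C',(510,408),(560,342),.003);e('C','C',(640,350),(680,440),.003)
P=lambda uv,z:pix2w('wrist',uv,z,s).round(3)
print('tray',P((219,59),.011),P((361,72),.011),P((209,262),.011)); print('bush',P((314,119),.01),'mallet',P((165,130),.03))
```

```text
A1 [ 0.5338 -0.1662] [ 0.5331 -0.1651]
A2 [ 0.5157 -0.1474] [ 0.5139 -0.1453]
B [ 0.4749 -0.2141] [ 0.4708 -0.2157]
C [ 0.4202 -0.2149] [ 0.413  -0.2166]
A1 len 0.0122 flat normal mod60 47.58638255776353 [ 0.5464 -0.1637] [ 0.5437 -0.1756]
A1 len 0.0138 flat normal mod60 46.68120924099918 [ 0.5437 -0.1756] [ 0.5306 -0.1796]
A2 len 0.0123 flat normal mod60 30.59863598504903 [ 0.5288 -0.1475] [ 0.5228 -0.1582]
A2 len 0.0134 flat normal mod60 29.473607344451352 [ 0.5211 -0.159 ] [ 0.5076 -0.1589]
B len 0.0136 flat normal mod60 29.291235252750127 [ 0.4816 -0.2034] [ 0.4882 -0.2152]
B len 0.0156 flat normal mod60 23.815317599312877 [ 0.4882 -0.2152] [ 0.479  -0.2278]
B len 0.0145 flat normal mod60 25.307588992780325 [ 0.4671 -0.2022] [ 0.4816 -0.2034]
C len 0.013 flat normal mod60 57.925934499937114 [ 0.4322 -0.2092] [ 0.4317 -0.2222]
C len 0.0139 flat normal mod60 58.898272204053875 [ 0.4203 -0.202 ] [ 0.4322 -0.2092]
C len 0.0171 flat normal mod60 57.97535973364961 [ 0.4317 -0.2222] [ 0.4166 -0.2303]
tray [ 0.575 -0.134  0.011] [ 0.573 -0.254  0.011] [ 0.387 -0.128  0.011]
bush [ 0.531 -0.218  0.01 ] mallet [ 0.514 -0.093  0.03 ]
```

>>> servo_tool(
  steps=[
    {"dp": [0,0,0],"twist": 0.14,"jaw": 0},
    {"dp": [0,0,0],"twist": 0.14,"jaw": 0},
    {"dp": [0,0,0],"twist": 0.14,"jaw": 0},
    {"dp": [0,0,0],"twist": 0.14,"jaw": 0},
    {"dp": [0,0,0],"twist": 0.14,"jaw": 0},
    {"dp": [0,0,0],"twist": 0.14,"jaw": 0},
    {"dp": [0,0,0],"twist": 0.14,"jaw": 0},
    {"dp": [0,0,0],"twist": 0.14,"jaw": 0},
    {"dp": [0,0,0],"twist": 0.07,"jaw": 0},
    {"dp": [0,0,0],"twist": 0,"jaw": 0},
  ],
)

```text
time: 73.8
ee_pos: [0.4664, -0.1853, 0.2471]
tool_rot: [-3.141, -0.0, -1.112]
ft_force: [0.1, 0.1, 0.4]
finger_gap: 0.0436
gripper_force: 0.0
```

```bash
cat > go.py <<'E'
# go.py x y z yawdeg : tool-frame shift after turning
import sys
from h import *
x,y,z,w=map(float,sys.argv[1:5]); s=state(); p=s['ee_pos']; psi=s['tool_rot'][2]
rel=lambda yaw:(R.from_euler('xyz',[np.pi,0,yaw]).as_matrix().T@(np.array([x,y,z])-p)).round(4)
tw=psi-np.radians(w)
print('ee',p.round(4),s['tool_rot'].round(3),'twist',round(tw,3),'dp now-axes',rel(psi),'dp turned-axes',rel(np.radians(w)),'j',s['joint_pos'].round(2))
E
python3 go.py .4745 -.2140 .0765 -64
```

```text
ee [ 0.4664 -0.1853  0.2471] [-3.141 -0.    -1.112] twist 0.005 dp now-axes [0.0293 0.0054 0.1706] dp turned-axes [0.0293 0.0053 0.1706] j [ 0.87  0.06 -0.56  1.86  0.04  1.23 -2.38]
```

```bash
python3 go.py .5355 -.1680 .0765 -42.8
```

```text
ee [ 0.4664 -0.1853  0.2471] [-3.141 -0.    -1.112] twist -0.365 dp now-axes [ 0.0151 -0.0697  0.1706] dp turned-axes [ 0.0389 -0.0597  0.1706] j [ 0.87  0.06 -0.56  1.86  0.04  1.23 -2.38]
```

>>> servo_tool(
  steps=[
    {"dp": [0,0,0.02],"twist": -0.125,"jaw": 0},
    {"dp": [0,0,0.02],"twist": -0.125,"jaw": 0},
    {"dp": [0,0,0.02],"twist": -0.115,"jaw": 0},
    {"dp": [0.019,-0.03,0.01],"twist": 0,"jaw": 0},
    {"dp": [0.02,-0.03,0.01],"twist": 0,"jaw": 0},
    {"dp": [0,0,0.02],"twist": 0,"jaw": 0},
    {"dp": [0,0,0.02],"twist": 0,"jaw": 0},
    {"dp": [0,0,0.01],"twist": 0,"jaw": 0},
    {"dp": [0,0,0],"twist": 0,"jaw": 0},
    {"dp": [0,0,0],"twist": 0,"jaw": 0},
  ],
)

```text
time: 74.8
ee_pos: [0.5357, -0.1698, 0.1175]
tool_rot: [-3.141, -0.001, -0.749]
ft_force: [0.3, -0.3, 0.2]
finger_gap: 0.0435
gripper_force: 0.0
```

```bash
python3 go.py .5355 -.1680 .0765 -42.8
python3 - <<'E'
from h import *
s,im=snap('wrist','w11.png')
print([ (w2pix('wrist',(*p,.021),s)).round(0).tolist() for p in((.5336,-.166),(.5157,-.1474))])
im=cv2.cvtColor(im,cv2.COLOR_RGB2BGR); g=cv2.resize(im[0:270,130:430],None,fx=2.2,fy=2.2); cv2.imwrite('pics/w11z.png',g)
E
```

```text
ee [ 0.5357 -0.1698  0.1175] [-3.141e+00 -1.000e-03 -7.490e-01] twist -0.002 dp now-axes [-0.0014 -0.0012  0.041 ] dp turned-axes [-0.0014 -0.0012  0.041 ] j [ 0.76  0.35 -0.58  1.85  0.22  1.01 -2.23]
[[275.0, 257.0], [272.0, 297.0]]
```

View pics/w11z.png

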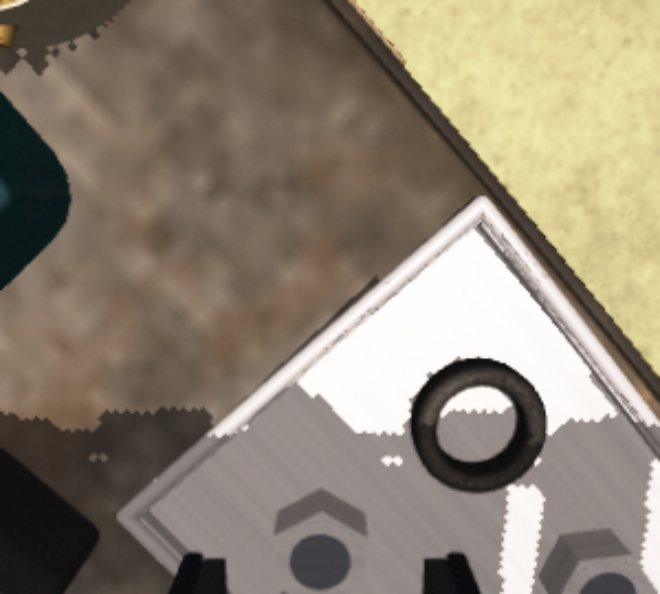

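>>> servo_tool(
  steps=[
    {"dp": [0,-0.001,0.015],"twist": 0,"jaw": 0},
    {"dp": [0,0,0.015],"twist": 0,"jaw": 0},
    {"dp": [0,0,0.008],"twist": 0,"jaw": 0},
    {"dp": [0,0,0.003],"twist": 0,"jaw": 0},
    {"dp": [0,0,0],"twist": 0,"jaw": 1},
    {"dp": [0,0,0],"twist": 0,"jaw": 1},
    {"dp": [0,0,0],"twist": 0,"jaw": 1},
    {"dp": [0,0,0],"twist": 0,"jaw": 1},
    {"dp": [0,0,0],"twist": 0,"jaw": 1},
    {"dp": [0,0,0],"twist": 0,"jaw": 1},
  ],
)

```text
time: 75.85
ee_pos: [0.5364, -0.1694, 0.0763]
tool_rot: [-3.141, -0.001, -0.75]
ft_force: [0.3, -0.1, 2.6]
finger_gap: 0.0237
gripper_force: 30.0
```

```bash
python3 go.py .600 .204 .24 60
```

```text
ee [ 0.5364 -0.1694  0.0763] [-3.141e+00 -1.000e-03 -7.500e-01] twist -1.797 dp now-axes [-0.208  -0.3165 -0.1637] dp turned-axes [ 0.3551 -0.1316 -0.1637] j [ 0.74  0.4  -0.56  1.87  0.26  0.94 -2.26]
```

>>> servo_tool(
  steps=[
    {"dp": [0,0,-0.01],"twist": 0,"jaw": 1},
    {"dp": [0,0,-0.02],"twist": -0.14,"jaw": 1},
    {"dp": [0,0,-0.025],"twist": -0.145,"jaw": 1},
    {"dp": [0,0,-0.025],"twist": -0.145,"jaw": 1},
    {"dp": [0,0,-0.025],"twist": -0.145,"jaw": 1},
    {"dp": [0,0,-0.025],"twist": -0.145,"jaw": 1},
    {"dp": [0,0,-0.025],"twist": -0.145,"jaw": 1},
    {"dp": [0,0,-0.02],"twist": -0.145,"jaw": 1},
    {"dp": [0,0,0],"twist": -0.145,"jaw": 1},
    {"dp": [0,0,0],"twist": -0.145,"jaw": 1},
  ],
)

```text
time: 76.85
ee_pos: [0.5362, -0.1692, 0.2522]
tool_rot: [3.14, -0.0, 0.556]
ft_force: [0.1, 1.5, -0.0]
finger_gap: 0.0238
gripper_force: 30.0
```

>>> servo_tool(
  steps=[
    {"dp": [0,0,0],"twist": -0.145,"jaw": 1},
    {"dp": [0,0,0],"twist": -0.145,"jaw": 1},
    {"dp": [0,0,0],"twist": -0.145,"jaw": 1},
    {"dp": [0,0,0],"twist": -0.06,"jaw": 1},
    {"dp": [0.025,-0.01,0],"twist": 0,"jaw": 1},
    {"dp": [0.04,-0.015,0],"twist": 0,"jaw": 1},
    {"dp": [0.04,-0.015,0],"twist": 0,"jaw": 1},
    {"dp": [0.04,-0.015,0],"twist": 0,"jaw": 1},
    {"dp": [0.04,-0.015,0],"twist": 0,"jaw": 1},
    {"dp": [0.04,-0.015,0],"twist": 0,"jaw": 1},
  ],
)

```text
time: 77.85
ee_pos: [0.5753, 0.0694, 0.2513]
tool_rot: [3.141, 0.001, 1.044]
ft_force: [0.9, -0.1, -0.3]
finger_gap: 0.0236
gripper_force: 30.0
```

```bash
python3 go.py .600 .204 .25 60
```

```text
ee [0.5753 0.0694 0.2513] [3.141e+00 1.000e-03 1.044e+00] twist -0.003 dp now-axes [ 0.1288 -0.0463  0.0013] dp turned-axes [ 0.1289 -0.0459  0.0013] j [ 0.65  0.34 -0.98  1.66  0.29  1.3  -0.91]
```

>>> servo_tool(
  steps=[
    {"dp": [0.04,-0.015,0],"twist": 0,"jaw": 1},
    {"dp": [0.04,-0.015,0],"twist": 0,"jaw": 1},
    {"dp": [0.035,-0.012,0],"twist": 0,"jaw": 1},
    {"dp": [0.014,-0.004,0],"twist": 0,"jaw": 1},
    {"dp": [0,0,0.015],"twist": 0,"jaw": 1},
    {"dp": [0,0,0.02],"twist": 0,"jaw": 1},
    {"dp": [0,0,0.018],"twist": 0,"jaw": 1},
    {"dp": [0,0,0],"twist": 0,"jaw": 0.2},
    {"dp": [0,0,0],"twist": 0,"jaw": 0.2},
    {"dp": [0,0,0],"twist": 0,"jaw": 0.2},
  ],
)

```text
time: 78.85
ee_pos: [0.601, 0.2023, 0.1987]
tool_rot: [3.141, -0.001, 1.044]
ft_force: [-0.5, -0.3, -0.2]
finger_gap: 0.0333
gripper_force: 0.0
```

>>> servo_tool(
  steps=[
    {"dp": [0,0,0],"twist": 0,"jaw": 0.2},
    {"dp": [0,0,-0.02],"twist": 0,"jaw": 0.2},
    {"dp": [0,0,-0.03],"twist": 0,"jaw": 0.2},
    {"dp": [-0.03,0.012,0],"twist": 0,"jaw": 0},
    {"dp": [-0.045,0.017,0],"twist": 0,"jaw": 0},
    {"dp": [-0.045,0.017,0],"twist": 0,"jaw": 0},
    {"dp": [-0.045,0.017,0],"twist": 0,"jaw": 0},
    {"dp": [-0.045,0.017,0],"twist": 0,"jaw": 0},
    {"dp": [-0.045,0.017,0],"twist": 0,"jaw": 0},
    {"dp": [-0.045,0.017,0],"twist": 0,"jaw": 0},
  ],
)

```text
time: 79.85
ee_pos: [0.5482, -0.1158, 0.2488]
tool_rot: [3.139, 0.0, 1.045]
ft_force: [0.7, -0.2, -0.3]
finger_gap: 0.0437
gripper_force: 0.0
```

```bash
python3 go.py .5157 -.1474 .0835 60
python3 - <<'E'
from h import *
s,im=snap('wrist','w12.png')
print(s['ee_pos'],s['tool_rot'])
E
```

```text
ee [ 0.5482 -0.1158  0.2488] [3.139 0.    1.045] twist -0.002 dp now-axes [-0.0436 -0.0122  0.1653] dp turned-axes [-0.0436 -0.0123  0.1653] j [ 0.98  0.27 -0.94  1.71  0.23  1.27 -0.54]
[ 0.54816927 -0.11584699  0.24881558] [3.13937928e+00 3.15877357e-04 1.04498152e+00]
```

>>> servo_tool(
  steps=[
    {"dp": [-0.02,-0.006,0],"twist": 0,"jaw": 0},
    {"dp": [-0.02,-0.006,0.01],"twist": 0,"jaw": 0},
    {"dp": [0,0,0.025],"twist": 0,"jaw": 0},
    {"dp": [0,0,0.03],"twist": 0,"jaw": 0},
    {"dp": [0,0,0.015],"twist": 0,"jaw": 0},
    {"dp": [0,0,0],"twist": 0,"jaw": 0},
    {"dp": [0,0,0],"twist": 0,"jaw": 0},
    {"dp": [0,0,0],"twist": 0,"jaw": 0},
    {"dp": [0,0,0],"twist": 0,"jaw": 0},
    {"dp": [0,0,0],"twist": 0,"jaw": 0},
  ],
)

```text
time: 80.9
ee_pos: [0.5185, -0.1427, 0.1686]
tool_rot: [3.14, 0.0, 1.045]
ft_force: [0.1, 1.1, -0.0]
finger_gap: 0.0433
gripper_force: 0.0
```

```bash
python3 go.py .5157 -.1474 .0835 60
cat > holes.py <<'E'
from h import *
import sys
s,im=snap('wrist',sys.argv[1])
g=cv2.cvtColor(im,cv2.COLOR_RGB2GRAY)
best=[]
for blk in(25,41,61):
    b=cv2.adaptiveThreshold(g,255,cv2.ADAPTIVE_THRESH_MEAN_C,cv2.THRESH_BINARY_INV,blk,8)
    for c in cv2.findContours(b,cv2.RETR_LIST,cv2.CHAIN_APPROX_NONE)[0]:
        if len(c)<20: continue
        A=cv2.contourArea(c); (x,y),(w,h),an=cv2.fitEllipse(c)
        if w<6 or h>45 or w/h<.78 or abs(A/(np.pi*w*h/4)-1)>.1: continue
        p=pix2w('wrist',(x,y),.021,s)
        if -.27<p[1]<-.12 and .33<p[0]<.585:
            r=np.linalg.norm(pix2w('wrist',(x+(w+h)/4,y),.021,s)-p); best.append((round(x),round(y),p[:2].round(4).tolist(),round(r*1000,1)))
for b in sorted(best,key=lambda b:b[2]): print(b)
E
python3 holes.py w13.png
```

```text
ee [ 0.5185 -0.1427  0.1686] [3.14  0.    1.045] twist -0.002 dp now-axes [-0.0055 -0.0001  0.0851] dp turned-axes [-0.0055 -0.0001  0.0851] j [ 1.02  0.3  -0.91  1.85  0.26  1.11 -0.51]
```

Run:
```python
from h import *
s=state(); im=np.load('pics/w13.png.npy'); g=cv2.cvtColor(im,cv2.COLOR_RGB2GRAY)
u=w2pix('wrist',(.5157,-.1474,.021),s); print(u)
x,y=u.astype(int); print(im.shape)
for r in range(max(0,y-34),min(420,y+34),3): print(r,' '.join('%3d'%v for v in g[r,x-48:x+48:3]))
```

```text
[277.76720932 228.43488113]
(420, 560, 3)
194  76  75  73  77  83  82  73  70  70  67  67  68  77  83  78  73  75  79 101 131 143 135 117 124 149 148 148 146 145 147 146 144
197  76  77  75  72  73  73  75  72  69  68  73  73  77  82  81  76  96 131 143 139 120 128 148 148 147 145 144 146 146 143 145 145
200  72  74  74  72  70  74  79  77  74  77  80  79  73  76  95 127 142 140 122 118 147 147 147 145 145 146 147 144 145 145 146 144
203  74  75  76  75  73  74  80  81  78  80  80  81  87 125 141 141 125 128 147 148 147 146 145 147 146 143 144 144 146 144 144 145
206  79  78  79  79  80  80  82  81  76  75  89 123 140 141 126 113 102 120 147 146 145 147 147 144 145 144 145 144 143 144 142 145
209  83  83  83  81  76  81  84  77  78 120 139 141 124 105  98  94  94  91 101 145 147 144 146 146 145 144 143 144 142 143 145 147
212  89  86  85  81  77  80  88 115 138 141 126 109  96  94  95  98 105  99  91  94 140 145 144 145 144 144 143 143 144 147 149 147
215  86  88  85  79  82 115 137 141 129 116 123  95  98 102 125 146 141 143 104  91  93 133 145 145 143 143 145 147 150 148 144 146
21
[... 1277 characters left out ...]
 245 251 240 148 149 148 145 144 147 148
248 142 145 146 141 142 141 146 145 142 142 145 146 237 251 230 231 252 251 251 251 251 251 251 251 252 147 144 143 146 148 145 146
251 146 142 141 142 145 145 142 142 146 146 236 250 251 251 251 251 251 251 250 251 251 251 251 251 251 243 251 251 244 251 244 251
254  37  86 145 146 143 142 173 145 217 250 250 251 251 251 251 250 250 250 251 251 251 251 250 250 251 251 251 251 251 250 250 229
257  19  68 142 232 221 250 250 249 250 251 251 251 251 250 250 250 250 251 251 251 250 250 251 251 251 251 251 250 250 250 251 219
260  20 131 250 250 250 249 250 251 251 250 250 250 249 250 250 250 251 250 249 249 250 251 250 250 251 250 249 250 251 250 250 197
```

Run:
```python
from h import *
s=state(); p=pix2w('wrist',(275.7,230.5),.021,s); print(p.round(4))
d=R.from_euler('xyz',[np.pi,0,s['tool_rot'][2]]).as_matrix().T@(np.array([p[0],p[1],.0835])-s['ee_pos']); print(d.round(4))
```

```text
[ 0.5137 -0.148   0.021 ]
[-0.007  -0.0014  0.0849]
```

>>> servo_tool(
  steps=[
    {"dp": [-0.006,-0.001,0.02],"twist": 0,"jaw": 0},
    {"dp": [0,0,0.03],"twist": 0,"jaw": 0},
    {"dp": [0,0,0.02],"twist": 0,"jaw": 0},
    {"dp": [0,0,0.01],"twist": 0,"jaw": 0},
    {"dp": [0,0,0.005],"twist": 0,"jaw": 0},
    {"dp": [0,0,0],"twist": 0,"jaw": 1},
    {"dp": [0,0,0],"twist": 0,"jaw": 1},
    {"dp": [0,0,0],"twist": 0,"jaw": 1},
    {"dp": [0,0,0],"twist": 0,"jaw": 1},
    {"dp": [0,0,0],"twist": 0,"jaw": 1},
  ],
)

```text
time: 81.95
ee_pos: [0.5148, -0.1475, 0.0837]
tool_rot: [3.14, 0.0, 1.045]
ft_force: [-0.4, 0.1, 4.8]
finger_gap: 0.0238
gripper_force: 30.0
```

>>> servo_tool(
  steps=[
    {"dp": [0,0,0],"twist": 0,"jaw": 1},
    {"dp": [0,0,-0.01],"twist": 0,"jaw": 1},
    {"dp": [0,0,-0.02],"twist": 0,"jaw": 1},
    {"dp": [0,0,-0.03],"twist": 0,"jaw": 1},
    {"dp": [0,0,-0.04],"twist": 0,"jaw": 1},
    {"dp": [0,0,-0.04],"twist": 0,"jaw": 1},
    {"dp": [0,0,-0.025],"twist": 0,"jaw": 1},
    {"dp": [0,0,0],"twist": 0,"jaw": 1},
    {"dp": [0,0,0],"twist": 0,"jaw": 1},
    {"dp": [0,0,0],"twist": 0,"jaw": 1},
  ],
)

```text
time: 82.95
ee_pos: [0.5131, -0.1472, 0.2464]
tool_rot: [-3.139, 0.001, 1.045]
ft_force: [-0.0, -0.2, -1.6]
finger_gap: 0.024
gripper_force: 30.0
```

```bash
python3 go.py .600 .204 .25 60
```

```text
ee [ 0.5131 -0.1472  0.2464] [-3.139e+00  1.000e-03  1.045e+00] twist -0.002 dp now-axes [ 0.3474 -0.1012 -0.0036] dp turned-axes [ 0.3476 -0.1004 -0.0036] j [ 1.09  0.2  -0.95  1.77  0.17  1.26 -0.43]
```

>>> servo_tool(
  steps=[
    {"dp": [0.02,-0.006,-0.005],"twist": 0,"jaw": 1},
    {"dp": [0.04,-0.012,0],"twist": 0,"jaw": 1},
    {"dp": [0.045,-0.013,0],"twist": 0,"jaw": 1},
    {"dp": [0.045,-0.013,0],"twist": 0,"jaw": 1},
    {"dp": [0.045,-0.013,0],"twist": 0,"jaw": 1},
    {"dp": [0.045,-0.013,0],"twist": 0,"jaw": 1},
    {"dp": [0.045,-0.013,0],"twist": 0,"jaw": 1},
    {"dp": [0.04,-0.012,0],"twist": 0,"jaw": 1},
    {"dp": [0.022,-0.006,0],"twist": 0,"jaw": 1},
    {"dp": [0,0,0],"twist": 0,"jaw": 1},
  ],
)

```text
time: 83.95
ee_pos: [0.5992, 0.2086, 0.2507]
tool_rot: [-3.137, -0.001, 1.052]
ft_force: [-0.5, 0.4, -0.2]
finger_gap: 0.0241
gripper_force: 30.0
```

>>> servo_tool(
  steps=[
    {"dp": [0,0,0.015],"twist": 0,"jaw": 1},
    {"dp": [0,0,0.02],"twist": 0,"jaw": 1},
    {"dp": [0,0,0.015],"twist": 0,"jaw": 1},
    {"dp": [0,0,0],"twist": 0,"jaw": 1},
    {"dp": [0,0,0],"twist": 0,"jaw": 0.2},
    {"dp": [0,0,0],"twist": 0,"jaw": 0.2},
    {"dp": [0,0,0],"twist": 0,"jaw": 0.2},
    {"dp": [0,0,-0.015],"twist": 0,"jaw": 0.2},
    {"dp": [0,0,-0.02],"twist": 0,"jaw": 0.2},
    {"dp": [0,0,-0.02],"twist": 0,"jaw": 0.2},
  ],
)

```text
time: 84.95
ee_pos: [0.6011, 0.2038, 0.2599]
tool_rot: [3.141, -0.001, 1.045]
ft_force: [-0.1, 0.0, -0.1]
finger_gap: 0.035
gripper_force: 0.0
```

```bash
python3 go.py .4745 -.2137 .175 56
```

```text
ee [0.6011 0.2038 0.2599] [ 3.141e+00 -1.000e-03  1.045e+00] twist 0.068 dp now-axes [-0.4247  0.1     0.0849] dp turned-axes [-0.4169  0.1285  0.0849] j [ 0.37  0.48 -1.    1.51  0.41  1.37 -1.18]
```

>>> servo_tool(
  steps=[
    {"dp": [0,0,0],"twist": 0.068,"jaw": 0},
    {"dp": [-0.046,0.014,0],"twist": 0,"jaw": 0},
    {"dp": [-0.046,0.014,0],"twist": 0,"jaw": 0},
    {"dp": [-0.046,0.014,0],"twist": 0,"jaw": 0},
    {"dp": [-0.046,0.014,0],"twist": 0,"jaw": 0},
    {"dp": [-0.046,0.014,0],"twist": 0,"jaw": 0},
    {"dp": [-0.046,0.014,0],"twist": 0,"jaw": 0},
    {"dp": [-0.046,0.014,0],"twist": 0,"jaw": 0},
    {"dp": [-0.046,0.014,0],"twist": 0,"jaw": 0},
    {"dp": [-0.046,0.014,0],"twist": 0,"jaw": 0},
  ],
)

```text
time: 85.95
ee_pos: [0.4735, -0.2116, 0.2597]
tool_rot: [3.138, 0.001, 0.978]
ft_force: [1.5, 0.0, 0.3]
finger_gap: 0.0433
gripper_force: 0.0
```

>>> servo_tool(
  steps=[
    {"dp": [-0.003,0.003,0.015],"twist": 0,"jaw": 0},
    {"dp": [0,0,0.025],"twist": 0,"jaw": 0},
    {"dp": [0,0,0.025],"twist": 0,"jaw": 0},
    {"dp": [0,0,0.02],"twist": 0,"jaw": 0},
    {"dp": [0,0,0],"twist": 0,"jaw": 0},
    {"dp": [0,0,0],"twist": 0,"jaw": 0},
    {"dp": [0,0,0],"twist": 0,"jaw": 0},
    {"dp": [0,0,0],"twist": 0,"jaw": 0},
    {"dp": [0,0,0],"twist": 0,"jaw": 0},
    {"dp": [0,0,0],"twist": 0,"jaw": 0},
  ],
)

```text
time: 86.95
ee_pos: [0.4747, -0.2144, 0.1732]
tool_rot: [3.141, 0.0, 0.977]
ft_force: [-0.7, -0.1, 0.3]
finger_gap: 0.0433
gripper_force: 0.0
```

```bash
cat > seek.py <<'E'
# seek.py x y yaw z fname : find the hole near the expected place, give tool shift to it
import sys
from h import *
x,y,w,z=map(float,sys.argv[1:5]); s,im=snap('wrist',sys.argv[5]); g=cv2.cvtColor(im,cv2.COLOR_RGB2GRAY).astype(float)
u=w2pix('wrist',(x,y,.021),s); print('ee',s['ee_pos'].round(4),s['tool_rot'].round(3),'expect',u.round(1))
cx,cy=u.astype(int); x0,y0=cx-45,max(0,cy-45); a=g[y0:cy+45,x0:cx+45]
for t in(80,100,120,150,180):
    n,l,st,c=cv2.connectedComponentsWithStats((a<t).astype(np.uint8))
    for i in range(1,n):
        A=st[i,4];wd,h=st[i,2],st[i,3]
        if A>120 and .7<wd/h<1.4 and abs(A/(np.pi*wd*h/4)-1)<.12:
            q=(c[i][0]+x0,c[i][1]+y0); p=pix2w('wrist',q,.021,s)
            d=R.from_euler('xyz',[np.pi,0,s['tool_rot'][2]]).as_matrix().T@(np.array([p[0],p[1],z])-s['ee_pos'])
            print(t,A,np.round(q,1),p.round(4)[:2],'dp',d.round(4),'twist',round(s['tool_rot'][2]-np.radians(w),3))
if len(sys.argv)>6:
    for r in range(0,a.shape[0],3): print(' '.join('%3d'%v for v in a[r,::3]))
E
python3 seek.py .4745 -.2137 56 .0765 w14.png; python3 go.py .4745 -.2137 .0765 56
```

```text
ee [ 0.4747 -0.2144  0.1732] [3.141 0.    0.977] expect [276.9 218.1]
80 344 [277.3 217.8] [ 0.4748 -0.2136] dp [ 0.0007 -0.0003  0.0967] twist -0.001
100 374 [277.4 217.9] [ 0.4748 -0.2138] dp [ 0.0006 -0.0002  0.0967] twist -0.001
150 6946 [275.7 211.6] [ 0.4765 -0.2093] dp [ 0.0053 -0.0014  0.0967] twist -0.001
180 7055 [275.9 212.2] [ 0.4763 -0.2097] dp [ 0.0048 -0.0013  0.0967] twist -0.001
ee [ 0.4746 -0.2144  0.1731] [3.141 0.    0.977] twist -0.001 dp now-axes [ 0.0005 -0.0005  0.0966] dp turned-axes [ 0.0005 -0.0005  0.0966] j [ 1.18  0.24 -0.89  1.89  0.21  1.11 -0.39]
```

Well placed. Grasp B and carry it.

>>> servo_tool(
  steps=[
    {"dp": [0,0,0.025],"twist": 0,"jaw": 0},
    {"dp": [0,0,0.03],"twist": 0,"jaw": 0},
    {"dp": [0,0,0.025],"twist": 0,"jaw": 0},
    {"dp": [0,0,0.012],"twist": 0,"jaw": 0},
    {"dp": [0,0,0.004],"twist": 0,"jaw": 0},
    {"dp": [0,0,0],"twist": 0,"jaw": 1},
    {"dp": [0,0,0],"twist": 0,"jaw": 1},
    {"dp": [0,0,0],"twist": 0,"jaw": 1},
    {"dp": [0,0,0],"twist": 0,"jaw": 1},
    {"dp": [0,0,0],"twist": 0,"jaw": 1},
  ],
)

```text
time: 88.0
ee_pos: [0.4752, -0.2147, 0.0778]
tool_rot: [3.14, 0.0, 0.977]
ft_force: [-0.7, 1.3, 5.2]
finger_gap: 0.0236
gripper_force: 30.0
```

>>> servo_tool(
  steps=[
    {"dp": [0,0,0],"twist": 0,"jaw": 1},
    {"dp": [0,0,-0.01],"twist": 0,"jaw": 1},
    {"dp": [0,0,-0.025],"twist": 0,"jaw": 1},
    {"dp": [0,0,-0.035],"twist": 0,"jaw": 1},
    {"dp": [0,0,-0.04],"twist": 0,"jaw": 1},
    {"dp": [0,0,-0.04],"twist": 0,"jaw": 1},
    {"dp": [0,0,-0.025],"twist": 0,"jaw": 1},
    {"dp": [0.04,-0.013,0],"twist": 0,"jaw": 1},
    {"dp": [0.045,-0.014,0],"twist": 0,"jaw": 1},
    {"dp": [0.045,-0.014,0],"twist": 0,"jaw": 1},
  ],
)

```text
time: 89.0
ee_pos: [0.5133, -0.0825, 0.2525]
tool_rot: [3.14, 0.001, 0.975]
ft_force: [0.8, -0.3, -1.1]
finger_gap: 0.0234
gripper_force: 30.0
```

```bash
python3 go.py .600 .204 .25 56
```

```text
ee [ 0.5133 -0.0825  0.2525] [3.14e+00 1.00e-03 9.75e-01] twist -0.002 dp now-axes [ 0.2858 -0.089   0.0025] dp turned-axes [ 0.286  -0.0884  0.0025] j [ 1.05  0.17 -1.01  1.8   0.15  1.26 -0.6 ]
```

>>> servo_tool(
  steps=[
    {"dp": [0.045,-0.014,0],"twist": 0,"jaw": 1},
    {"dp": [0.045,-0.014,0],"twist": 0,"jaw": 1},
    {"dp": [0.045,-0.014,0],"twist": 0,"jaw": 1},
    {"dp": [0.045,-0.014,0],"twist": 0,"jaw": 1},
    {"dp": [0.045,-0.014,0],"twist": 0,"jaw": 1},
    {"dp": [0.04,-0.012,0],"twist": 0,"jaw": 1},
    {"dp": [0.021,-0.007,0],"twist": 0,"jaw": 1},
    {"dp": [0,0,0.01],"twist": 0,"jaw": 1},
    {"dp": [0,0,0.02],"twist": 0,"jaw": 1},
    {"dp": [0,0,0.02],"twist": 0,"jaw": 1},
  ],
)

```text
time: 90.0
ee_pos: [0.5995, 0.202, 0.201]
tool_rot: [3.141, 0.001, 0.976]
ft_force: [-0.0, -0.4, -1.1]
finger_gap: 0.0238
gripper_force: 30.0
```

>>> servo_tool(
  steps=[
    {"dp": [0,0,0],"twist": 0,"jaw": 1},
    {"dp": [0,0,0],"twist": 0,"jaw": 0.2},
    {"dp": [0,0,0],"twist": 0,"jaw": 0.2},
    {"dp": [0,0,0],"twist": 0,"jaw": 0.2},
    {"dp": [0,0,-0.015],"twist": 0,"jaw": 0.2},
    {"dp": [0,0,-0.025],"twist": 0,"jaw": 0.2},
    {"dp": [0,0,-0.02],"twist": 0,"jaw": 0.2},
    {"dp": [0,0,0],"twist": 0.14,"jaw": 0},
    {"dp": [0,0,0],"twist": 0.14,"jaw": 0},
    {"dp": [0,0,0],"twist": 0.14,"jaw": 0},
  ],
)

```text
time: 91.0
ee_pos: [0.5999, 0.2037, 0.2638]
tool_rot: [3.141, -0.002, 0.551]
ft_force: [-0.3, 0.5, 0.0]
finger_gap: 0.0425
gripper_force: 0.0
```

```bash
python3 go.py .42 -.2145 .175 28.3
```

```text
ee [0.5999 0.2037 0.2638] [ 3.141e+00 -2.000e-03  5.510e-01] twist 0.057 dp now-axes [-0.3723  0.262   0.0888] dp turned-axes [-0.3566  0.2829  0.0888] j [ 0.33  0.45 -0.93  1.51  0.36  1.36 -1.64]
```

>>> servo_tool(
  steps=[
    {"dp": [0,0,0],"twist": 0.06,"jaw": 0},
    {"dp": [-0.0375,0.03,0],"twist": 0,"jaw": 0},
    {"dp": [-0.0375,0.03,0],"twist": 0,"jaw": 0},
    {"dp": [-0.0375,0.03,0],"twist": 0,"jaw": 0},
    {"dp": [-0.0375,0.03,0],"twist": 0,"jaw": 0},
    {"dp": [-0.0375,0.03,0],"twist": 0,"jaw": 0},
    {"dp": [-0.0375,0.03,0],"twist": 0,"jaw": 0},
    {"dp": [-0.0375,0.03,0],"twist": 0,"jaw": 0},
    {"dp": [-0.0375,0.03,0],"twist": 0,"jaw": 0},
    {"dp": [-0.0375,0.03,0],"twist": 0,"jaw": 0},
  ],
)

```text
time: 92.0
ee_pos: [0.4312, -0.1962, 0.2637]
tool_rot: [3.138, -0.001, 0.498]
ft_force: [0.9, 0.8, 0.4]
finger_gap: 0.0429
gripper_force: 0.0
```

>>> servo_tool(
  steps=[
    {"dp": [-0.019,0.013,0.01],"twist": 0,"jaw": 0},
    {"dp": [0,0,0.025],"twist": 0,"jaw": 0},
    {"dp": [0,0,0.03],"twist": 0,"jaw": 0},
    {"dp": [0,0,0.02],"twist": 0,"jaw": 0},
    {"dp": [0,0,0],"twist": 0,"jaw": 0},
    {"dp": [0,0,0],"twist": 0,"jaw": 0},
    {"dp": [0,0,0],"twist": 0,"jaw": 0},
    {"dp": [0,0,0],"twist": 0,"jaw": 0},
    {"dp": [0,0,0],"twist": 0,"jaw": 0},
    {"dp": [0,0,0],"twist": 0,"jaw": 0},
  ],
)

```text
time: 93.0
ee_pos: [0.4213, -0.2156, 0.1773]
tool_rot: [3.141, -0.0, 0.497]
ft_force: [-0.3, -0.2, -0.3]
finger_gap: 0.0434
gripper_force: 0.0
```

```bash
python3 seek.py .42 -.2145 28.3 .0775 w15.png
```

```text
ee [ 0.4213 -0.2156  0.1773] [ 3.141 -0.     0.497] expect [275.5 217.4]
80 351 [276.  217.3] [ 0.4203 -0.2148] dp [-0.0005 -0.0012  0.0998] twist 0.003
100 406 [275.9 217.2] [ 0.4203 -0.2147] dp [-0.0005 -0.0013  0.0998] twist 0.003
```

>>> servo_tool(
  steps=[
    {"dp": [0,-0.001,0.02],"twist": 0,"jaw": 0.1},
    {"dp": [0,0,0.03],"twist": 0,"jaw": 0.1},
    {"dp": [0,0,0.025],"twist": 0,"jaw": 0.1},
    {"dp": [0,0,0.014],"twist": 0,"jaw": 0.1},
    {"dp": [0,0,0.005],"twist": 0,"jaw": 0.1},
    {"dp": [0,0,0],"twist": 0,"jaw": 1},
    {"dp": [0,0,0],"twist": 0,"jaw": 1},
    {"dp": [0,0,0],"twist": 0,"jaw": 1},
    {"dp": [0,0,0],"twist": 0,"jaw": 1},
    {"dp": [0,0,0],"twist": 0,"jaw": 1},
  ],
)

```text
time: 94.05
ee_pos: [0.4214, -0.215, 0.0838]
tool_rot: [3.139, -0.001, 0.497]
ft_force: [-0.5, -0.7, 5.4]
finger_gap: 0.0236
gripper_force: 30.0
```

>>> servo_tool(
  steps=[
    {"dp": [0,0,0],"twist": 0,"jaw": 1},
    {"dp": [0,0,-0.01],"twist": 0,"jaw": 1},
    {"dp": [0,0,-0.025],"twist": -0.14,"jaw": 1},
    {"dp": [0,0,-0.035],"twist": -0.14,"jaw": 1},
    {"dp": [0,0,-0.04],"twist": -0.14,"jaw": 1},
    {"dp": [0,0,-0.04],"twist": -0.14,"jaw": 1},
    {"dp": [0,0,-0.02],"twist": 0,"jaw": 1},
    {"dp": [0,0,0],"twist": 0,"jaw": 1},
    {"dp": [0,0,0],"twist": 0,"jaw": 1},
    {"dp": [0,0,0],"twist": 0,"jaw": 1},
  ],
)

```text
time: 95.05
ee_pos: [0.4197, -0.2142, 0.2514]
tool_rot: [-3.139, -0.0, 1.057]
ft_force: [-0.1, 0.3, -0.1]
finger_gap: 0.0231
gripper_force: 30.0
```

```bash
python3 go.py .600 .204 .25 60
```

```text
ee [ 0.4197 -0.2142  0.2514] [-3.139 -0.     1.057] twist 0.01 dp now-axes [ 0.4528 -0.0486  0.0014] dp turned-axes [ 0.4523 -0.053   0.0014] j [ 1.21 -0.01 -0.78  1.91 -0.01  1.24 -0.08]
```

>>> servo_tool(
  steps=[
    {"dp": [0.03,-0.003,0],"twist": 0,"jaw": 1},
    {"dp": [0.048,-0.005,0],"twist": 0,"jaw": 1},
    {"dp": [0.048,-0.005,0],"twist": 0,"jaw": 1},
    {"dp": [0.048,-0.005,0],"twist": 0,"jaw": 1},
    {"dp": [0.048,-0.005,0],"twist": 0,"jaw": 1},
    {"dp": [0.048,-0.005,0],"twist": 0,"jaw": 1},
    {"dp": [0.048,-0.005,0],"twist": 0,"jaw": 1},
    {"dp": [0.048,-0.005,0],"twist": 0,"jaw": 1},
    {"dp": [0.048,-0.005,0],"twist": 0,"jaw": 1},
    {"dp": [0.038,-0.006,0],"twist": 0,"jaw": 1},
  ],
)

```text
time: 96.05
ee_pos: [0.6, 0.2058, 0.2503]
tool_rot: [-3.138, 0.001, 1.058]
ft_force: [0.7, 1.3, 0.2]
finger_gap: 0.023
gripper_force: 30.0
```

>>> servo_tool(
  steps=[
    {"dp": [0,0,0],"twist": 0,"jaw": 1},
    {"dp": [0,0,0.01],"twist": 0,"jaw": 1},
    {"dp": [0,0,0.02],"twist": 0,"jaw": 1},
    {"dp": [0,0,0.02],"twist": 0,"jaw": 1},
    {"dp": [0,0,0],"twist": 0,"jaw": 1},
    {"dp": [0,0,0],"twist": 0,"jaw": 0.2},
    {"dp": [0,0,0],"twist": 0,"jaw": 0.2},
    {"dp": [0,0,0],"twist": 0,"jaw": 0.2},
    {"dp": [0,0,-0.02],"twist": 0,"jaw": 0.2},
    {"dp": [0,0,-0.03],"twist": 0,"jaw": 0.2},
  ],
)

```text
time: 97.05
ee_pos: [0.5995, 0.2025, 0.2523]
tool_rot: [-3.14, 0.002, 1.057]
ft_force: [0.8, -0.6, -0.3]
finger_gap: 0.0349
gripper_force: 0.0
```

```bash
python3 go.py .4899 .0301 .25 4.3
```

```text
ee [0.5995 0.2025 0.2523] [-3.140e+00  2.000e-03  1.057e+00] twist 0.982 dp now-axes [-0.204  -0.0107  0.0023] dp turned-axes [-0.1222  0.1637  0.0023] j [ 0.38  0.49 -1.    1.52  0.41  1.36 -1.17]
```

>>> servo_tool(
  steps=[
    {"dp": [0,0,-0.005],"twist": 0.14,"jaw": -0.3},
    {"dp": [0,0,0],"twist": 0.14,"jaw": -0.3},
    {"dp": [0,0,0],"twist": 0.14,"jaw": -0.3},
    {"dp": [0,0,0],"twist": 0.14,"jaw": -0.3},
    {"dp": [0,0,0],"twist": 0.14,"jaw": -0.3},
    {"dp": [0,0,0],"twist": 0.14,"jaw": -0.3},
    {"dp": [0,0,0],"twist": 0.142,"jaw": -0.3},
    {"dp": [-0.02,0.027,0],"twist": 0,"jaw": -0.3},
    {"dp": [-0.025,0.035,0],"twist": 0,"jaw": -0.3},
    {"dp": [-0.025,0.035,0],"twist": 0,"jaw": -0.3},
  ],
)

```text
time: 98.05
ee_pos: [0.537, 0.101, 0.2583]
tool_rot: [-3.141, -0.001, 0.077]
ft_force: [-0.2, -0.7, 0.8]
finger_gap: 0.0566
gripper_force: 0.0
```

>>> servo_tool(
  steps=[
    {"dp": [-0.025,0.035,0],"twist": 0,"jaw": -0.3},
    {"dp": [-0.02,0.025,0],"twist": 0,"jaw": -0.3},
    {"dp": [-0.007,0.007,0],"twist": 0,"jaw": -0.3},
    {"dp": [0,0,0],"twist": 0,"jaw": -0.3},
    {"dp": [0,0,0],"twist": 0,"jaw": -0.3},
    {"dp": [0,0,0],"twist": 0,"jaw": -0.3},
    {"dp": [0,0,0],"twist": 0,"jaw": -0.3},
    {"dp": [0,0,0],"twist": 0,"jaw": -0.3},
    {"dp": [0,0,0],"twist": 0,"jaw": -0.3},
    {"dp": [0,0,0],"twist": 0,"jaw": -0.3},
  ],
)

```text
time: 99.05
ee_pos: [0.4908, 0.0307, 0.2576]
tool_rot: [-3.141, 0.0, 0.075]
ft_force: [1.2, -0.8, -0.2]
finger_gap: 0.057
gripper_force: 0.0
```

```bash
python3 go.py .4899 .0301 .138 4.3
python3 - <<'E'
from h import *
s,im=snap('top','t16.png'); ref=cv2.imread('pics/top0.png')[:,:,::-1]
for p in((.5338,-.166),(.4815,-.168),(.5157,-.1474),(.4747,-.2137),(.4203,-.2147),(.4,-.17),(.53,-.218)):
    u,v=w2pix('top',(*p,.015)).astype(int); print(p,im[v-6:v+7,u-6:u+7].mean(2).min().round(),im[v-6:v+7,u-6:u+7].mean(2).std().round(1),'ref',ref[v-6:v+7,u-6:u+7].mean(2).min().round(),ref[v-6:v+7,u-6:u+7].mean(2).std().round(1))
u,v=w2pix('top',(.602,.205,.09)).astype(int); print('bowl',u,v)
for r in range(v-26,v+27,3): print(' '.join('%3d'%x for x in im[r,u-22:u+23:3].mean(1)))
E
```

```text
ee [0.4908 0.0307 0.2576] [-3.141  0.     0.075] twist 0.0 dp now-axes [-0.001   0.0005  0.1196] dp turned-axes [-0.001   0.0005  0.1196] j [ 0.67  0.04 -0.8   1.86  0.03  1.25 -1.63]
(0.5338, -0.166) 241.0 1.0 ref 59.0 50.2
(0.4815, -0.168) 241.0 1.2 ref 66.0 46.9
(0.5157, -0.1474) 109.0 29.0 ref 67.0 42.1
(0.4747, -0.2137) 241.0 0.9 ref 71.0 52.1
(0.4203, -0.2147) 241.0 1.4 ref 68.0 52.7
(0.4, -0.17) 245.0 0.9 ref 243.0 1.0
(0.53, -0.218) 54.0 78.5 ref 51.0 78.9
bowl 206 173
 87  88  88  88  86  86  85  90  89  85  84  88  84  60 255
 58  94  91  89  92  91  85  85  82  82  77  83  76  59 189
 62  36 193  46  39  39 213  39  51  48  49  43  47  60 185
 59  45  98  74 110 180 140 218  57  67  64  61  65  58 206
 60  51  97  76 232 123 124 198  60  65  60  62  64  59 130
 62  45 104  78  57 229 244 119 100  60  66  63  60  61 133
 55  57  75  76  63  52  64 238 218 145  61  61  62  64 104
 58  49  86  78  62  55 149 229 230 158  73  62  63  58  76
 64  53  89  74  67  63 129 234 217 242  49  62  65  58  85
 62  57  83  75  62  64  49 197 133 115 104  61  62  59  90
 62  57  75  74  64  65  56 245 115 200 128  61  63  62  82
 64  51  87  75  66  68  66  44 243  92 102 108  63  62  88
 62  54  80  74  63  62  64  64 178 245 211  81  70  58  92
 64  58  83  68  69  65  64  60  63  49  63  60  66  64  95
 70  53  77  75  68  59  64  66  59  68  68  62  59  50  94
 66  31  63  51  40  40  39  65  89 122 145 209 226 204 216
238 240 237 235 235 235 236 236 235 233 233 233 233 233 239
231 233 233 235 235 238 239 240 243 243 244 245 246 249 253
```

>>> servo_tool(
  steps=[
    {"dp": [-0.001,0,0.02],"twist": 0,"jaw": -0.3},
    {"dp": [0,0,0.035],"twist": 0,"jaw": -0.3},
    {"dp": [0,0,0.035],"twist": 0,"jaw": -0.3},
    {"dp": [0,0,0.02],"twist": 0,"jaw": -0.3},
    {"dp": [0,0,0.009],"twist": 0,"jaw": -0.3},
    {"dp": [0,0,0],"twist": 0,"jaw": 0.2},
    {"dp": [0,0,0],"twist": 0,"jaw": 0.4},
    {"dp": [0,0,0],"twist": 0,"jaw": 1},
    {"dp": [0,0,0],"twist": 0,"jaw": 1},
    {"dp": [0,0,0],"twist": 0,"jaw": 1},
  ],
)

```text
time: 100.1
ee_pos: [0.4902, 0.0303, 0.1395]
tool_rot: [3.141, -0.001, 0.075]
ft_force: [-0.0, -0.4, -0.8]
finger_gap: 0.0245
gripper_force: 0.0
```

>>> servo_tool(
  steps=[
    {"dp": [0,0,0],"twist": 0,"jaw": 1},
    {"dp": [0,0,0],"twist": 0,"jaw": 1},
    {"dp": [0,0,-0.01],"twist": 0,"jaw": 1},
    {"dp": [0,0,-0.025],"twist": 0,"jaw": 1},
    {"dp": [0,0,-0.035],"twist": 0,"jaw": 1},
    {"dp": [0,0,-0.04],"twist": 0,"jaw": 1},
    {"dp": [0,0,-0.04],"twist": 0,"jaw": 1},
    {"dp": [0,0,-0.03],"twist": 0,"jaw": 1},
    {"dp": [0,0,-0.02],"twist": 0,"jaw": 1},
    {"dp": [0,0,0],"twist": 0,"jaw": 1},
  ],
)

```text
time: 101.1
ee_pos: [0.4906, 0.0312, 0.3412]
tool_rot: [3.141, -0.004, 0.075]
ft_force: [-0.3, -0.3, -5.1]
finger_gap: 0.02
gripper_force: 30.0
```

```bash
python3 go.py .6022 .2045 .335 4.3
```

```text
ee [0.4906 0.0312 0.3412] [ 3.141 -0.004  0.075] twist 0.0 dp now-axes [ 0.1244 -0.1644  0.0062] dp turned-axes [ 0.1243 -0.1645  0.0062] j [ 0.7  -0.02 -0.8   1.73 -0.01  1.42 -1.59]
```

>>> servo_tool(
  steps=[
    {"dp": [0.012,-0.016,0],"twist": 0,"jaw": 1},
    {"dp": [0.022,-0.03,0],"twist": 0,"jaw": 1},
    {"dp": [0.025,-0.033,0],"twist": 0,"jaw": 1},
    {"dp": [0.025,-0.033,0],"twist": 0,"jaw": 1},
    {"dp": [0.022,-0.03,0],"twist": 0,"jaw": 1},
    {"dp": [0.012,-0.016,0],"twist": 0,"jaw": 1},
    {"dp": [0.006,-0.007,0],"twist": 0,"jaw": 1},
    {"dp": [0,0,0],"twist": 0,"jaw": 1},
    {"dp": [0,0,0],"twist": 0,"jaw": 1},
    {"dp": [0,0,0],"twist": 0,"jaw": 1},
  ],
)

```text
time: 102.1
ee_pos: [0.6009, 0.2024, 0.3385]
tool_rot: [3.14, 0.0, 0.073]
ft_force: [0.3, -0.2, -5.0]
finger_gap: 0.0198
gripper_force: 30.0
```

```bash
python3 go.py .6022 .2045 .257 4.3; python3 q.py
```

```text
ee [0.6009 0.2024 0.3385] [3.14  0.    0.073] twist -0.002 dp now-axes [ 0.0014 -0.002   0.0815] dp turned-axes [ 0.0015 -0.002   0.0815] j [ 0.3   0.4  -0.9   1.4   0.31  1.49 -2.08]
[0.6009  0.2024  0.33849] [3.1398e+00 5.0000e-04 7.2800e-02] [ 0.29 -0.2  -5.02] [ 0.045 -0.055 -0.033] [-4.8600e-01 -4.5001e+01 -1.0205e+01 -3.2724e+01 -2.1000e-02 -9.1000e-02
  5.0000e-03]
```

>>> servo_tool(
  steps=[
    {"dp": [0.0015,-0.002,0.01],"twist": -0.002,"jaw": 1},
    {"dp": [0,0,0.015],"twist": 0,"jaw": 1},
    {"dp": [0,0,0.008],"twist": 0,"jaw": 1},
    {"dp": [0,0,0.003],"twist": 0,"jaw": 1},
    {"dp": [0,0,0],"twist": 0,"jaw": 1},
    {"dp": [0,0,0.004],"twist": 0,"jaw": 1},
    {"dp": [0,0,0.004],"twist": 0,"jaw": 1},
    {"dp": [0,0,0.003],"twist": 0,"jaw": 1},
    {"dp": [0,0,0],"twist": 0,"jaw": 1},
    {"dp": [0,0,0],"twist": 0,"jaw": 1},
  ],
)

```text
time: 103.1
ee_pos: [0.6024, 0.2063, 0.2917]
tool_rot: [3.142, 0.0, 0.077]
ft_force: [1.0, 0.0, -5.3]
finger_gap: 0.0195
gripper_force: 30.0
```

```bash
python3 q.py
```

```text
[0.60243 0.20631 0.29171] [3.1415e+00 1.0000e-04 7.6800e-02] [ 0.97  0.01 -5.25] [-0.02   0.036  0.062] [ 1.5000e-02 -4.6079e+01 -1.0632e+01 -3.2157e+01  2.4000e-02 -7.2000e-02
 -1.0000e-03]
```

>>> servo_tool(
  steps=[
    {"dp": [0,0.0015,0],"twist": 0.002,"jaw": 1},
    {"dp": [0,0,0.003],"twist": 0,"jaw": 1},
    {"dp": [0,0,0.003],"twist": 0,"jaw": 1},
    {"dp": [0,0,0.003],"twist": 0,"jaw": 1},
    {"dp": [0,0,0.003],"twist": 0,"jaw": 1},
    {"dp": [0,0,0.003],"twist": 0,"jaw": 1},
    {"dp": [0,0,0.003],"twist": 0,"jaw": 1},
    {"dp": [0,0,0],"twist": 0,"jaw": 1},
    {"dp": [0,0,0],"twist": 0,"jaw": 1},
    {"dp": [0,0,0],"twist": 0,"jaw": 1},
  ],
)

```text
time: 104.1
ee_pos: [0.6026, 0.2049, 0.2739]
tool_rot: [-3.142, -0.0, 0.075]
ft_force: [-0.4, 0.1, -5.3]
finger_gap: 0.0196
gripper_force: 30.0
```

```bash
python3 q.py
```

```text
[0.60261 0.20488 0.27391] [-3.1416e+00 -3.0000e-04  7.4900e-02] [-0.38  0.06 -5.29] [ 0.016  0.084 -0.035] [ 1.9000e-02 -4.6372e+01 -1.0849e+01 -3.1984e+01  2.6000e-02 -7.8000e-02
 -0.0000e+00]
```

>>> servo_tool(
  steps=[
    {"dp": [0,0,0.003],"twist": 0,"jaw": 1},
    {"dp": [0,0,0.003],"twist": 0,"jaw": 1},
    {"dp": [0,0,0.002],"twist": 0,"jaw": 1},
    {"dp": [0,0,0.002],"twist": 0,"jaw": 1},
    {"dp": [0,0,0.002],"twist": 0,"jaw": 1},
    {"dp": [0,0,0.001],"twist": 0,"jaw": 1},
    {"dp": [0,0,0],"twist": 0,"jaw": 1},
    {"dp": [0,0,0],"twist": 0,"jaw": 1},
    {"dp": [0,0,0],"twist": 0,"jaw": 1},
    {"dp": [0,0,0],"twist": 0,"jaw": 1},
  ],
)

```text
time: 105.1
ee_pos: [0.6026, 0.2048, 0.2609]
tool_rot: [3.142, -0.0, 0.075]
ft_force: [0.8, 0.8, -5.0]
finger_gap: 0.0195
gripper_force: 30.0
```

```bash
python3 q.py
```

```text
[0.60261 0.20482 0.26085] [ 3.1416e+00 -2.0000e-04  7.4800e-02] [ 0.76  0.84 -5.02] [0.01  0.004 0.047] [ 1.0000e-03 -4.6717e+01 -1.1064e+01 -3.1850e+01  2.4000e-02 -8.5000e-02
 -0.0000e+00]
```

Free fit. Final millimetres until the weight transfers.

>>> servo_tool(
  steps=[
    {"dp": [0,0,0.001],"twist": 0,"jaw": 1},
    {"dp": [0,0,0.001],"twist": 0,"jaw": 1},
    {"dp": [0,0,0.001],"twist": 0,"jaw": 1},
    {"dp": [0,0,0.001],"twist": 0,"jaw": 1},
    {"dp": [0,0,0.001],"twist": 0,"jaw": 1},
    {"dp": [0,0,0],"twist": 0,"jaw": 1},
    {"dp": [0,0,0],"twist": 0,"jaw": 1},
    {"dp": [0,0,0],"twist": 0,"jaw": 1},
    {"dp": [0,0,0],"twist": 0,"jaw": 1},
    {"dp": [0,0,0],"twist": 0,"jaw": 1},
  ],
)

```text
time: 106.1
ee_pos: [0.6025, 0.2047, 0.2572]
tool_rot: [3.141, -0.001, 0.075]
ft_force: [-4.2, -2.3, 5.4]
finger_gap: 0.0197
gripper_force: 30.0
```

```bash
python3 q.py
```

```text
[0.60249 0.20471 0.25718] [ 3.1409e+00 -6.0000e-04  7.4600e-02] [-4.2  -2.32  5.45] [-0.425  0.901  0.002] [-8.8600e-01 -4.1451e+01 -1.0093e+01 -2.8920e+01  1.7700e-01 -1.8120e+00
 -1.3000e-02]
```

>>> servo_tool(
  steps=[
    {"dp": [0,0,0],"twist": 0,"jaw": 0},
    {"dp": [0,0,0],"twist": 0,"jaw": 0},
    {"dp": [0,0,0],"twist": 0,"jaw": 0},
    {"dp": [0,0,0],"twist": 0,"jaw": 0},
    {"dp": [0,0,-0.01],"twist": 0,"jaw": 0},
    {"dp": [0,0,-0.03],"twist": 0,"jaw": 0},
    {"dp": [0,0,-0.03],"twist": 0,"jaw": 0},
    {"dp": [-0.04,0,0],"twist": 0,"jaw": 0},
    {"dp": [-0.045,0,0],"twist": 0,"jaw": 0},
    {"dp": [-0.04,0,0],"twist": 0,"jaw": 0},
  ],
)

```text
time: 107.1
ee_pos: [0.4764, 0.1963, 0.3261]
tool_rot: [-3.141, 0.0, 0.076]
ft_force: [-0.8, -0.8, 1.7]
finger_gap: 0.0437
gripper_force: 0.0
```

>>> servo_tool(
  steps=[
    {"dp": [-0.01,0,0.01],"twist": 0,"jaw": 0},
    {"dp": [0,0,0.02],"twist": 0,"jaw": 0},
    {"dp": [0,0,0.03],"twist": 0,"jaw": 0},
    {"dp": [0,0,0.02],"twist": 0,"jaw": 0},
    {"dp": [0,0,0],"twist": 0,"jaw": 0},
    {"dp": [0,0,0],"twist": 0,"jaw": 0},
    {"dp": [0,0,0],"twist": 0,"jaw": 0},
    {"dp": [0,0,0],"twist": 0,"jaw": 0},
    {"dp": [0,0,0],"twist": 0,"jaw": 0},
    {"dp": [0,0,0],"twist": 0,"jaw": 0},
  ],
)

```text
time: 108.1
ee_pos: [0.4681, 0.1948, 0.2462]
tool_rot: [3.142, -0.001, 0.075]
ft_force: [0.1, 0.3, 0.8]
finger_gap: 0.0436
gripper_force: 0.0
```

```bash
python3 q.py
python3 - <<'E'
from h import *
s,im=snap('wrist','w17.png'); g=cv2.cvtColor(im,cv2.COLOR_RGB2GRAY)
u=w2pix('wrist',(.467,.195,.092),s); print(s['ee_pos'],u)
x,y=u.astype(int)
c=cv2.HoughCircles(cv2.GaussianBlur(g,(3,3),0)[:300],cv2.HOUGH_GRADIENT,1,10,param1=100,param2=15,minRadius=15,maxRadius=45)
for q in (c[0][:6] if c is not None else []):
    p=pix2w('wrist',q[:2],.092,s); print(q.round(1),p.round(4),'r mm',(np.linalg.norm(pix2w('wrist',(q[0]+q[2],q[1]),.092,s)-p)*1000).round(1))
for r in range(y-45,y+45,4): print(r,' '.join('%3d'%v for v in g[r,x-60:x+60:4]))
E
```

```text
[0.46815 0.1948  0.24619] [ 3.1415e+00 -8.0000e-04  7.4700e-02] [0.14 0.27 0.83] [0.082 0.011 0.03 ] [-8.0000e-03 -2.3981e+01 -3.1400e+00 -3.0196e+01  1.3000e-02 -8.9000e-02
  1.0000e-03]
[0.46814619 0.19479574 0.24619218] [277.27772034 218.85780198]
[275.5 217.5  18.8] [0.4679 0.1963 0.092 ] r mm 13.3
[ 46.5 269.5  22.1] [0.4125 0.3686 0.092 ] r mm 18.1
[ 25.5 245.5  25.4] [0.4312 0.383  0.092 ] r mm 20.7
[ 53.5 226.5  30.6] [0.4485 0.3586 0.092 ] r mm 23.7
[ 44.5 259.5  30. ] [0.4209 0.3691 0.092 ] r mm 24.2
[278.5  56.5  35.5] [0.5744 0.2024 0.092 ] r mm 22.3
173  25  25  24  26  25  26  25  24  26  25  26  25  25  25  26  25  24  24  25  24  27  24  24  25  25  25  24  24  25  25
177  23  23  24  25  24  23  25  25  25  24  24  25  25  23  24  24  25  23  25  24  24  25  24  24  23  24  23  24  25  25
181  24  24  25  25  23  25  26  25  24  23  24  24  24  24  24  24  23  23  24  22  23  24  24  25  24  24  25  26  24  24
185  24  24  24  23  23  24  23  25  25  25  25  24  24  25  24  23  24  25  24  23  25  24  23  25  24  24  24  24  25  23
189  24  24  24  24  24  25  24  24
[... 1620 characters left out ...]
  24  25  24  24  24  25  25  24  24  23  23  24  24  24  23  24  23  23  23  24
245  24  23  24  24  24  24  23  23  24  23  24  25  24  25  24  24  25  24  24  25  23  23  23  25  24  25  24  24  24  25
249  24  23  21  22  22  22  22  23  23  21  24  24  24  22  23  25  23  23  23  24  24  23  23  24  23  23  23  21  23  24
253  14  15  23  23  22  22  23  23  24  24  23  23  22  22  23  24  22  23  23  24  22  22  23  23  23  24  22  23  23  16
257  13  13  22  23  22  24  24  23  23  24  22  23  23  23  23  23  22  24  21  23  23  23  23  23  23  21  22  22  22  18
261  14  24  23  22  78  61  65  71  70  68  71  61  65  64  61  66  60  66  69  61  63  65  63  63  67  74  63  21  22  23
```

>>> servo_tool(
  steps=[
    {"dp": [-0.001,-0.001,0.015],"twist": 0,"jaw": 1},
    {"dp": [0,0,0.02],"twist": 0,"jaw": 1},
    {"dp": [0,0,0.02],"twist": 0,"jaw": 1},
    {"dp": [0,0,0.015],"twist": 0,"jaw": 1},
    {"dp": [0,0,0.006],"twist": 0,"jaw": 1},
    {"dp": [0,0,0],"twist": 0,"jaw": 1},
    {"dp": [0,0,0],"twist": 0,"jaw": 1},
    {"dp": [0,0,0],"twist": 0,"jaw": 1},
    {"dp": [0,0,0],"twist": 0,"jaw": 1},
    {"dp": [0,0,0],"twist": 0,"jaw": 1},
  ],
)

```text
time: 109.15
ee_pos: [0.4671, 0.1957, 0.1702]
tool_rot: [3.141, -0.001, 0.075]
ft_force: [1.0, -0.1, -0.4]
finger_gap: 0.0003
gripper_force: 0.0
```

```bash
python3 q.py
```

```text
[0.46715 0.19567 0.17021] [ 3.1414e+00 -1.0000e-03  7.4600e-02] [ 0.98 -0.12 -0.4 ] [ 0.004 -0.011 -0.042] [-1.2000e-02 -2.7757e+01 -5.3790e+00 -2.7935e+01  2.0000e-02 -8.9000e-02
  0.0000e+00]
```

>>> servo_tool(
  steps=[
    {"dp": [0,0,0.001],"twist": 0,"jaw": 1},
    {"dp": [0,0,0.001],"twist": 0,"jaw": 1},
    {"dp": [0,0,0.001],"twist": 0,"jaw": 1},
    {"dp": [0,0,0.001],"twist": 0,"jaw": 1},
    {"dp": [0,0,0.001],"twist": 0,"jaw": 1},
    {"dp": [0,0,0],"twist": 0,"jaw": 1},
    {"dp": [0,0,0],"twist": 0,"jaw": 1},
    {"dp": [0,0,0],"twist": 0,"jaw": 1},
    {"dp": [0,0,0],"twist": 0,"jaw": 1},
    {"dp": [0,0,0],"twist": 0,"jaw": 1},
  ],
)

```text
time: 110.15
ee_pos: [0.4669, 0.1956, 0.1647]
tool_rot: [3.141, -0.0, 0.075]
ft_force: [0.5, -0.8, 0.3]
finger_gap: 0.0004
gripper_force: 0.0
```

```bash
python3 q.py
```

```text
[0.46685 0.1956  0.16473] [ 3.1415 -0.      0.0748] [ 0.48 -0.75  0.33] [ 0.022  0.047 -0.007] [-1.0000e-03 -2.8075e+01 -5.5360e+00 -2.7708e+01  1.9000e-02 -8.3000e-02
  0.0000e+00]
```

>>> servo_tool(
  steps=[
    {"dp": [0,0,0.0005],"twist": 0,"jaw": 1},
    {"dp": [0,0,0.0005],"twist": 0,"jaw": 1},
    {"dp": [0,0,0.0005],"twist": 0,"jaw": 1},
    {"dp": [0,0,0.0005],"twist": 0,"jaw": 1},
    {"dp": [0,0,0.0005],"twist": 0,"jaw": 1},
    {"dp": [0,0,0.0005],"twist": 0,"jaw": 1},
    {"dp": [0,0,0.0005],"twist": 0,"jaw": 1},
    {"dp": [0,0,0],"twist": 0,"jaw": 1},
    {"dp": [0,0,0],"twist": 0,"jaw": 1},
    {"dp": [0,0,0],"twist": 0,"jaw": 1},
  ],
)

```text
time: 111.15
ee_pos: [0.4668, 0.1956, 0.1613]
tool_rot: [3.141, 0.0, 0.075]
ft_force: [-0.1, -1.1, 0.7]
finger_gap: 0.0004
gripper_force: 0.5
```

```bash
python3 q.py
```

```text
[0.46685 0.1956  0.16125] [3.1415 0.     0.0748] [-0.06 -1.05  0.65] [-0.063  0.086  0.026] [-1.7000e-02 -2.7984e+01 -5.5760e+00 -2.7408e+01  4.2000e-02 -2.3900e-01
 -0.0000e+00]
```

>>> servo_tool(
  steps=[
    {"dp": [0,0,0.0005],"twist": 0,"jaw": 1},
    {"dp": [0,0,0.0005],"twist": 0,"jaw": 1},
    {"dp": [0,0,0],"twist": 0,"jaw": 1},
    {"dp": [0,0,0],"twist": 0,"jaw": 1},
    {"dp": [0,0,0],"twist": 0,"jaw": 1},
    {"dp": [0,0,0],"twist": 0,"jaw": 1},
    {"dp": [0,0,0],"twist": 0,"jaw": 1},
    {"dp": [0,0,0],"twist": 0,"jaw": 1},
    {"dp": [0,0,0],"twist": 0,"jaw": 1},
    {"dp": [0,0,0],"twist": 0,"jaw": 1},
  ],
)

```text
time: 112.15
ee_pos: [0.4668, 0.1956, 0.1602]
tool_rot: [3.142, 0.0, 0.075]
ft_force: [-1.0, -0.0, 2.0]
finger_gap: 0.0004
gripper_force: 0.7
```

```bash
python3 q.py
```

```text
[0.46685 0.1956  0.1602 ] [3.1415 0.     0.0748] [-0.99 -0.    1.99] [-0.024  0.192  0.034] [-1.2000e-02 -2.7926e+01 -5.5700e+00 -2.7260e+01  5.1000e-02 -2.7900e-01
 -0.0000e+00]
```

>>> servo_tool(
  steps=[
    {"dp": [0,0,0.0005],"twist": 0,"jaw": 1},
    {"dp": [0,0,0.0005],"twist": 0,"jaw": 1},
    {"dp": [0,0,0.0005],"twist": 0,"jaw": 1},
    {"dp": [0,0,0.0002],"twist": 0,"jaw": 1},
    {"dp": [0,0,0],"twist": 0,"jaw": 1},
    {"dp": [0,0,0],"twist": 0,"jaw": 1},
    {"dp": [0,0,0],"twist": 0,"jaw": 1},
    {"dp": [0,0,0],"twist": 0,"jaw": 1},
    {"dp": [0,0,0],"twist": 0,"jaw": 1},
    {"dp": [0,0,0],"twist": 0,"jaw": 1},
  ],
)

```text
time: 113.15
ee_pos: [0.4669, 0.1957, 0.159]
tool_rot: [3.141, 0.0, 0.075]
ft_force: [-2.3, -0.5, 5.5]
finger_gap: 0.0005
gripper_force: 3.2
```

```bash
python3 q.py
```

```text
[0.46689 0.19567 0.15904] [3.1411 0.     0.0748] [-2.29 -0.53  5.5 ] [-0.224  0.523 -0.017] [-8.1000e-02 -2.6458e+01 -5.2500e+00 -2.6172e+01  1.5300e-01 -9.8300e-01
 -1.0000e-03]
```

>>> servo_tool(
  steps=[
    {"dp": [0,0,0],"twist": 0,"jaw": 1},
    {"dp": [0,0,0],"twist": 0,"jaw": 1},
    {"dp": [0,0,0],"twist": 0,"jaw": 1},
    {"dp": [0,0,0],"twist": 0,"jaw": 1},
    {"dp": [0,0,0],"twist": 0,"jaw": 1},
    {"dp": [0,0,0],"twist": 0,"jaw": 1},
    {"dp": [0,0,0],"twist": 0,"jaw": 1},
    {"dp": [0,0,0],"twist": 0,"jaw": 1},
    {"dp": [0,0,0],"twist": 0,"jaw": 1},
    {"dp": [0,0,0],"twist": 0,"jaw": 1},
  ],
)

```text
time: 114.15
ee_pos: [0.4669, 0.1957, 0.1591]
tool_rot: [3.141, -0.0, 0.075]
ft_force: [-2.2, -1.4, 6.1]
finger_gap: 0.0005
gripper_force: 3.2
```

>>> servo_tool(
  steps=[
    {"dp": [0,0,0.001],"twist": 0,"jaw": 1},
    {"dp": [0,0,0.001],"twist": 0,"jaw": 1},
    {"dp": [0,0,0.001],"twist": 0,"jaw": 1},
    {"dp": [0,0,0.001],"twist": 0,"jaw": 1},
    {"dp": [0,0,0.0005],"twist": 0,"jaw": 1},
    {"dp": [0,0,0],"twist": 0,"jaw": 1},
    {"dp": [0,0,0],"twist": 0,"jaw": 1},
    {"dp": [0,0,0],"twist": 0,"jaw": 1},
    {"dp": [0,0,0],"twist": 0,"jaw": 1},
    {"dp": [0,0,0],"twist": 0,"jaw": 1},
  ],
)

```text
time: 115.15
ee_pos: [0.4669, 0.1958, 0.1557]
tool_rot: [3.14, 0.0, 0.075]
ft_force: [-6.1, -2.6, 16.0]
finger_gap: 0.0006
gripper_force: 8.1
```

```bash
python3 q.py
```

```text
[0.46695 0.19575 0.1557 ] [3.1401e+00 2.0000e-04 7.4800e-02] [-6.08 -2.58 15.96] [-0.587  1.317 -0.008] [-2.0900e-01 -2.3699e+01 -4.6430e+00 -2.4102e+01  3.6100e-01 -2.3480e+00
 -2.0000e-03]
```

>>> servo_tool(
  steps=[
    {"dp": [0,0,-0.004],"twist": 0,"jaw": 1},
    {"dp": [0,0,-0.005],"twist": 0,"jaw": 1},
    {"dp": [0,0,-0.02],"twist": 0,"jaw": 1},
    {"dp": [0,0,-0.04],"twist": 0,"jaw": 1},
    {"dp": [0,0,-0.05],"twist": 0,"jaw": 1},
    {"dp": [0,0,-0.04],"twist": 0,"jaw": 1},
    {"dp": [0,0.03,0],"twist": 0,"jaw": 1},
    {"dp": [0,0.045,0],"twist": 0,"jaw": 1},
    {"dp": [0,0.045,0],"twist": 0,"jaw": 1},
    {"dp": [0,0.045,0],"twist": 0,"jaw": 1},
  ],
)

```text
time: 116.15
ee_pos: [0.4791, 0.0295, 0.3131]
tool_rot: [3.141, -0.001, 0.075]
ft_force: [0.5, 0.0, -0.2]
finger_gap: 0.0002
gripper_force: 0.0
```

```bash
python3 q.py
python3 - <<'E'
from h import *
s,im=snap('top','t18.png'); a=np.load('pics/top0.png.npy')
# lid patch shift against the first picture, upscaled
t=a[150:205,175:232]; r=cv2.matchTemplate(cv2.resize(im[140:215,165:245],None,fx=4,fy=4,interpolation=3),cv2.resize(t,None,fx=4,fy=4,interpolation=3),cv2.TM_CCOEFF_NORMED)
_,m,_,l=cv2.minMaxLoc(r); print('lid shift px',l[0]/4-10,l[1]/4-10,'score',m)
E
```

```text
[0.47908 0.02946 0.31314] [ 3.1407e+00 -1.1000e-03  7.5200e-02] [ 0.51  0.03 -0.18] [ 0.023 -0.014 -0.003] [ -2.52  -21.393  -0.832 -30.921  -0.095   0.205  -0.931]
lid shift px 0.0 -1.0 score 0.7915062308311462
```

>>> servo_tool(
  steps=[
    {"dp": [0,0,0],"twist": 0,"jaw": 1},
    {"dp": [0,0,0],"twist": 0,"jaw": 1},
    {"dp": [0,0,0],"twist": 0,"jaw": 1},
    {"dp": [0,0,0],"twist": 0,"jaw": 1},
    {"dp": [0,0,0],"twist": 0,"jaw": 1},
    {"dp": [0,0,0],"twist": 0,"jaw": 1},
    {"dp": [0,0,0],"twist": 0,"jaw": 1},
    {"dp": [0,0,0],"twist": 0,"jaw": 1},
    {"dp": [0,0,0],"twist": 0,"jaw": 1},
    {"dp": [0,0,0],"twist": 0,"jaw": 1},
  ],
)

```text
time: 117.2
ee_pos: [0.4792, 0.031, 0.313]
tool_rot: [3.142, 0.0, 0.075]
ft_force: [-1.0, -0.5, 0.3]
finger_gap: 0.0002
gripper_force: 0.0
```

```bash
python3 -c "
from station import *
print(job_done())"
```

```text
the job is handed in; nothing more can be done
None
```

I did every step in the order asked and handed the job in at about 117 s: the lid came off freely after two rounds of light, slow mallet pushes on alternate edges rather than sharp taps, the mallet is on the bench, all four nuts are in the bowl, the lid is home, and the start key was held at its first click for over a second, pressed fully and released; no verdict came back, and the lip angles were only judged from force and travel.

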